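# Turn over the banana ripening box

### The job

The batch in the ripening box is ripe and its gas is already shut off: first open the vent fully with the blue handle to clear the box, then lift off the cover (the rubber mat is free for it), lay the yellow bananas in the yellow crate and lay all the loose green ones in the box, in a single layer on its floor. Set the cover back fully home in its rebate, then close the vent fully, and only after that open the gas valve fully with the red handle to start the new batch. Leave the other produce on the counter where it lies.

Things in the scene. Friction and masses are not known exactly. Their poses are not given: they have to be found in the camera images.
- green1_mid (a point): A green, unripe banana, loose on the counter at the start; 2 or 3 green ones are present (None from the start: absent). 135 mm long and 34 mm thick, gently curved, 0.12 kg, lying on its side. The point is the middle of the fruit (17 mm above what it lies on), where it is best gripped across; x runs along the fruit there (stem at +x), z up as it lies; towards its ends the fruit bends to -y (by 11 mm at 50 mm from the middle).
- green2_mid (a point): A green, unripe banana, loose on the counter at the start; 2 or 3 green ones are present (None from the start: absent). 135 mm long and 34 mm thick, gently curved, 0.12 kg, lying on its side. The point is the middle of the fruit (17 mm above what it lies on), where it is best gripped across; x runs along the fruit there (stem at +x), z up as it lies; towards its ends the fruit bends to -y (by 11 mm at 50 mm from the middle).
- green3_mid (a point): A green, unripe banana, loose on the counter at the start; 2 or 3 green ones are present (None from the start: absent). 135 mm long and 34 mm thick, gently curved, 0.12 kg, lying on its side. The point is the middle of the fruit (17 mm above what it lies on), where it is best gripped across; x runs along the fruit there (stem at +x), z up as it lies; towards its ends the fruit bends to -y (by 11 mm at 50 mm from the middle).
- ripe1_mid (a point): A yellow, ripe banana, in the ripening box under the cover at the start; 1 or 2 are present (None from the start: absent). 135 mm long and 34 mm thick, gently curved, 0.12 kg, lying on its side. The point is the middle of the fruit (17 mm above what it lies on), where it is best gripped across; x runs along the fruit there (stem at +x), z up as it lies; towards its ends the fruit bends to -y (by 11 mm at 50 mm from the middle).
- ripe2_mid (a point): A yellow, ripe banana, in the ripening box under the cover at the start; 1 or 2 are present (None from the start: absent). 135 mm long and 34 mm thick, gently curved, 0.12 kg, lying on its side. The point is the middle of the fruit (17 mm above what it lies on), where it is best gripped across; x runs along the fruit there (stem at +x), z up as it lies; towards its ends the fruit bends to -y (by 11 mm at 50 mm from the middle).
- box_in (a point): White ripening box, open on top, fixed (place and yaw vary), 304 (x) x 219 (y) mm outside, rim 150 mm above the counter. Point: centre of the inner floor, 60 mm above the counter; inside 250 (x) x 165 (y) mm, 78 mm deep to the ledge, so bananas lie along y, up to three side by side. x: from the front (robot side) to the back, y: left, to vent and gas valve. Gas bottle behind (+x), 190 mm high.
- box_seat (a point): Centre of the ledge (rebate) around the box's mouth, 138 mm above the counter and 12 mm below the rim, on which the cover sits; axes as box_in. The rebate measures 274 mm (x) by 189 mm (y), 12 mm deep.
- cover_grip (a point): Grey-blue lift-off cover, 268 (x) x 183 (y) x 12 mm, 0.4 kg, underside edge stepped in 5 mm as lead-in; on the box at the start. Point: centre of its black bar handle, 46 mm above the underside; bar along x, 110 long, 16 wide, 14 mm high, 27 mm free beneath between two feet. Seated: underside on the ledge, top flush with the rim, handle 46 mm above box_seat; either way round.
- mat_top (a point): Centre of the top of a black rubber mat, 270 (x) x 190 (y) x 3 mm, fixed flat on the counter (place and yaw vary), free for the cover to lie on; lying there, the cover's handle is 46 mm above this point. z up.
- crate_in (a point): The yellow sales crate, fixed, place and yaw vary. The point is the centre of its inner floor, 6 mm above the counter; inside 188 mm (x) by 168 mm (y), walls 6 mm thick and 57 mm high above the counter. z up.
- vent (a joint): Vent damper handle (rad): 0 = fully open, pointing straight out from the box's left side, in line with the duct; 1.571 = fully closed, across the duct, pointing to the box's front (-x). Closes anticlockwise seen from above; a stop at each end; stiff (0.12 N m), stays where it is left. Starts 1.35 to 1.571.
- vent_grip (a point): Point on the vent handle to grip or push, 58 mm from its axis, mid-height: blue-sleeved bar 16 mm wide, 11 mm high, ending 85 mm from the axis; it swings level, 165 mm above the counter, over a horizontal duct stub whose top is at 127 mm. Its y axis points along the handle to its end.
- vent_hinge (a point): Point on the vent handle's upright axis at the handle's height; axes as box_in. It lies 46 mm out from the box's left wall.
- gas (a joint): Gas ball valve handle (rad): 0 = shut, across the pipe, pointing straight out from the box's left side; 1.571 = fully open, along the pipe, pointing to the box's front (-x). Opens anticlockwise seen from above; a stop at each end; stiff (0.12 N m), stays where it is left. Starts 0 to 0.2.
- gas_grip (a point): Point on the gas handle to grip or push, 52 mm from its axis, mid-height: red-sleeved bar 16 mm wide, 11 mm high, ending 78 mm from the axis; it swings level, 150 mm above the counter, over a pipe and valve whose top is at 119 mm. Its y axis points along the handle to its end. Fully open, its end lies over the edge of the vent duct (top at 127 mm).
- gas_hinge (a point): Point on the gas handle's upright axis at the handle's height; axes as box_in. It lies 46 mm out from the box's left wall, 115 mm behind the vent's axis.
- potato1: Loose potato, 75 x 52 x 46 mm, beside the box, near the green bananas; leave it. Origin under its centre.
- onion1: Loose red onion, 68 mm wide, 68 mm high; leave it. Origin under its centre.
- tomato: Loose tomato, 70 mm wide, 53 mm high; leave it. Origin under its centre.

How it is judged:
By the outcome, as a careful person would: the job done as asked, in the order asked, and still so for the second after the job is handed in, with the robot touching nothing.
Of green1, green2, green3 only 2 to 3 are there at a start; the rules pass over those that are not, and their reading is None.
Of ripe1, ripe2 only 1 to 2 are there at a start; the rules pass over those that are not, and their reading is None.
At some moment in a run one of cover may be knocked a few centimetres aside while the robot is not near it.
Once in a run the grip may slacken for a moment while it holds something.
It also fails if it takes over 210 s, if anything falls off the work surface, if the arm or the gripper's body presses on something with over 40 N, if the wrist force passes 120 N, or if a joint passes its speed limit or range.

### The arm

A 6-joint arm with a two-finger parallel gripper is mounted at the origin on the work surface. World frame = base frame: x ahead of the robot, y to its left, z up, the work surface at z = 0. Lengths are in m, angles in rad, forces in N, time in s.
With the tool pointing down it reaches from about 0.35 to 0.975 m from the base axis. Payload 4.9 kg.
Tool frame: the origin (TCP) lies on the mounting face of the last link; the fingertips stand 173 mm ahead of it and the grasp point (between the pads) lies 155 mm ahead of it; z points along the fingers, y is the direction in which the jaws open and shut (so a half turn about z gives the same grasp; the last joint's range is limited). The gripper opens to 85 mm and grips with 20 to 120 N. Pads are 22 mm wide; open, the fingers measure 114 mm over their backs; the gripper's body (76 mm by 85 mm) begins 54 mm behind the grasp point. The pads swing forward as they close: fully open they stand 13 mm farther back than shut.
Start: joints at [-1.283, 0.053, 1.613, -0, 1.476, -0.119], TCP at [0.247, -0.574, 0.405] pointing down, gripper open.
Joint ranges: [-3.01, 3.01], [-1.01, 2.22], [0.06, 2.58], [-1.02, 4.17], [0.09, 2.62], [-3.14, 3.14]. Speed limits (rad/s): [2.57, 2.57, 3.14, 3.14, 3.14, 3.14].

### API

Orientations are given as a rotation vector (axis times angle).
In Python, from station import ctrl gives the robot as it stands. The module is installed in compiled form; this text tells all that it offers.
- The arm moves only by the tool jog_arm, never from a script. Its argument "steps" is a list of rows, each a list of 2 entries, a list of its own where there are three numbers: the shift along the tool's x, y, z in cm, then the turn, a rotation vector about the tool's x, y, z in degrees. In form: [[[tx, ty, tz], [rx, ry, rz]], ...]. A call has 1 to 8 rows; each row shifts and turns the pose as measured when the row begins, along the tool's axes as they then stand; what a row does not reach is not made up. A row lasts 1/10 s, in which the tool goes at most 50 mm and 8.59 degrees, less where a joint would pass 70% of its speed; a pose out of reach is approached as far as the arm can. A call is refused whole if a number of a shift passes 5 or a number of a turn 8.59, either way. A call with a gripper value outside its range is refused whole. "fingers" is the gripper command: -1 is shut, 1 is fully open, values between are in proportion, set as the call begins (left out, the last holds). The fingers move at their own pace and stop on an object; "grip_force" is the grip in N (left out, the last holds). Time passes only in rows, so rows that do not move let the fingers close. It gives the time, the measured TCP pose, the force and the opening at its end, in the units of the state.
- ctrl.get_obs(): the state, without advancing time (a new reading comes with each control period).
- ctrl.get_image(name): name is "scene" or "top" or "wrist"; returns the picture (480x640x3 uint8, red, green, blue); there is no depth.
- ctrl.camera_info(name): a dict with "K" (3x3 intrinsics, pixels), "camera_from_world" (4x4, takes a point from world to camera coordinates). Camera axes: x right, y up, looking along -z (the intrinsics and any distortion apply to the point x, -y, -z); pixel columns grow to the right and rows downward; lengths in m; the calibration is good to about 2 mm. The wrist camera is an equidistant fisheye: a pixel r from the principal point sees the ray r / f radians off the axis. A picture is of the moment at which its call begins: read the wrist's pose just before it. camera_info takes no time and is no camera call; for the wrist camera it gives the pose at the moment of the call.
- ctrl.finish_job(): hands the job in, once; it reports no verdict.
The state is a dict: "t": time; "q": joint angles; "dq": joint speeds; "effort": joint torques, N m; "tool_pos": TCP position; "tool_rot": TCP orientation; "contact_force": force on the tool from outside, world axes, zero at the start; "wrist_torque": the same for the moment, N m; "opening": finger opening in m.
Only numpy, scipy, OpenCV 4.12 (cv2) and the standard library are available. Lean on these libraries where they do the work, as an engineer would, in place of code of your own. Each camera call takes 0.05 s, during which the arm holds its last target.

## Working session

There is one attempt and no reset: what is moved stays moved. The work goes in short steps, Python scripts to look and compute and a tool call to move; the robot and the scene stay as the last step left them, time stands still between calls to the robot, and variables do not carry over. Pictures are saved under pics/ and viewed, and the job is handed in when it is done.

Besides the shell and the picture viewer there is one more tool, called by a JSON object that holds its "name" and its "arguments". jog_arm: Moves the arm, as the interface text tells. Its arguments: {"type":"object","properties":{"steps":{"type":"array","items":{"type":"array"}},"fingers":{"type":"number"},"grip_force":{"type":"number"}},"required":["steps"]}

```bash
mkdir -p pics; ls
python3 - <<'E'
from station import ctrl
import cv2
print(ctrl.get_obs())
for n in ["scene","top","wrist"]:
    i=ctrl.camera_info(n); print(n,i)
    im=ctrl.get_image(n); cv2.imwrite(f"pics/{n}0.png",im[:,:,::-1])
E
```

```text
pics
{'t': 0.0, 'q': array([-1.28299736e+00,  5.33376638e-02,  1.61430730e+00, -3.49554943e-06,
        1.47598598e+00, -1.18996175e-01]), 'dq': array([ 0.00047908, -0.00042889,  0.00033358, -0.00016741,  0.00093189,
       -0.00069303]), 'effort': array([ 1.71694533e-03, -3.93677688e+01, -3.70179713e+01, -2.54153622e-05,
        7.07662912e-03,  1.46338536e-06]), 'tool_pos': array([ 0.24721648, -0.57373059,  0.40346661]), 'tool_rot': array([-3.07484264e+00, -6.34185806e-01,  2.75178797e-04]), 'contact_force': array([-0.89853034,  0.33746695, -0.26835134]), 'wrist_torque': array([ 0.01339333, -0.02842725,  0.07091657]), 'opening': 0.08533961764052585}
scene {'K': array([[546.38091114,   0.        , 321.82653053],
       [  0.        , 546.38091114, 236.94924315],
       [  0.        ,   0.        ,   1.        ]]), 'camera_from_world': array([[-0.59338719,  0.80484506, -0.01077351,  0.31489111],
       [-0.56587179, -0.40760615,  0.71669125,  0.19417832],
       [ 0.57243407,  0.43137183,  0.69730738, -1.4543517 ],
       [ 0.        ,  0.        ,  0.        ,  1.        ]])}
top {'
[... 159 characters left out ...]
'camera_from_world': array([[ 0.02365907, -0.99969518, -0.0070561 , -0.03895998],
       [ 0.98721715,  0.02224982,  0.15782032, -0.52289338],
       [-0.15761521, -0.01069979,  0.98744264, -1.58774648],
       [ 0.        ,  0.        ,  0.        ,  1.        ]])}
wrist {'K': array([[371.64829954,   0.        , 317.13437021],
       [  0.        , 371.64829954, 240.57042692],
       [  0.        ,   0.        ,   1.        ]]), 'camera_from_world': array([[ 0.39450056, -0.91889292, -0.00226027, -0.62326261],
       [ 0.87141962,  0.37489741, -0.3163539 ,  0.04015654],
       [ 0.29154273,  0.12283215,  0.94863855, -0.38118859],
       [ 0.        ,  0.        ,  0.        ,  1.        ]])}
```

View pics/top0.png

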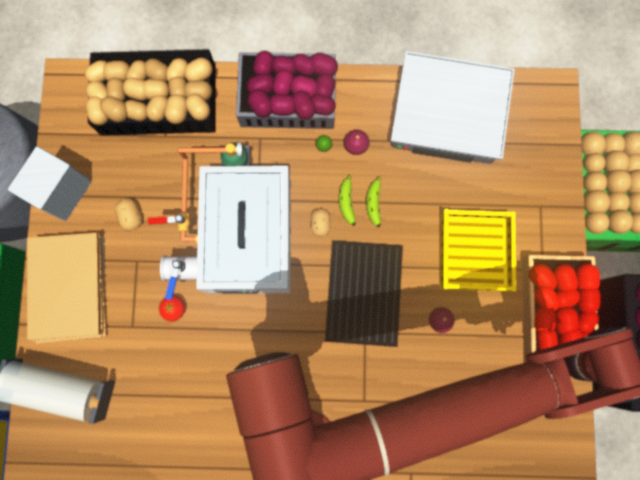

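View pics/scene0.png

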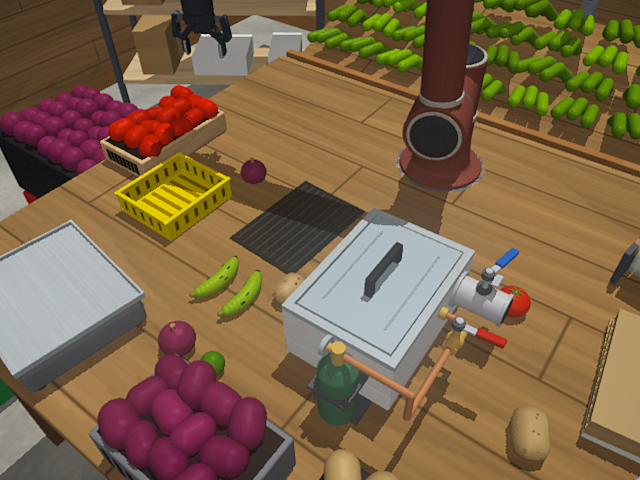

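View pics/wrist0.png

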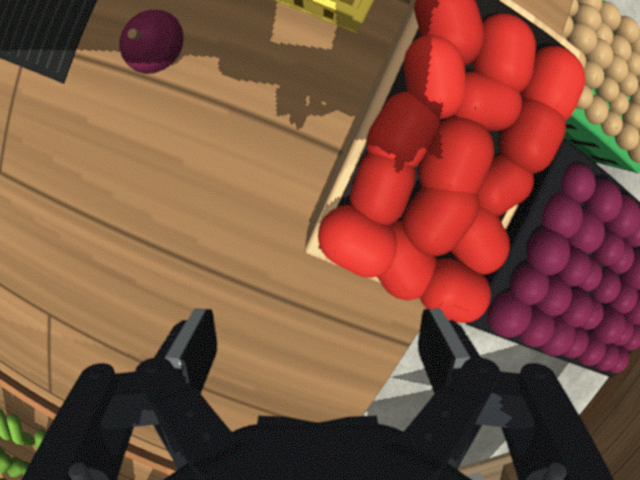

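```bash
cat > h.py <<'E'
import numpy as np, cv2
from scipy.spatial.transform import Rotation as R
from station import ctrl
def ray(name,px,info=None):
    i=info or ctrl.camera_info(name); K=i["K"]; T=i["camera_from_world"]
    px=np.atleast_2d(np.asarray(px,float))
    u=(px[:,0]-K[0,2])/K[0,0]; v=(px[:,1]-K[1,2])/K[1,1]
    if name=="wrist":
        r=np.hypot(u,v)+1e-12; d=np.c_[np.sin(r)*u/r,-np.sin(r)*v/r,-np.cos(r)]
    else: d=np.c_[u,-v,-np.ones_like(u)]
    Rm=T[:3,:3]; c=-Rm.T@T[:3,3]
    return c,d@Rm
def onz(name,px,z,info=None):
    c,d=ray(name,px,info); s=(z-c[2])/d[:,2]; return c+s[:,None]*d
def proj(name,P,info=None):
    i=info or ctrl.camera_info(name); K=i["K"]; T=i["camera_from_world"]
    p=np.atleast_2d(P)@T[:3,:3].T+T[:3,3]; x,y,z=p[:,0],-p[:,1],-p[:,2]
    if name=="wrist":
        rr=np.hypot(x,y)+1e-12; th=np.arctan2(rr,z); u=x/rr*th; v=y/rr*th
    else: u=x/z; v=y/z
    return np.c_[u*K[0,0]+K[0,2],v*K[1,1]+K[1,2]]
def hsv(im): return cv2.cvtColor(im,cv2.COLOR_RGB2HSV)
def blobs(m,amin=60):
    n,l,s,c=cv2.connectedComponentsWithStats(m.astype(np.uint8)); 
    return [(s[k,4],s[k,:4],c[k],l==k) for k in range(1,n) if s[k,4]>=amin]
def rect(m): 
    ys,xs=np.nonzero(m); return cv2.minAreaRect(np.c_[xs,ys].astype(np.float32))
def snap(name,tag):
    info=ctrl.camera_info(name); im=ctrl.get_image(name); cv2.imwrite(f"pics/{name}_{tag}.png",im[:,:,::-1]); return im,info
def rotz(a): return (a+90)%180-90
# tool pointing down: yaw of tool y
def state():
    o=ctrl.get_obs(); r=R.from_rotvec(o["tool_rot"]); M=r.as_matrix()
    return o,M
def delta(target,yaw_deg=None):
    """shift in tool axes cm to put GRASP point (z-155mm) at target with tool down; jaw axis(y) yaw mod 180"""
    o,M=state(); g=o["tool_pos"]+0.155*M[:,2]
    d=M.T@(np.asarray(target)-g)*100
    out={"grasp":g.round(4),"d_cm_tool":d.round(2),"tilt":np.degrees(np.arccos(-M[2,2])).round(2),"yawY":np.degrees(np.arctan2(M[1,1],M[0,1])).round(1),"q":o["q"].round(2),"t":round(o["t"],2),"F":o["contact_force"].round(1),"open":round(o["opening"],4)}
    if yaw_deg is not None:
        # tool z down: positive rz tool turn = negative world yaw
        dy=(yaw_deg-np.degrees(np.arctan2(M[1,1],M[0,1]))+90)%180-90
        out["rz"]=round(-dy,1)
    return out
E
cat > m0.py <<'E'
from h import *
im=cv2.imread("pics/top0.png")[:,:,::-1].copy(); H=hsv(im); h,s,v=H[...,0].astype(int),H[...,1].astype(int),H[...,2].astype(int)
def show(n,m,z,amin=60):
    for a,bb,c,mm in blobs(m,amin):
        r=rect(mm); P=onz("top",cv2.boxPoints(r),z); C=P.mean(0)
        e=[P[1]-P[0],P[2]-P[1]]; L=[np.hypot(*q[:2]) for q in e]; q=e[int(np.argmax(L))]
        print(n,a,bb,"c",C.round(4),"L",np.round(sorted(L),4),"yaw long",round(float(rotz(np.degrees(np.arctan2(q[1],q[0])))),1))
show("green",(h>30)&(h<50)&(s>150)&(v>80),.017)
show("yellow",(h>24)&(h<32)&(s>180)&(v>150),.057,200)
R0=np.zeros(h.shape,bool); R0[225:360,320:410]=1
show("mat",(v<70)&R0,.003,1000)
B=np.zeros(h.shape,bool); B[180:270,220:270]=1
show("bar",(v<70)&B,.191)
show("blue",(h>100)&(h<125)&(s>150)&(v>120),.1705,40)
show("red",((h<5)|(h>175))&(s>180)&(v>120)&(np.arange(640)<200)[None,:],.1555,40)
B[:]=0;B[150:310,180:300]=1
show("box",(s<60)&(v>120)&B,.15,1000)
E
python3 m0.py
python3 -c "
import cv2
a=cv2.imread('pics/top0.png')[130:340,120:320];cv2.imwrite('pics/c1.png',cv2.resize(a,None,fx=3.8,fy=2.8*1.0) if 0 else cv2.resize(a,None,fx=2.8,fy=2.8,interpolation=cv2.INTER_CUBIC))"
```

```text
green 192 [316 136  16  15] c [ 0.808  -0.0441  0.017 ] L [0.0396 0.0408] yaw long -88.8
green 468 [339 177  16  47] c [ 0.6495 -0.1063  0.017 ] L [0.0361 0.1268] yaw long 6.8
green 468 [367 179  14  47] c [ 0.6469 -0.1805  0.017 ] L [0.0343 0.1259] yaw long 1.7
yellow 3731 [443 209  73  80] c [ 0.5219 -0.4505  0.057 ] L [0.187 0.206] yaw long -1.5
mat 5295 [325 243  75 102] c [ 0.4049 -0.1593  0.003 ] L [0.1912 0.2619] yaw long -3.2
blue 105 [166 278  10  20] c [0.392  0.3113 0.1705] L [0.0123 0.0481] yaw long -10.7
red 93 [148 217  18   7] c [0.5578 0.3595 0.1555] L [0.0133 0.042 ] yaw long -83.9
red 344 [160 297  24  24] c [0.3427 0.3094 0.1555] L [0.0523 0.0577] yaw long -73.3
box 11733 [180 165 110 128] c [0.5446 0.1689 0.15  ] L [0.2711 0.3156] yaw long 1.7
```

View pics/c1.png

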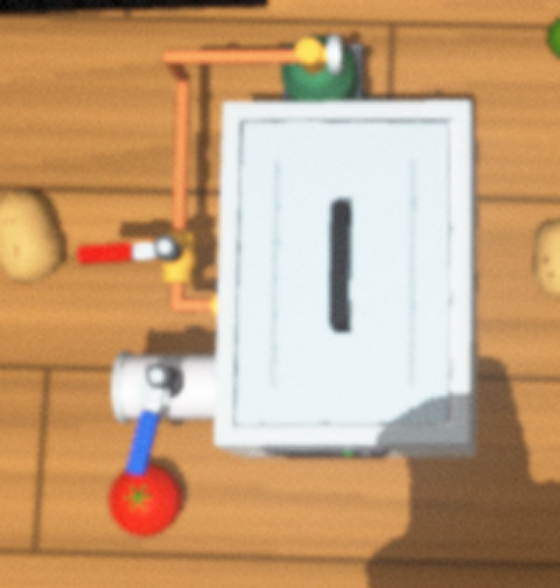

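```bash
python3 - <<'E'
from h import *
f=lambda p:np.array(p,float)/2.8+[120,130]
P=onz("top",[f(p) for p in [(224,101),(474,99),(474,445),(217,446)]],.15);print(P.round(4),P.mean(0).round(4))
print("sizes",[np.linalg.norm(P[i]-P[i-1]).round(4) for i in range(4)])
a=lambda d:np.degrees(np.arctan2(d[1],d[0])).round(2)
print("xaxis yaw",a(P[0]-P[3]),a(P[1]-P[2]),a(P[0]-P[1])-90,a(P[3]-P[2])-90)
q=onz("top",[f(p) for p in [(240,121),(451,121),(451,424),(235,424)]],.15);print("cover",q.round(4),q.mean(0).round(4))
b=onz("top",[f(p) for p in [(341,200),(341,331)]],.191);print("bar",b.round(4),b.mean(0),a(b[0]-b[1]))
v=onz("top",[f(p) for p in [(151,415),(136,474)]],.1705);print("vent",v.round(4),a(v[1]-v[0]))
g=onz("top",[f(p) for p in [(131,251),(79,255)]],.1555);print("gas",g.round(4),a(g[1]-g[0]))
# scene checks
for n,X in [("rim TL..",P)]: print(proj("scene",X).round(1))
E
python3 -c "
import cv2
a=cv2.imread('pics/scene0.png')[190:430,230:540];cv2.imwrite('pics/c2.png',cv2.resize(a,None,fx=2.5,fy=2.5,interpolation=cv2.INTER_CUBIC))"
```

```text
[[0.6978 0.2615 0.15  ]
 [0.7044 0.0396 0.15  ]
 [0.3973 0.0304 0.15  ]
 [0.3913 0.2514 0.15  ]] [0.5477 0.1457 0.15  ]
sizes [np.float64(0.3066), np.float64(0.222), np.float64(0.3073), np.float64(0.2211)]
xaxis yaw 1.89 1.72 1.7099999999999937 1.5400000000000063
cover [[0.6798 0.2463 0.15  ]
 [0.6838 0.0594 0.15  ]
 [0.4149 0.0507 0.15  ]
 [0.4106 0.2368 0.15  ]] [0.5473 0.1483 0.15  ]
bar [[0.6008 0.1484 0.191 ]
 [0.4875 0.1436 0.191 ]] [0.54412954 0.14597279 0.191     ] 2.41
vent [[0.4147 0.3049 0.1705]
 [0.3643 0.3147 0.1705]] 169.06
gas [[0.5593 0.3345 0.1555]
 [0.5547 0.3797 0.1555]] 95.76
[[393.4 367.3]
 [279.  303.4]
 [372.1 205.2]
 [474.  248.9]]
```

View pics/c2.png

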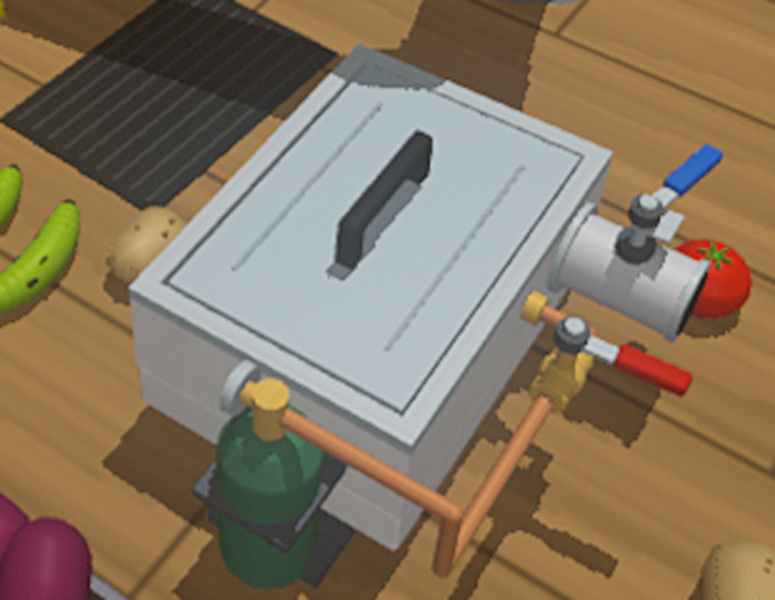

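Run:
```python
from h import *
hv=np.array([.4477,.2985]); a=np.radians(169); p=hv+.058*np.array([np.cos(a),np.sin(a)]);print(p)
print(delta([p[0],p[1],.3],79)); print(delta([.45,-.2,.3],79))
```

```text
[0.39076562 0.30956692]
{'grasp': array([ 0.2472, -0.5736,  0.2488]), 'd_cm_tool': array([ 48.13, -75.43,  -5.  ]), 'tilt': np.float64(0.09), 'yawY': np.float64(-66.7), 'q': array([-1.28,  0.05,  1.61, -0.  ,  1.48, -0.12]), 't': 0.15, 'F': array([-0.1,  0.7, -0. ]), 'open': 0.0852, 'rz': np.float64(34.3)}
{'grasp': array([ 0.2472, -0.5736,  0.2488]), 'd_cm_tool': array([ 33.41, -26.29,  -5.08]), 'tilt': np.float64(0.09), 'yawY': np.float64(-66.7), 'q': array([-1.28,  0.05,  1.61, -0.  ,  1.48, -0.12]), 't': 0.15, 'F': array([-0.1,  0.7, -0. ]), 'open': 0.0852, 'rz': np.float64(34.3)}
```

```bash
cat >> h.py <<'E'
def plan(wps,step=4.5,turn=7.0):
    """wps: list of (x,y,z,yawY or None) for grasp point. prints rows in tool axes."""
    import json
    o,M=state(); g=o["tool_pos"]+0.155*M[:,2]; yaw=np.degrees(np.arctan2(M[1,1],M[0,1]))
    rows=[]
    for w in wps:
        t=np.array(w[:3],float); ty=yaw if w[3] is None else w[3]
        n=int(max(1,np.ceil(np.abs(t-g).max()*100/step),np.ceil(np.linalg.norm(t-g)*100/4.9),np.ceil(abs(ty-yaw)/turn)))
        for k in range(n):
            r=1.0/(n-k); d=(t-g)*r; dy=(ty-yaw)*r
            a=np.radians(yaw); Y=np.array([np.cos(a),np.sin(a),0]);Z=np.array([0,0,-1.]);X=np.cross(Y,Z)
            s=np.round(np.array([d@X,d@Y,d@Z])*100,2); rz=round(-dy,1)
            rows.append([s.tolist(),[0,0,rz]])
            g=g+(s[0]*X+s[1]*Y+s[2]*Z)/100; yaw-=rz
    for i in range(0,len(rows),8): print(json.dumps(rows[i:i+8]))
    return rows
E
python3 -c "
from h import *
plan([(.45,-.2,.27,0),(.3908,.3096,.26,79)])"
```

```text
[[[3.34, -2.63, -0.21], [0, 0, -6.7]], [[3.62, -2.22, -0.21], [0, 0, -6.7]], [[3.86, -1.78, -0.21], [0, 0, -6.7]], [[4.04, -1.32, -0.21], [0, 0, -6.7]], [[4.17, -0.84, -0.21], [0, 0, -6.6]], [[4.24, -0.35, -0.21], [0, 0, -6.7]], [[4.25, 0.14, -0.22], [0, 0, -6.6]], [[4.2, 0.63, -0.21], [0, 0, -6.7]]]
[[[4.1, 1.11, -0.22], [0, 0, -6.6]], [[3.95, 1.58, -0.21], [0, 0, -6.7]], [[4.25, -0.49, 0.08], [0, 0, -6.6]], [[4.27, -0.0, 0.08], [0, 0, -6.6]], [[4.25, 0.49, 0.08], [0, 0, -6.6]], [[4.16, 0.97, 0.08], [0, 0, -6.6]], [[4.02, 1.45, 0.08], [0, 0, -6.6]], [[3.83, 1.9, 0.09], [0, 0, -6.6]]]
[[[3.59, 2.33, 0.08], [0, 0, -6.6]], [[3.3, 2.72, 0.09], [0, 0, -6.6]], [[2.96, 3.09, 0.08], [0, 0, -6.5]], [[2.59, 3.4, 0.09], [0, 0, -6.6]], [[2.18, 3.67, 0.08], [0, 0, -6.5]], [[1.76, 3.9, 0.09], [0, 0, -6.6]]]
```

{"name": "jog_arm", "arguments": {"steps": [[[3.34, -2.63, -0.21], [0, 0, -6.7]], [[3.62, -2.22, -0.21], [0, 0, -6.7]], [[3.86, -1.78, -0.21], [0, 0, -6.7]], [[4.04, -1.32, -0.21], [0, 0, -6.7]], [[4.17, -0.84, -0.21], [0, 0, -6.6]], [[4.24, -0.35, -0.21], [0, 0, -6.7]], [[4.25, 0.14, -0.22], [0, 0, -6.6]], [[4.2, 0.63, -0.21], [0, 0, -6.7]]], "fingers": -0.35, "grip_force": 40}}

```text
t: 0.95
tool_pos: [0.4074, -0.2657, 0.4174]
tool_rot: [-2.432, -1.979, -0.003]
contact_force: [0.3, -0.5, -1.0]
opening: 0.0273
```

```bash
python3 -c "
from h import *
print(delta([.45,-.2,.27],0))
plan([(.45,-.2,.27,0),(.3908,.3096,.26,79)])"
```

```text
{'grasp': array([ 0.407 , -0.2647,  0.2624]), 'd_cm_tool': array([ 7.21,  2.89, -0.73]), 'tilt': np.float64(0.4), 'yawY': np.float64(-11.7), 'q': array([-0.73, -0.29,  1.91,  0.  ,  1.53, -0.53]), 't': 0.95, 'F': array([ 0.3, -0.5, -1. ]), 'open': 0.0273, 'rz': np.float64(-11.7)}
[[[3.6, 1.45, -0.38], [0, 0, -5.9]], [[3.44, 1.81, -0.38], [0, 0, -5.8]], [[4.25, -0.5, 0.08], [0, 0, -6.6]], [[4.27, -0.0, 0.08], [0, 0, -6.6]], [[4.25, 0.49, 0.08], [0, 0, -6.6]], [[4.16, 0.97, 0.08], [0, 0, -6.6]], [[4.02, 1.44, 0.09], [0, 0, -6.6]], [[3.83, 1.9, 0.08], [0, 0, -6.6]]]
[[[3.59, 2.33, 0.09], [0, 0, -6.6]], [[3.3, 2.72, 0.08], [0, 0, -6.6]], [[2.96, 3.08, 0.09], [0, 0, -6.6]], [[2.59, 3.4, 0.08], [0, 0, -6.5]], [[2.19, 3.68, 0.09], [0, 0, -6.6]], [[1.75, 3.9, 0.08], [0, 0, -6.5]]]
```

{"name": "jog_arm", "arguments": {"steps": [[[3.6, 1.45, -0.38], [0, 0, -5.9]], [[3.44, 1.81, -0.38], [0, 0, -5.8]], [[4.25, -0.5, 0.08], [0, 0, -6.6]], [[4.27, 0, 0.08], [0, 0, -6.6]], [[4.25, 0.49, 0.08], [0, 0, -6.6]], [[4.16, 0.97, 0.08], [0, 0, -6.6]], [[4.02, 1.44, 0.09], [0, 0, -6.6]], [[3.83, 1.9, 0.08], [0, 0, -6.6]]]}}

```text
t: 1.75
tool_pos: [0.4148, 0.0663, 0.4209]
tool_rot: [-1.282, -2.862, -0.009]
contact_force: [0.4, 0.1, 0.3]
opening: 0.0274
```

{"name": "jog_arm", "arguments": {"steps": [[[3.59, 2.33, 0.09], [0, 0, -6.6]], [[3.3, 2.72, 0.08], [0, 0, -6.6]], [[2.96, 3.08, 0.09], [0, 0, -6.6]], [[2.59, 3.4, 0.08], [0, 0, -6.5]], [[2.19, 3.68, 0.09], [0, 0, -6.6]], [[1.75, 3.9, 0.08], [0, 0, -6.5]]]}}

```text
t: 2.35
tool_pos: [0.367, 0.3296, 0.4169]
tool_rot: [-0.196, -3.135, -0.012]
contact_force: [0.5, -0.3, -0.1]
opening: 0.0277
```

```bash
python3 -c "
from h import *
print(delta([.3908,.3096,.26],79))
plan([(.3908,.3096,.26,79)])
snap('wrist','1');snap('top','1')"
```

```text
{'grasp': array([0.367 , 0.3308, 0.2619]), 'd_cm_tool': array([-2.63, -1.81,  0.17]), 'tilt': np.float64(0.45), 'yawY': np.float64(82.9), 'q': array([ 0.58, -0.28,  1.9 ,  0.01,  1.52, -0.87]), 't': 2.35, 'F': array([ 0.5, -0.3, -0.1]), 'open': 0.0277, 'rz': np.float64(3.9)}
[[[-2.63, -1.81, 0.19], [0, 0, 3.9]]]
```

View pics/wrist_1.png

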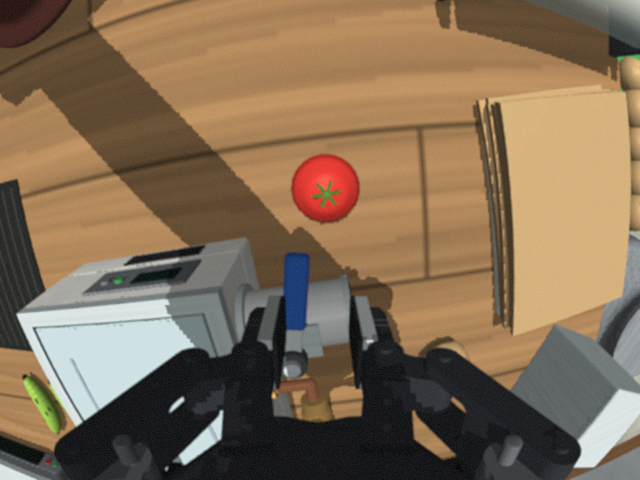

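View pics/top_1.png

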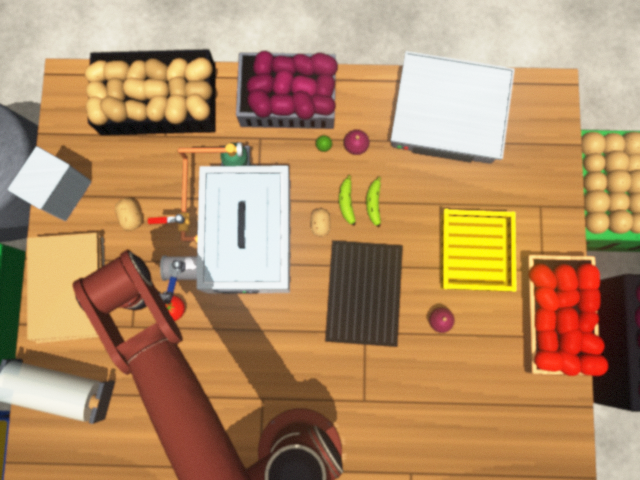

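```bash
python3 -c "
from h import *
P=onz('wrist',[(297,255),(293,362),(296,328)],.1705);print(P.round(4))
d=P[0]-P[2];print(np.degrees(np.arctan2(d[1],d[0])))
print(onz('wrist',[(326,188)],.03))
"
```

```text
[[0.3642 0.3217 0.1705]
 [0.4448 0.3069 0.1705]
 [0.4164 0.3134 0.1705]]
170.95322605395197
[[0.35026183 0.34582216 0.03      ]]
```

```bash
python3 -c "
from h import *
print(delta([.3908,.3096,.26],79))
plan([(.3908,.3096,.24,79)])
"
```

```text
{'grasp': array([0.3661, 0.3327, 0.2615]), 'd_cm_tool': array([-2.74, -1.99,  0.13]), 'tilt': np.float64(0.51), 'yawY': np.float64(83.0), 'q': array([ 0.58, -0.28,  1.9 ,  0.01,  1.52, -0.87]), 't': 2.45, 'F': array([-0. , -0.4,  0.5]), 'open': 0.028, 'rz': np.float64(4.0)}
[[[-2.74, -1.99, 2.15], [0, 0, 4.0]]]
```

{"name": "jog_arm", "arguments": {"steps": [[[-2.7, -2.0, 2.1], [0, 0, 4.0]], [[0, 0, 0], [0, 0, 0]]]}}

```text
t: 2.65
tool_pos: [0.3903, 0.3093, 0.3944]
tool_rot: [-0.298, -3.124, -0.012]
contact_force: [-0.4, 0.0, -1.1]
opening: 0.0278
```

```bash
python3 -c "
from h import *
print(delta([.3908,.3096,.24],79))
snap('wrist','2')
"
```

```text
{'grasp': array([0.39  , 0.3105, 0.2394]), 'd_cm_tool': array([-0.1 , -0.07, -0.06]), 'tilt': np.float64(0.46), 'yawY': np.float64(79.1), 'q': array([ 0.52, -0.25,  1.91,  0.01,  1.48, -0.86]), 't': 2.65, 'F': array([-0.4,  0. , -1.1]), 'open': 0.0278, 'rz': np.float64(0.1)}
```

View pics/wrist_2.png

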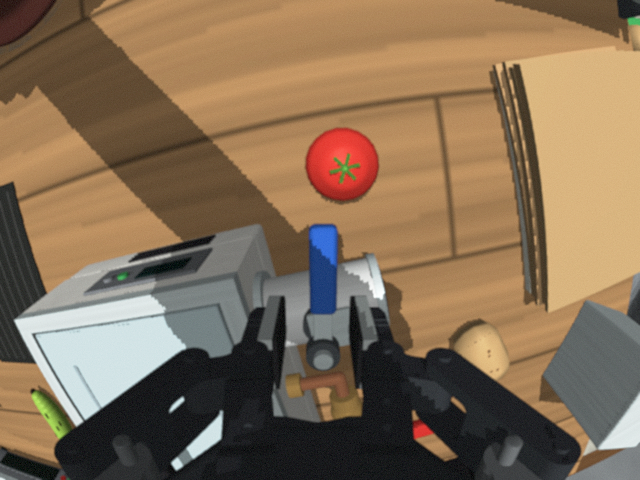

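{"name": "jog_arm", "arguments": {"steps": [[[-0.1, 0, 3.5], [0, 0, 0]], [[0, 0, 3.5], [0, 0, 0]], [[0, 0, 0.4], [0, 0, 0]], [[0, 0, 0], [0, 0, 0]]]}}

```text
t: 3.1
tool_pos: [0.3921, 0.31, 0.3255]
tool_rot: [0.3, 3.123, 0.024]
contact_force: [-0.3, -0.3, 1.2]
opening: 0.0278
```

```bash
python3 -c "
from h import *
print(delta([.3908,.3096,.163],79))
"
```

```text
{'grasp': array([0.393 , 0.3123, 0.1705]), 'd_cm_tool': array([ 0.16, -0.32,  0.75]), 'tilt': np.float64(0.91), 'yawY': np.float64(79.0), 'q': array([ 0.52, -0.19,  1.98,  0.01,  1.34, -0.86]), 't': 3.1, 'F': array([-0.3, -0.3,  1.2]), 'open': 0.0278, 'rz': np.float64(0.0)}
```

```bash
cat >> h.py <<'E'
def fix(target=None,yaw=None):
    o,M=state(); y0=np.degrees(np.arctan2(M[1,1],M[0,1])); y=y0 if yaw is None else yaw
    if yaw is not None: y=y0+((yaw-y0+90)%180-90)
    a=np.radians(y); Y=np.array([np.cos(a),np.sin(a),0]);Z=np.array([0,0,-1.]);X=np.cross(Y,Z)
    D=np.c_[X,Y,Z]; rv=np.degrees(R.from_matrix(M.T@D).as_rotvec())
    g=o["tool_pos"]+.155*M[:,2]; t=g if target is None else np.asarray(target,float)
    tcp=t-.155*Z; sh=M.T@(tcp-o["tool_pos"])*100
    print("t",round(o["t"],2),"grasp",g.round(4),"yawY",y0.round(1),"F",o["contact_force"].round(1),"Tq",o["wrist_torque"].round(2),"open",round(o["opening"],4),"q",o["q"].round(2)); print(" row",[sh.round(2).tolist(),rv.round(1).tolist()])
E
python3 -c "
from h import *
fix([.3908,.3096,.163],79)
"
```

```text
t 3.1 grasp [0.393  0.3123 0.1705] yawY 79.0 F [-0.3 -0.3  1.2] Tq [-0.03 -0.01 -0.05] open 0.0278 q [ 0.52 -0.19  1.98  0.01  1.34 -0.86]
 row [[0.12, -0.08, 0.75], [0.9, 0.2, 0.0]]
```

{"name": "jog_arm", "arguments": {"steps": [[[0.1, -0.1, 0.8], [0.9, 0.2, 0]], [[0, 0, 0], [0, 0, 0]], [[-0.04, 0.71, 0], [0, 0, 7]], [[-0.04, 0.71, 0], [0, 0, 7]], [[-0.04, 0.71, 0], [0, 0, 7]], [[-0.04, 0.71, 0], [0, 0, 7]], [[-0.04, 0.71, 0], [0, 0, 7]], [[-0.04, 0.71, 0], [0, 0, 7]]]}}

```text
t: 3.9
tool_pos: [0.4132, 0.3451, 0.3243]
tool_rot: [1.441, 2.791, -0.006]
contact_force: [-2.8, -1.2, -2.3]
opening: 0.0276
```

```bash
python3 -c "
from h import *
hv=np.array([.4477,.2985]);o,M=state();g=(o['tool_pos']+.155*M[:,2])[:2]-hv;print(np.hypot(*g),np.degrees(np.arctan2(g[1],g[0])))
fix()
"
```

```text
0.05762939883298835 126.98018657085136
t 3.9 grasp [0.413  0.3445 0.1693] yawY 35.4 F [-2.8 -1.2 -2.3] Tq [-0.22  0.36 -0.  ] open 0.0276 q [ 0.56 -0.09  1.89 -0.    1.34 -0.06]
 row [[-0.04, -0.05, 0.0], [-0.2, 0.1, 0.0]]
```

{"name": "jog_arm", "arguments": {"steps": [[[-0.04, 0.71, 0.2], [0, 0, 7]], [[-0.04, 0.71, 0.2], [0, 0, 7]], [[-0.04, 0.71, 0], [0, 0, 7]], [[-0.04, 0.71, 0], [0, 0, 7]], [[-0.04, 0.71, 0], [0, 0, 6]], [[0, 0.5, 0], [0, 0, 0]], [[0, 0.4, 0], [0, 0, 0]]]}}

```text
t: 4.6
tool_pos: [0.4551, 0.3583, 0.3254]
tool_rot: [-2.214, -2.222, 0.011]
contact_force: [-2.1, 0.6, -1.7]
opening: 0.0277
```

```bash
python3 -c "
from h import *
hv=np.array([.4477,.2985]);o,M=state();g=(o['tool_pos']+.155*M[:,2])[:2]-hv;print(np.hypot(*g),np.degrees(np.arctan2(g[1],g[0])))
fix()
snap('wrist','3');snap('scene','3')"
```

```text
0.059845817947441524 84.21246975831254
t 4.6 grasp [0.4537 0.358  0.1704] yawY 0.2 F [-2.1  0.6 -1.7] Tq [0.17 0.36 0.03] open 0.0277 q [0.54 0.01 1.79 0.   1.35 0.53]
 row [[-0.03, -0.13, 0.0], [-0.5, 0.1, 0.0]]
```

View pics/wrist_3.png

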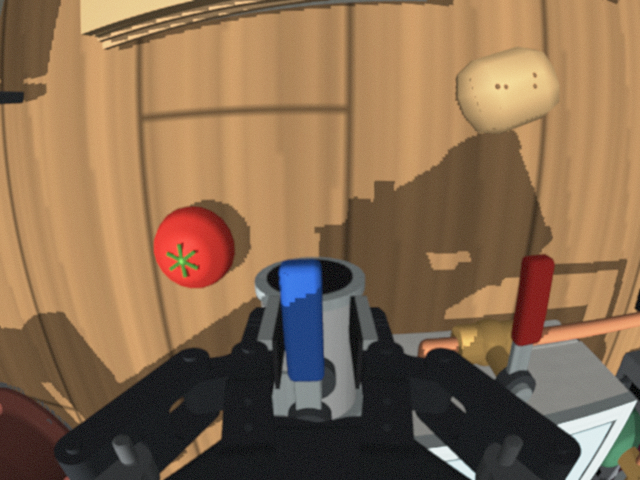

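{"name": "jog_arm", "arguments": {"steps": [[[0, 0.5, 0.2], [0, 0, 0]], [[0, 0.5, 0], [0, 0, 0]], [[0, 0, 0], [0, 0, 0]]]}}

```text
t: 5.0
tool_pos: [0.4595, 0.359, 0.3247]
tool_rot: [-2.196, -2.215, 0.046]
contact_force: [-0.1, -0.1, -0.8]
opening: 0.0276
```

```bash
python3 -c "
from h import *
hv=np.array([.4477,.2985]);o,M=state();g=(o['tool_pos']+.155*M[:,2])[:2]-hv;print(np.hypot(*g),np.degrees(np.arctan2(g[1],g[0])))
fix()
"
```

```text
0.05998066956549993 84.069416197966
t 5.0 grasp [0.4539 0.3582 0.1698] yawY 0.5 F [-0.1 -0.1 -0.8] Tq [ 0.02 -0.03 -0.02] open 0.0276 q [0.53 0.02 1.78 0.01 1.37 0.52]
 row [[-0.08, -0.56, 0.01], [-2.1, 0.3, 0.0]]
```

{"name": "jog_arm", "arguments": {"steps": [[[0, -0.4, 0], [-2.1, 0.3, 0]], [[0, 0, 0], [0, 0, 0]], [[0, 0.3, 0], [0, 0, 0]], [[0, 0.4, 0], [0, 0, 0]], [[0, 0.5, 0], [0, 0, 0]]]}}

```text
t: 5.5
tool_pos: [0.4603, 0.3594, 0.3247]
tool_rot: [-2.189, -2.225, 0.044]
contact_force: [-22.2, -1.9, 9.9]
opening: 0.028
```

```bash
python3 -c "
from h import *
hv=np.array([.4477,.2985]);o,M=state();g=(o['tool_pos']+.155*M[:,2])[:2]-hv;print(np.hypot(*g),np.degrees(np.arctan2(g[1],g[0])))
fix()
"
```

```text
0.060325689088608234 83.0197269392773
t 5.5 grasp [0.455  0.3584 0.1698] yawY 0.9 F [-22.2  -1.9   9.9] Tq [-0.26  3.67  0.08] open 0.028 q [0.53 0.03 1.78 0.01 1.37 0.51]
 row [[-0.09, -0.53, 0.01], [-1.9, 0.3, 0.0]]
```

{"name": "jog_arm", "arguments": {"steps": [[[0, -0.6, 0], [-1.9, 0.3, 0]], [[0, 0, -3], [0, 0, 0]], [[0, 0, -4], [0, 0, 0]], [[0, 0, -3], [0, 0, 0]], [[0, 0, 0], [0, 0, 0]]]}}

```text
t: 6.0
tool_pos: [0.4552, 0.359, 0.4291]
tool_rot: [2.197, 2.24, 0.0]
contact_force: [0.8, 0.3, 0.3]
opening: 0.0281
```

```bash
python3 -c "
from h import *
snap('wrist','4')
fix()
plan([(.545,.146,.27,92)])"
```

```text
t 6.05 grasp [0.455  0.3582 0.2718] yawY 1.1 F [-0.1  0.4  0.1] Tq [0.02 0.03 0.06] open 0.028 q [ 0.54 -0.07  1.69 -0.    1.52  0.52]
 row [[-0.06, -0.0, 0.0], [-0.0, 0.2, 0.0]]
[[[-1.65, 0.66, 0.01], [0, 0, -7.0]], [[-1.71, 0.46, 0.01], [0, 0, -7.0]], [[-1.76, 0.24, 0.01], [0, 0, -7.0]], [[-1.77, 0.03, 0.02], [0, 0, -7.0]], [[-1.76, -0.19, 0.01], [0, 0, -7.0]], [[-1.73, -0.4, 0.02], [0, 0, -7.0]], [[-1.66, -0.61, 0.01], [0, 0, -7.0]], [[-1.58, -0.81, 0.02], [0, 0, -7.0]]]
[[[-1.47, -1.0, 0.01], [0, 0, -7.0]], [[-1.34, -1.17, 0.02], [0, 0, -7.0]], [[-1.18, -1.32, 0.01], [0, 0, -7.0]], [[-1.01, -1.45, 0.02], [0, 0, -6.9]], [[-0.83, -1.56, 0.01], [0, 0, -7.0]]]
```

View pics/wrist_4.png

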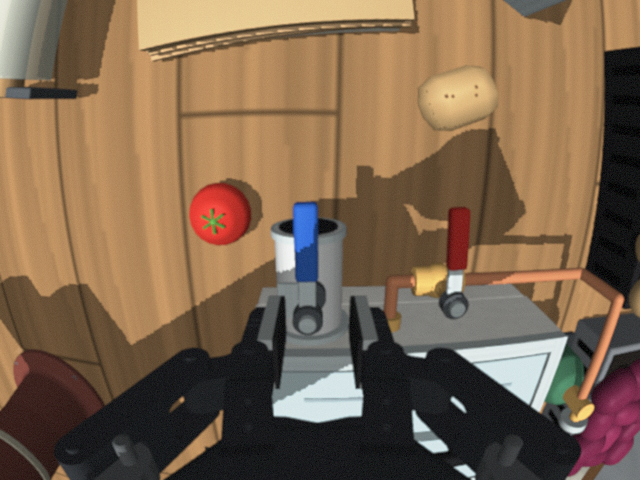

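```bash
python3 -c "
from h import *
P=onz('wrist',[(306,203),(306,281),(308,318),(459,208),(458,268),(455,303)],.1705);P[3:]=onz('wrist',[(459,208),(458,268),(455,303)],.1555);print(P.round(4))
for i,j in [(1,0),(4,3)]:
  d=P[j]-P[i];print(np.degrees(np.arctan2(d[1],d[0]))-91.7)
"
```

```text
[[0.4474 0.389  0.1705]
 [0.4479 0.3359 0.1705]
 [0.4494 0.3073 0.1705]
 [0.5534 0.3853 0.1555]
 [0.5591 0.34   0.1555]
 [0.5617 0.3108 0.1555]]
-1.2190190837874582
5.549484543680919
```

{"name": "jog_arm", "arguments": {"steps": [[[-1.65, 0.66, 0.01], [0, 0, -7.0]], [[-1.71, 0.46, 0.01], [0, 0, -7.0]], [[-1.76, 0.24, 0.01], [0, 0, -7.0]], [[-1.77, 0.03, 0.02], [0, 0, -7.0]], [[-1.76, -0.19, 0.01], [0, 0, -7.0]], [[-1.73, -0.4, 0.02], [0, 0, -7.0]], [[-1.66, -0.61, 0.01], [0, 0, -7.0]], [[-1.58, -0.81, 0.02], [0, 0, -7.0]]], "fingers": 0.2}}

```text
t: 6.85
tool_pos: [0.5147, 0.2242, 0.4139]
tool_rot: [-0.821, -3.028, 0.02]
contact_force: [-0.1, -0.3, 0.3]
opening: 0.0517
```

{"name": "jog_arm", "arguments": {"steps": [[[-1.47, -1.0, 0.01], [0, 0, -7.0]], [[-1.34, -1.17, 0.02], [0, 0, -7.0]], [[-1.18, -1.32, 0.01], [0, 0, -7.0]], [[-1.01, -1.45, 0.02], [0, 0, -6.9]], [[-0.6, -1.1, 0.01], [0, 0, -5.0]], [[0, 0, 0], [0, 0, 0]]]}}

```text
t: 7.45
tool_pos: [0.5533, 0.1425, 0.402]
tool_rot: [0.106, -3.121, 0.024]
contact_force: [0.4, -0.3, 0.9]
opening: 0.0513
```

```bash
python3 -c "
from h import *
snap('wrist','5')
fix([.545,.146,.27],92)"
```

```text
t 7.5 grasp [0.5499 0.1406 0.2468] yawY 93.8 F [ 0.3  0.3 -0.1] Tq [-0.01 -0.01  0.03] open 0.0512 q [ 0.13 -0.07  1.74 -0.01  1.49 -1.51]
 row [[0.82, 0.31, -2.31], [-0.9, -1.2, 1.8]]
```

View pics/wrist_5.png

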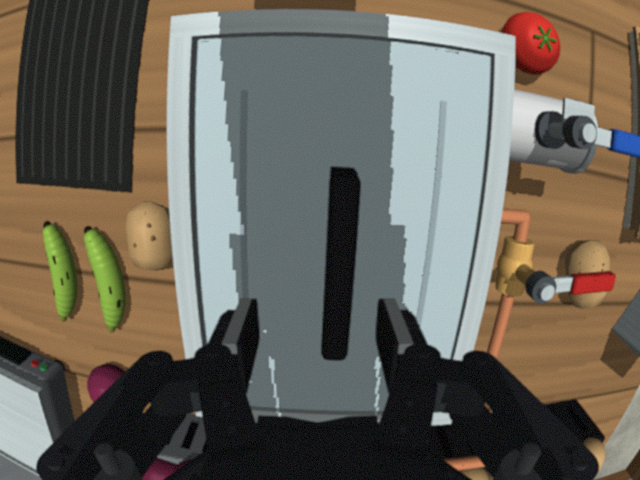

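```bash
python3 -c "
from h import *
P=onz('wrist',[(345,168),(334,359)],.191);print(P.round(4),P.mean(0));d=P[1]-P[0];print(np.degrees(np.arctan2(d[1],d[0])))
P=onz('wrist',[(170,15),(515,36),(193,37),(493,54)],.15);print(P.round(4))
"
```

```text
[[0.4898 0.15   0.191 ]
 [0.6002 0.1536 0.191 ]] [0.545038   0.15184058 0.191     ]
1.8624936669848506
[[0.3993 0.0374 0.15  ]
 [0.3941 0.2571 0.15  ]
 [0.4156 0.0546 0.15  ]
 [0.4104 0.2413 0.15  ]]
```

{"name": "jog_arm", "arguments": {"steps": [[[0.8, 0.3, -0.5], [-0.9, -1.2, 1.8]], [[0, 0, 0], [0, 0, 0]], [[0, 0, 0], [0, 0, 0]]]}}

```text
t: 7.8
tool_pos: [0.5441, 0.1466, 0.4042]
tool_rot: [0.049, -3.139, -0.001]
contact_force: [-0.2, -0.7, -0.1]
opening: 0.0507
```

```bash
python3 -c "
from h import *
i1=ctrl.camera_info('wrist')['camera_from_world']
im,i=snap('wrist','6')
print(np.abs(ctrl.camera_info('wrist')['camera_from_world']-i1).max())
fix([.545,.146,.24],92)"
```

```text
0.00016777969329625705
t 7.85 grasp [0.5438 0.1468 0.2493] yawY 91.8 F [-0.8  0.6  0. ] Tq [-0.02  0.04  0.01] open 0.0511 q [ 0.13 -0.09  1.76  0.    1.48 -1.47]
 row [[-0.09, -0.07, 0.93], [0.1, -0.1, -0.2]]
```

View pics/wrist_6.png

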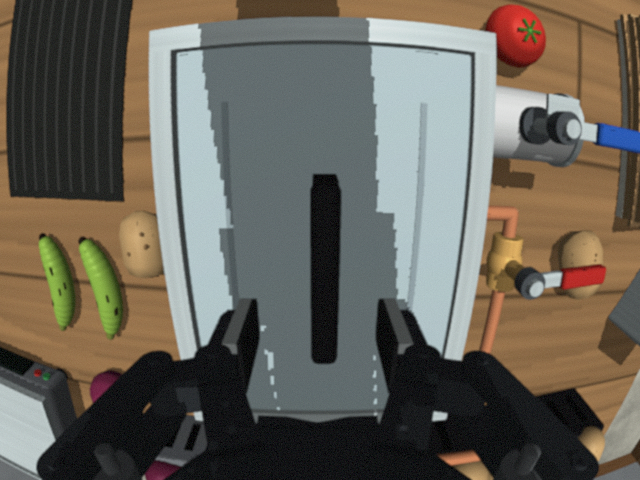

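```bash
python3 -c "
from h import *
P=onz('wrist',[(325,174),(324,363)],.191);print(P.round(4),P.mean(0));d=P[1]-P[0];print(np.degrees(np.arctan2(d[1],d[0])))
P=onz('wrist',[(149,31),(496,32),(172,51),(475,54)],.15);print(P.round(4))
"
```

```text
[[0.4886 0.1496 0.191 ]
 [0.6012 0.1533 0.191 ]] [0.54491581 0.15141718 0.191     ]
1.877171634451837
[[0.401  0.0371 0.15  ]
 [0.3936 0.2568 0.15  ]
 [0.4164 0.0539 0.15  ]
 [0.4114 0.2419 0.15  ]]
```

```bash
python3 -c "
from h import *
f=lambda p:np.array(p)/2.5+[230,190]
P=onz('scene',[f(p) for p in [(413,443),(132,288),(362,45),(611,148)]],.15);print(P.round(4),P.mean(0))
P=onz('scene',[f(p) for p in [(346,208),(423,133)]],.191);print(P.round(4),P.mean(0))
"
```

```text
[[0.696  0.2637 0.15  ]
 [0.7036 0.0473 0.15  ]
 [0.4014 0.0395 0.15  ]
 [0.3917 0.2523 0.15  ]] [0.54817724 0.15070062 0.15      ]
[[0.5896 0.1437 0.191 ]
 [0.4974 0.149  0.191 ]] [0.54349746 0.14634803 0.191     ]
```

{"name": "jog_arm", "arguments": {"steps": [[[-0.1, 0.2, 3.2], [0, 0, -0.2]], [[0, 0, 3.0], [0, 0, 0]], [[0, 0, 0], [0, 0, 0]], [[0, 0, 0], [0, 0, 0]]]}}

```text
t: 8.25
tool_pos: [0.5457, 0.15, 0.3424]
tool_rot: [-0.057, 3.14, 0.001]
contact_force: [0.0, -0.3, 0.4]
opening: 0.0513
```

```bash
python3 -c "
from h import *
fix([.545,.1495,.184],91.8)
snap('wrist','7')"
```

```text
t 8.25 grasp [0.5458 0.1501 0.1874] yawY 92.1 F [ 0.  -0.3  0.4] Tq [0.   0.03 0.02] open 0.0513 q [ 0.14 -0.04  1.81  0.    1.37 -1.47]
 row [[0.07, -0.04, 0.34], [0.0, 0.0, 0.3]]
```

View pics/wrist_7.png

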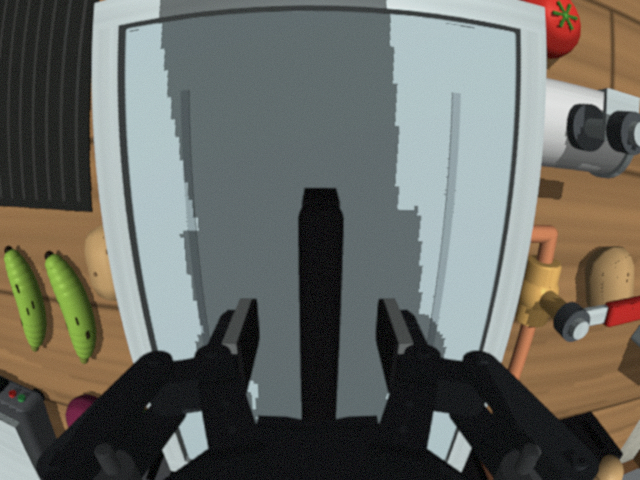

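{"name": "jog_arm", "arguments": {"steps": [[[0, 0, 0.3], [0, 0, 0.3]], [[0, 0, 0], [0, 0, 0]], [[0, 0, 0], [0, 0, 0]], [[0, 0, 0], [0, 0, 0]], [[0, 0, 0], [0, 0, 0]], [[0, 0, 0], [0, 0, 0]]], "fingers": -1, "grip_force": 80}}

```text
t: 8.9
tool_pos: [0.5464, 0.1501, 0.3428]
tool_rot: [-0.048, 3.136, 0.002]
contact_force: [0.2, 0.8, -1.6]
opening: 0.0145
```

```bash
python3 -c "
from h import *
fix([.545,.1495,.184],91.8)"
```

```text
t 8.9 grasp [0.5473 0.1503 0.1878] yawY 91.8 F [ 0.2  0.8 -1.6] Tq [ 0.05 -0.02 -0.01] open 0.0145 q [ 0.14 -0.04  1.81  0.    1.36 -1.47]
 row [[0.15, -0.05, 0.37], [0.1, 0.3, -0.0]]
```

{"name": "jog_arm", "arguments": {"steps": [[[0, 0, -1], [0, 0, 0]], [[0, 0, -1.5], [0, 0, 0]], [[0, 0, -2], [0, 0, 0]], [[0, 0, -2], [0, 0, 0]], [[0, 0, -2], [0, 0, 0]], [[0, 0, -2], [0, 0, 0]], [[0, 0, 0], [0, 0, 0]]]}}

```text
t: 9.6
tool_pos: [0.5451, 0.1498, 0.4563]
tool_rot: [-0.048, 3.136, 0.002]
contact_force: [0.3, 0.8, -3.1]
opening: 0.0142
```

```bash
python3 -c "
from h import *
snap('scene','8');fix()
i=snap('top','8')[0]
plan([(.405,-.157,.27,86.8)],step=3.5)"
```

```text
t 9.65 grasp [0.5454 0.1499 0.2995] yawY 91.8 F [ 0.9  0.5 -3.2] Tq [ 0.02 -0.02 -0.01] open 0.0144 q [ 0.14 -0.12  1.69  0.    1.56 -1.47]
 row [[-0.05, 0.01, 0.0], [0.0, 0.2, -0.0]]
[[[1.66, -3.36, 0.3], [0, 0, 0.6]], [[1.62, -3.38, 0.3], [0, 0, 0.5]], [[1.59, -3.39, 0.3], [0, 0, 0.6]], [[1.55, -3.41, 0.3], [0, 0, 0.5]], [[1.53, -3.42, 0.31], [0, 0, 0.6]], [[1.49, -3.43, 0.3], [0, 0, 0.5]], [[1.46, -3.45, 0.31], [0, 0, 0.6]], [[1.42, -3.46, 0.3], [0, 0, 0.5]]]
[[[1.39, -3.48, 0.31], [0, 0, 0.6]]]
```

View pics/scene_8.png

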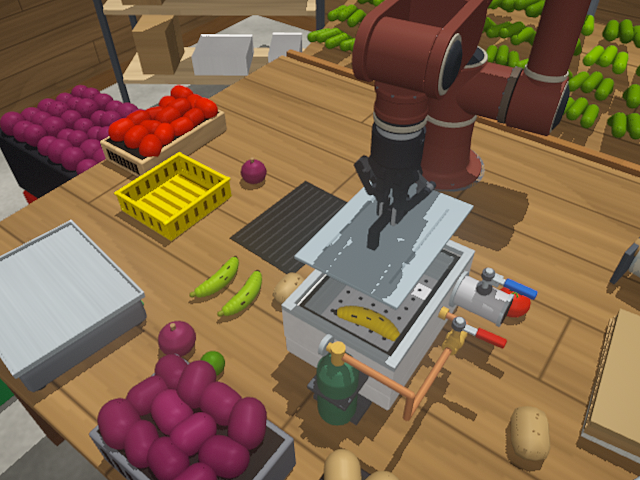

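{"name": "jog_arm", "arguments": {"steps": [[[1.66, -3.36, 0.3], [0, 0, 0.6]], [[1.62, -3.38, 0.3], [0, 0, 0.5]], [[1.59, -3.39, 0.3], [0, 0, 0.6]], [[1.55, -3.41, 0.3], [0, 0, 0.5]], [[1.53, -3.42, 0.31], [0, 0, 0.6]], [[1.49, -3.43, 0.3], [0, 0, 0.5]], [[1.46, -3.45, 0.31], [0, 0, 0.6]], [[0.7, -1.7, 0.2], [0, 0, 0.5]]]}}

```text
t: 10.5
tool_pos: [0.4222, -0.1114, 0.4144]
tool_rot: [-0.065, -3.12, -0.006]
contact_force: [-0.3, 0.7, -3.9]
opening: 0.0144
```

{"name": "jog_arm", "arguments": {"steps": [[[0, 0, 0], [0, 0, 0]], [[0, 0, 0], [0, 0, 0]]]}}

```text
t: 10.7
tool_pos: [0.4206, -0.113, 0.4109]
tool_rot: [-0.073, -3.115, -0.009]
contact_force: [0.1, 0.7, -4.2]
opening: 0.0144
```

```bash
python3 -c "
from h import *
fix([.405,-.157,.15],86.8)
snap('top','9')
snap('wrist','9')"
```

```text
t 10.7 grasp [ 0.4166 -0.112   0.2559] yawY 87.3 F [ 0.1  0.7 -4.2] Tq [-0.01 -0.06  0.03] open 0.0144 q [-0.43 -0.42  2.02 -0.01  1.57 -1.96]
 row [[1.07, -4.53, 10.6], [0.3, -1.5, 0.5]]
```

View pics/wrist_9.png

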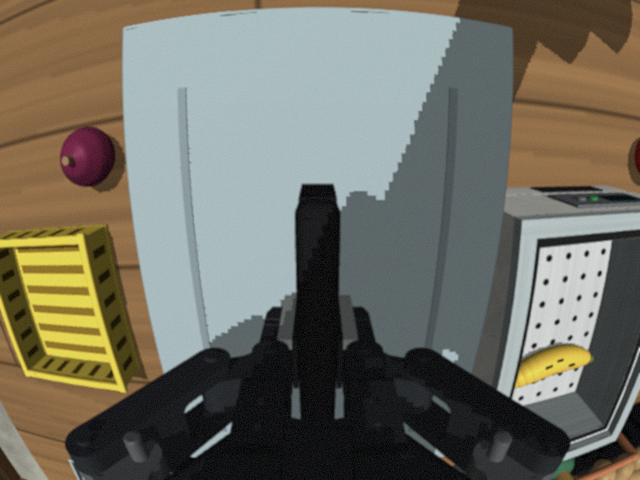

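View pics/top_9.png

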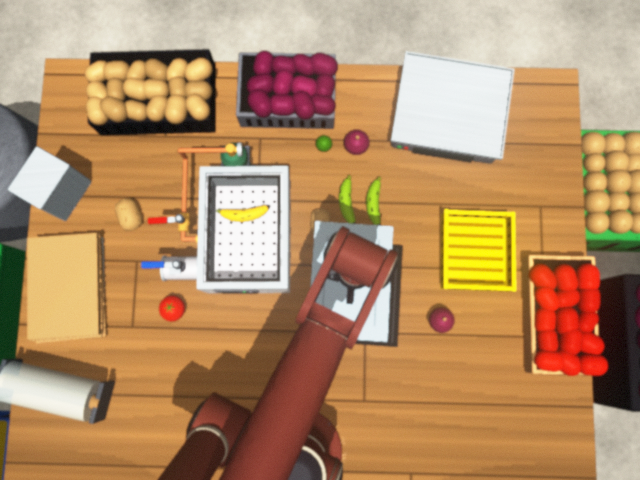

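{"name": "jog_arm", "arguments": {"steps": [[[1.0, -4.3, 1.0], [0.3, -1.5, 0.5]], [[0, 0, 3], [0, 0, 0]], [[0, 0, 3], [0, 0, 0]], [[0, 0, 0], [0, 0, 0]]]}}

```text
t: 11.2
tool_pos: [0.4109, -0.1534, 0.341]
tool_rot: [0.073, 3.135, -0.002]
contact_force: [-0.9, 0.6, -4.6]
opening: 0.0144
```

```bash
python3 -c "
from h import *
fix([.405,-.155,.08],86.8)
snap('scene','10')"
```

```text
t 11.2 grasp [ 0.4117 -0.1536  0.186 ] yawY 87.3 F [-0.9  0.6 -4.6] Tq [ 0.05  0.11 -0.01] open 0.0144 q [-0.53 -0.38  2.1   0.    1.41 -2.05]
 row [[0.64, -0.18, 10.6], [-0.1, 0.3, 0.5]]
```

View pics/scene_10.png

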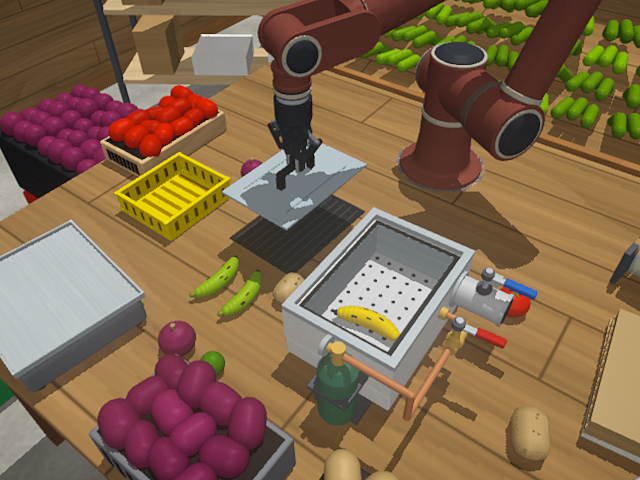

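{"name": "jog_arm", "arguments": {"steps": [[[0.6, -0.2, 3], [0, 0.3, 0.5]], [[0, 0, 3], [0, 0, 0]], [[0, 0, 3], [0, 0, 0]], [[0, 0, 1.8], [0, 0, 0]], [[0, 0, 0], [0, 0, 0]], [[0, 0, 0], [0, 0, 0]]]}}

```text
t: 11.85
tool_pos: [0.4139, -0.1548, 0.2464]
tool_rot: [0.071, 3.118, -0.019]
contact_force: [0.9, 0.6, -3.6]
opening: 0.0141
```

```bash
python3 -c "
from h import *
fix([.405,-.155,.053],86.8)"
```

```text
t 11.85 grasp [ 0.4174 -0.1568  0.0915] yawY 87.4 F [ 0.9  0.6 -3.6] Tq [-0.04  0.05  0.02] open 0.0141 q [-0.53 -0.26  2.17  0.    1.2  -2.05]
 row [[0.98, -0.01, 3.82], [-0.6, 1.3, 0.6]]
```

{"name": "jog_arm", "arguments": {"steps": [[[1.2, 0, 1.5], [-0.6, 1.3, 0.6]], [[0, 0, 1.5], [0, 0, 0]], [[0, 0, 0], [0, 0, 0]]]}}

```text
t: 12.15
tool_pos: [0.4034, -0.155, 0.22]
tool_rot: [0.087, 3.136, -0.006]
contact_force: [-0.5, 1.0, -3.6]
opening: 0.0141
```

```bash
python3 -c "
from h import *
fix([.405,-.155,.053],86.8)"
```

```text
t 12.15 grasp [ 0.4041 -0.1557  0.065 ] yawY 86.8 F [-0.5  1.  -3.6] Tq [ 0.07  0.04 -0.01] open 0.0141 q [-0.54 -0.23  2.21 -0.    1.16 -2.05]
 row [[-0.15, 0.02, 1.2], [-0.2, 0.3, 0.0]]
```

{"name": "jog_arm", "arguments": {"steps": [[[0, 0, 0.7], [-0.2, 0.3, 0]], [[0, 0, 0.6], [0, 0, 0]], [[0, 0, 0], [0, 0, 0]]]}}

```text
t: 12.45
tool_pos: [0.4038, -0.1555, 0.2081]
tool_rot: [0.088, 3.139, -0.002]
contact_force: [-0.2, 1.1, -2.6]
opening: 0.0142
```

```bash
python3 -c "
from h import *
fix([.405,-.155,.053],86.8)"
```

```text
t 12.45 grasp [ 0.404  -0.1558  0.0531] yawY 86.8 F [-0.2  1.1 -2.6] Tq [ 0.05 -0.07 -0.03] open 0.0142 q [-0.54 -0.21  2.21 -0.    1.14 -2.05]
 row [[-0.12, 0.06, 0.01], [-0.1, 0.1, -0.0]]
```

{"name": "jog_arm", "arguments": {"steps": [[[0, 0, 0.4], [0, 0, 0]], [[0, 0, 0], [0, 0, 0]]]}}

```text
t: 12.65
tool_pos: [0.4053, -0.1565, 0.2091]
tool_rot: [0.087, 3.14, -0.002]
contact_force: [1.0, 0.3, -3.5]
opening: 0.0142
```

```bash
python3 -c "
from h import *
fix([.405,-.155,.053],86.8)"
```

```text
t 12.65 grasp [ 0.4053 -0.1566  0.0541] yawY 86.8 F [ 1.   0.3 -3.5] Tq [ 0.05 -0.02  0.02] open 0.0142 q [-0.54 -0.21  2.2  -0.    1.14 -2.05]
 row [[0.04, 0.14, 0.11], [-0.1, 0.0, 0.0]]
```

{"name": "jog_arm", "arguments": {"steps": [[[0, 0, 0.6], [0, 0, 0]], [[0, 0, 0.5], [0, 0, 0]]]}}

```text
t: 12.85
tool_pos: [0.4077, -0.1577, 0.2076]
tool_rot: [-0.085, -3.134, -0.003]
contact_force: [-26.7, 14.8, 48.1]
opening: 0.0144
```

```bash
python3 -c "
from h import *
fix([.405,-.155,.053],86.8)"
```

```text
t 12.85 grasp [ 0.4067 -0.1574  0.0526] yawY 86.9 F [-26.7  14.8  48.1] Tq [ 2.28  4.03 -0.04] open 0.0144 q [-0.54 -0.19  2.2  -0.    1.14 -2.05]
 row [[0.29, 0.26, -0.04], [0.1, -0.4, 0.1]]
```

{"name": "jog_arm", "arguments": {"steps": [[[0, 0, -0.2], [0, 0, 0]], [[0, 0, 0], [0, 0, 0]]]}}

```text
t: 13.05
tool_pos: [0.4088, -0.1583, 0.2118]
tool_rot: [-0.085, -3.137, 0.0]
contact_force: [0.3, 0.0, -2.7]
opening: 0.0145
```

{"name": "jog_arm", "arguments": {"steps": [[[0, 0, 0], [0, 0, 0]], [[0, 0, 0], [0, 0, 0]], [[0, 0, 0], [0, 0, 0]], [[0, 0, -2], [0, 0, 0]], [[0, 0, -3], [0, 0, 0]], [[0, 0, -4], [0, 0, 0]], [[0, 0, -5], [0, 0, 0]], [[0, 0, -4], [0, 0, 0]]], "fingers": 0.3}}

```text
t: 13.85
tool_pos: [0.4077, -0.1575, 0.3876]
tool_rot: [-0.085, -3.121, -0.013]
contact_force: [1.2, -0.8, 0.2]
opening: 0.0556
```

```bash
python3 -c "
from h import *
fix([.405,-.155,.24],86.8)
a=snap('top','11')[0]
b=snap('wrist','11')
print(onz('top',[(319,221)],.046))
P=onz('top',[(219,210),(245,217),(270,208)],.077);print(P.round(4))
for nm,z in (('top',.077),):
  H=hsv(a);m=(H[...,0]>22)&(H[...,0]<32)&(H[...,1]>170)&(H[...,2]>170);m[:,:200]=0;m[:,300:]=0
  for A,bb,c,mm in blobs(m,80):
    P=onz(nm,cv2.boxPoints(rect(mm)),z);print(A,bb,P.round(4),P.mean(0))
"
```

```text
t 13.85 grasp [ 0.4048 -0.1561  0.2326] yawY 86.9 F [ 1.2 -0.8  0.2] Tq [-0.02 -0.04 -0.02] open 0.0556 q [-0.54 -0.41  2.05 -0.    1.53 -2.05]
 row [[0.3, 0.24, -0.74], [0.4, -1.1, 0.1]]
[[ 0.58598777 -0.03686494  0.046     ]]
[[0.603  0.2212 0.077 ]
 [0.5861 0.1534 0.077 ]
 [0.6111 0.09   0.077 ]]
419 [220 206  48  15] [[0.6027 0.2191 0.077 ]
 [0.6172 0.0985 0.077 ]
 [0.5855 0.0944 0.077 ]
 [0.5711 0.2146 0.077 ]] [0.59410923 0.15663677 0.077     ]
```

View pics/top_11.png

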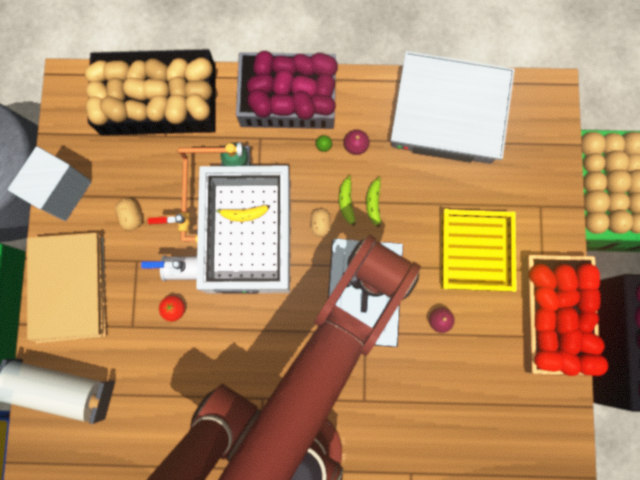

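View pics/wrist_11.png

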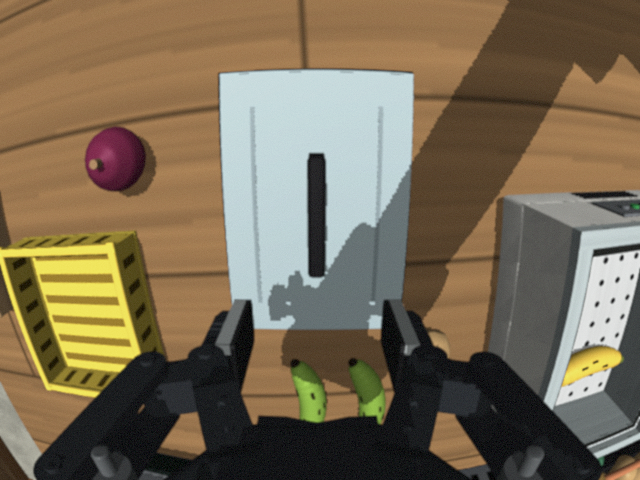

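```bash
python3 -c "
from h import *
plan([(.588,.158,.25,3.5)],step=4)"
```

```text
[[[-1.36, 2.71, -0.1], [0, 0, 6.9]], [[-1.02, 2.85, -0.11], [0, 0, 7.0]], [[-0.67, 2.96, -0.1], [0, 0, 6.9]], [[-0.31, 3.01, -0.11], [0, 0, 7.0]], [[0.06, 3.03, -0.1], [0, 0, 6.9]], [[0.43, 3.0, -0.11], [0, 0, 7.0]], [[0.79, 2.93, -0.1], [0, 0, 6.9]], [[1.14, 2.81, -0.11], [0, 0, 7.0]]]
[[[1.47, 2.65, -0.1], [0, 0, 6.9]], [[1.78, 2.45, -0.11], [0, 0, 7.0]], [[2.06, 2.22, -0.1], [0, 0, 6.9]], [[2.31, 1.96, -0.11], [0, 0, 7.0]]]
```

{"name": "jog_arm", "arguments": {"steps": [[[-1.36, 2.71, -0.4], [0, 0, 6.9]], [[-1.02, 2.85, -0.4], [0, 0, 7.0]], [[-0.67, 2.96, -0.4], [0, 0, 6.9]], [[-0.31, 3.01, -0.4], [0, 0, 7.0]], [[0.06, 3.03, -0.4], [0, 0, 6.9]], [[0.43, 3.0, -0.3], [0, 0, 7.0]], [[0.79, 2.93, -0.3], [0, 0, 6.9]], [[1.14, 2.81, -0.3], [0, 0, 7.0]]], "fingers": 0.35}}

```text
t: 14.75
tool_pos: [0.5367, 0.055, 0.4163]
tool_rot: [-1.599, -2.692, 0.007]
contact_force: [0.9, 0.1, -0.4]
opening: 0.0577
```

{"name": "jog_arm", "arguments": {"steps": [[[1.47, 2.65, -0.3], [0, 0, 6.9]], [[1.78, 2.45, -0.3], [0, 0, 7.0]], [[2.06, 2.22, -0.3], [0, 0, 6.9]], [[1.31, 1.16, -0.1], [0, 0, 5.0]], [[0, 0, 0], [0, 0, 0]], [[0, 0, 0], [0, 0, 0]]]}}

```text
t: 15.35
tool_pos: [0.5989, 0.153, 0.4179]
tool_rot: [-2.173, -2.249, 0.021]
contact_force: [0.0, 0.2, -0.4]
opening: 0.0574
```

```bash
python3 -c "
from h import *
fix([.588,.158,.25],3.5)
b=snap('wrist','12')"
```

```text
t 15.35 grasp [0.5959 0.153  0.2629] yawY 2.0 F [ 0.   0.2 -0.4] Tq [ 0.    0.03 -0.01] open 0.0574 q [0.13 0.03 1.61 0.   1.52 0.09]
 row [[0.54, -1.05, 1.31], [-1.1, -0.1, -1.5]]
```

View pics/wrist_12.png

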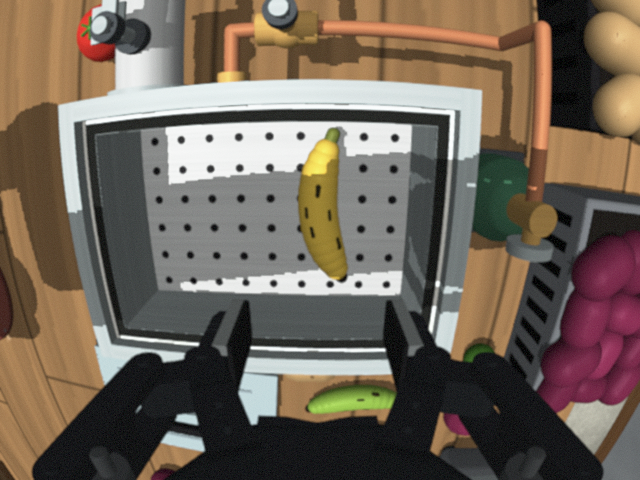

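```bash
cat >> h.py <<'E'
def banana(im,name,lo,hi,z,roi,info=None,vmin=60,smin=110):
    H=hsv(im).astype(int); m=(H[...,0]>=lo)&(H[...,0]<=hi)&(H[...,1]>smin)&(H[...,2]>vmin)
    k=np.zeros(m.shape,bool); x0,y0,x1,y1=roi; k[y0:y1,x0:x1]=1
    m=cv2.morphologyEx((m&k).astype(np.uint8),cv2.MORPH_CLOSE,np.ones((7,7)))
    B=max(blobs(m>0,30),key=lambda b:b[0]); ys,xs=np.nonzero(B[3])
    P=onz(name,np.c_[xs,ys],z,info)[:,:2]; c=P.mean(0); w,V=np.linalg.eigh(np.cov((P-c).T)); ax=V[:,1]
    s=(P-c)@ax; n=np.array([-ax[1],ax[0]]); t=(P-c)@n
    mids=(s>(s.max()+s.min())/2-.012)&(s<(s.max()+s.min())/2+.012); sm=(s.max()+s.min())/2
    mid=c+ax*sm+n*(t[mids].max()+t[mids].min())/2
    print(name,"px",c.round(3),"mid",mid.round(4),"len",round(np.ptp(s),4),"thick",round(np.ptp(t[mids]),4),"yaw",round(float(rotz(np.degrees(np.arctan2(ax[1],ax[0])))),1))
    return mid
E
python3 -c "
from h import *
im=cv2.imread('pics/wrist_12.png')[:,:,::-1].copy()
banana(im,'wrist',18,34,.077,(280,110,370,295))
im=cv2.imread('pics/top_11.png')[:,:,::-1].copy()
banana(im,'top',18,34,.077,(210,195,280,230))
banana(im,'top',30,50,.017,(335,170,360,235))
banana(im,'top',30,50,.017,(362,170,390,235))
print(ctrl.get_obs()['t'])
print(onz('wrist',[(60,108),(481,92)],.15))
"
```

```text
wrist px [0.596 0.161] mid [0.5921 0.1604] len 0.1339 thick 0.0327 yaw -84.4
top px [0.596 0.158] mid [0.5917 0.159 ] len 0.1268 thick 0.0325 yaw -84.0
top px [ 0.649 -0.108] mid [ 0.6497 -0.1039] len 0.1265 thick 0.0311 yaw 6.3
top px [ 0.647 -0.181] mid [ 0.6501 -0.1773] len 0.1264 thick 0.0322 yaw 0.1
15.4
[[0.39632582 0.25335476 0.15      ]
 [0.69784435 0.26303744 0.15      ]]
```

```bash
python3 -c "
from h import *
fix([.592,.160,.20],5.6)"
```

```text
t 15.4 grasp [0.5957 0.1528 0.2628] yawY 1.9 F [-1.3 -0.4  0.7] Tq [-0.04 -0.02 -0.04] open 0.0576 q [0.13 0.03 1.61 0.   1.52 0.1 ]
 row [[0.74, -0.53, 6.29], [-1.1, -0.1, -3.7]]
```

{"name": "jog_arm", "arguments": {"steps": [[[0.8, -0.5, 2], [-1.1, 0, -3.7]], [[0, 0, 3], [0, 0, 0]], [[0, 0, 3], [0, 0, 0]], [[0, 0, 0], [0, 0, 0]]]}}

```text
t: 15.8
tool_pos: [0.5917, 0.1572, 0.3365]
tool_rot: [2.105, 2.33, 0.004]
contact_force: [-0.2, -0.0, -0.9]
opening: 0.0572
```

```bash
python3 -c "
from h import *
fix([.592,.160,.14],5.6)"
```

```text
t 15.8 grasp [0.5921 0.1573 0.1815] yawY 5.8 F [-0.2 -0.  -0.9] Tq [ 0.    0.09 -0.04] open 0.0572 q [0.14 0.07 1.71 0.   1.36 0.04]
 row [[0.28, 0.05, 4.15], [0.1, -0.0, 0.2]]
```

{"name": "jog_arm", "arguments": {"steps": [[[0.3, 0, 3], [0, 0, 0]], [[0, 0, 3], [0, 0, 0]], [[0, 0, 2.5], [0, 0, 0]], [[0, 0, 0], [0, 0, 0]]]}}

```text
t: 16.2
tool_pos: [0.5927, 0.1574, 0.2554]
tool_rot: [2.103, 2.325, 0.012]
contact_force: [-0.7, -0.4, -0.8]
opening: 0.0576
```

```bash
python3 -c "
from h import *
fix([.592,.160,.083],5.6)"
```

```text
t 16.2 grasp [0.5942 0.1576 0.1004] yawY 5.7 F [-0.7 -0.4 -0.8] Tq [-0.02  0.03 -0.04] open 0.0576 q [0.14 0.16 1.76 0.   1.21 0.04]
 row [[0.27, -0.06, 1.74], [0.6, -0.0, 0.1]]
```

{"name": "jog_arm", "arguments": {"steps": [[[0.3, 0, 1.1], [0.6, 0, 0]], [[0, 0, 0.9], [0, 0, 0]], [[0, 0, 0], [0, 0, 0]]]}}

```text
t: 16.5
tool_pos: [0.5944, 0.1599, 0.2398]
tool_rot: [2.106, 2.327, 0.007]
contact_force: [-0.4, -0.5, -0.6]
opening: 0.0574
```

```bash
python3 -c "
from h import *
fix([.592,.160,.083],5.6)"
```

```text
t 16.5 grasp [0.5953 0.1601 0.0848] yawY 5.7 F [-0.4 -0.5 -0.6] Tq [-0.03  0.01  0.03] open 0.0574 q [0.14 0.18 1.76 0.   1.19 0.04]
 row [[0.04, -0.24, 0.18], [0.3, -0.0, 0.1]]
```

{"name": "jog_arm", "arguments": {"steps": [[[0, -0.3, 0.2], [0.3, 0, 0]], [[0, 0, 0], [0, 0, 0]], [[0, 0, 0], [0, 0, 0]], [[0, 0, 0], [0, 0, 0]], [[0, 0, 0], [0, 0, 0]]], "fingers": -1, "grip_force": 50}}

```text
t: 17.0
tool_pos: [0.5921, 0.1598, 0.2405]
tool_rot: [2.106, 2.328, 0.006]
contact_force: [-0.4, -0.5, -0.6]
opening: 0.0328
```

{"name": "jog_arm", "arguments": {"steps": [[[0, 0, -2], [0, 0, 0]], [[0, 0, -4], [0, 0, 0]], [[0, 0, -4], [0, 0, 0]], [[0, 0, -4], [0, 0, 0]], [[0, 0, -2], [0, 0, 0]], [[0, 0, 0], [0, 0, 0]]]}}

```text
t: 17.6
tool_pos: [0.5906, 0.1595, 0.4029]
tool_rot: [-2.106, -2.328, 0.003]
contact_force: [-0.1, 0.2, -1.4]
opening: 0.0323
```

```bash
python3 -c "
from h import *
fix()
im,i=snap('top','13')
b=snap('wrist','13')
H=hsv(im).astype(int);m=(H[...,0]>24)&(H[...,0]<32)&(H[...,1]>180)&(H[...,2]>100)
m[:,:430]=0;m[:,530:]=0;m[:200]=0;m[300:]=0
r=rect(m);print(r);P=onz('top',cv2.boxPoints(r),.057);print(P.round(4),P.mean(0))
"
```

```text
t 17.6 grasp [0.5901 0.1596 0.2479] yawY 5.7 F [-0.1  0.2 -1.4] Tq [-0.01 -0.08 -0.04] open 0.0323 q [0.14 0.02 1.65 0.   1.48 0.04]
 row [[0.01, -0.05, 0.0], [-0.2, -0.0, -0.0]]
((479.9884033203125, 249.98782348632812), (73.86001586914062, 80.42958068847656), 1.3639274835586548)
[[ 0.4133 -0.3548  0.057 ]
 [ 0.6231 -0.3615  0.057 ]
 [ 0.6227 -0.5531  0.057 ]
 [ 0.4132 -0.5425  0.057 ]] [ 0.51807573 -0.45298659  0.057     ]
```

View pics/wrist_13.png

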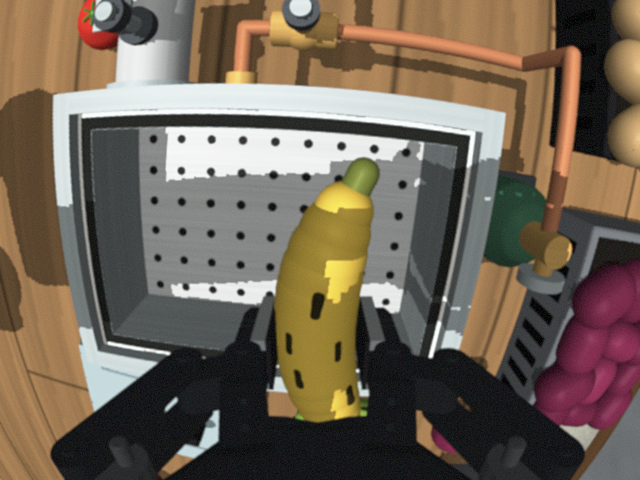

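View pics/top_13.png

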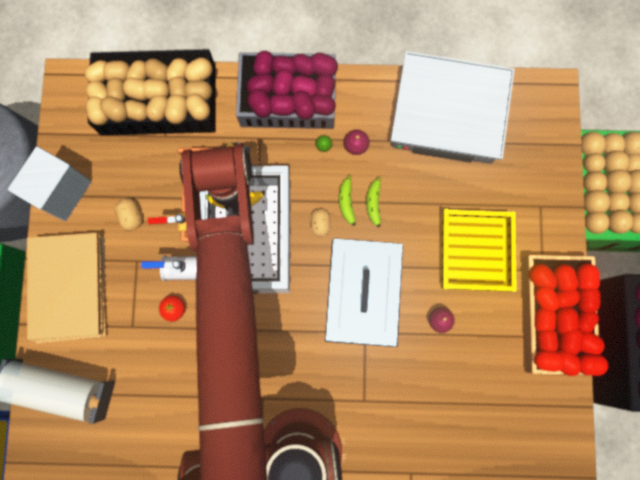

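```bash
python3 -c "
from h import *
P=onz('top',[(444,209),(516,212),(515,290),(441,288)],.057);print(P.round(4),P.mean(0))
plan([(.60,-.15,.25,-42),(.522,-.45,.24,-90)],step=4)"
```

```text
[[ 0.6229 -0.3615  0.057 ]
 [ 0.619  -0.5482  0.057 ]
 [ 0.4159 -0.5402  0.057 ]
 [ 0.4166 -0.352   0.057 ]] [ 0.51858867 -0.4504498   0.057     ]
[[[-3.86, -0.25, -0.07], [0, 0, 6.0]], [[-3.87, 0.16, -0.07], [0, 0, 6.0]], [[-3.83, 0.56, -0.08], [0, 0, 6.0]], [[-3.75, 0.96, -0.07], [0, 0, 5.9]], [[-3.63, 1.34, -0.08], [0, 0, 6.0]], [[-3.47, 1.71, -0.07], [0, 0, 5.9]], [[-3.27, 2.06, -0.08], [0, 0, 6.0]], [[-3.04, 2.39, -0.07], [0, 0, 5.9]]]
[[[-3.44, 1.78, 0.12], [0, 0, 6.0]], [[-3.24, 2.13, 0.13], [0, 0, 6.0]], [[-2.99, 2.46, 0.12], [0, 0, 6.0]], [[-2.72, 2.76, 0.13], [0, 0, 6.0]], [[-2.42, 3.03, 0.12], [0, 0, 6.0]], [[-2.09, 3.26, 0.13], [0, 0, 6.0]], [[-1.74, 3.46, 0.12], [0, 0, 6.0]], [[-1.36, 3.63, 0.13], [0, 0, 6.0]]]
```

{"name": "jog_arm", "arguments": {"steps": [[[-3.86, -0.25, -0.3], [0, 0, 6.0]], [[-3.87, 0.16, -0.3], [0, 0, 6.0]], [[-3.83, 0.56, -0.3], [0, 0, 6.0]], [[-3.75, 0.96, -0.3], [0, 0, 5.9]], [[-3.63, 1.34, -0.3], [0, 0, 6.0]], [[-3.47, 1.71, -0.2], [0, 0, 5.9]], [[-3.27, 2.06, -0.2], [0, 0, 6.0]], [[-3.04, 2.39, -0.2], [0, 0, 5.9]]]}}

```text
t: 18.5
tool_pos: [0.5945, -0.1556, 0.3938]
tool_rot: [-2.862, -1.235, 0.06]
contact_force: [0.6, 0.9, -1.2]
opening: 0.0325
```

{"name": "jog_arm", "arguments": {"steps": [[[-3.44, 1.78, 0], [0, 0, 6.0]], [[-3.24, 2.13, 0], [0, 0, 6.0]], [[-2.99, 2.46, 0], [0, 0, 6.0]], [[-2.72, 2.76, 0], [0, 0, 6.0]], [[-2.42, 3.03, 0], [0, 0, 6.0]], [[-2.09, 3.26, 0], [0, 0, 6.0]], [[-1.0, 2.0, 0], [0, 0, 6.0]], [[0, 0, 0], [0, 0, 6.0]]]}}

```text
t: 19.3
tool_pos: [0.5125, -0.412, 0.3657]
tool_rot: [-3.11, 0.1, 0.12]
contact_force: [-0.0, 0.6, -1.1]
opening: 0.0322
```

{"name": "jog_arm", "arguments": {"steps": [[[0, 0, 0], [0, 0, 0]], [[0, 0, 0], [0, 0, 0]]]}}

```text
t: 19.5
tool_pos: [0.5111, -0.4123, 0.3595]
tool_rot: [-3.103, 0.099, 0.13]
contact_force: [-0.4, -0.0, -0.8]
opening: 0.0325
```

```bash
python3 -c "
from h import *
fix([.52,-.449,.2],-92)
b=snap('wrist','14')"
```

```text
t 19.5 grasp [ 0.4984 -0.4066  0.2051] yawY -93.7 F [-0.4 -0.  -0.8] Tq [ 0.04 -0.04  0.03] open 0.0325 q [-0.79  0.18  1.56 -0.03  1.49  0.85]
 row [[1.15, 3.61, 0.24], [-1.9, 4.8, -1.7]]
```

View pics/wrist_14.png

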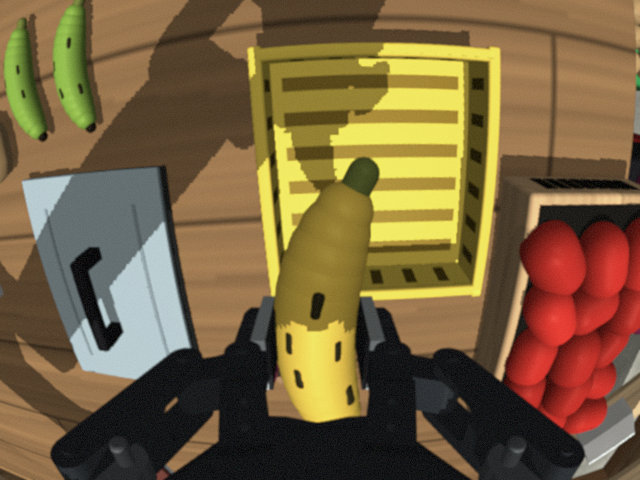

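```bash
python3 -c "
from h import *
P=onz('wrist',[(250,50),(499,48),(482,293),(271,298)],.057);print(P.round(4),P.mean(0))"
```

```text
[[ 0.6229 -0.3622  0.057 ]
 [ 0.6217 -0.5419  0.057 ]
 [ 0.4184 -0.5411  0.057 ]
 [ 0.4254 -0.3567  0.057 ]] [ 0.5220869  -0.45046366  0.057     ]
```

{"name": "jog_arm", "arguments": {"steps": [[[1.2, 3.6, 0], [-1.9, 4.8, -1.7]], [[0, 0, 0], [0, 0, 0]], [[0, 0, 0], [0, 0, 0]]]}}

```text
t: 19.85
tool_pos: [0.5221, -0.4469, 0.3542]
tool_rot: [-3.139, 0.039, 0.001]
contact_force: [-0.5, -0.5, -2.8]
opening: 0.0322
```

```bash
python3 -c "
from h import *
fix([.52,-.449,.1],-92)
b=snap('wrist','15')"
```

```text
t 19.85 grasp [ 0.522  -0.4465  0.1992] yawY -91.4 F [-0.5 -0.5 -2.8] Tq [0.01 0.02 0.01] open 0.0322 q [-0.82  0.23  1.5   0.    1.41  0.78]
 row [[-0.2, 0.24, 9.92], [-0.1, 0.0, 0.6]]
```

View pics/wrist_15.png

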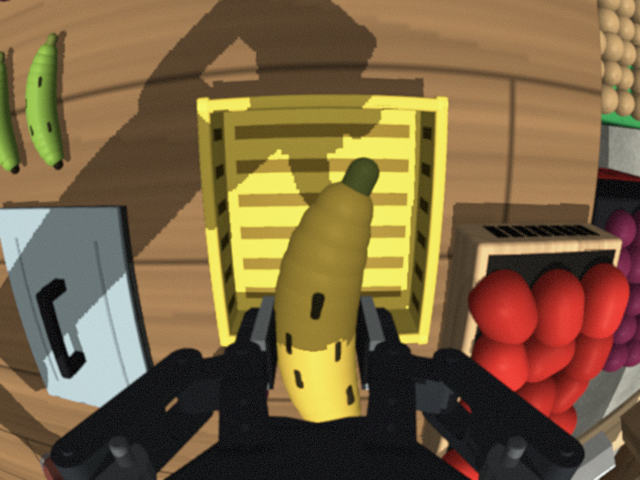

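{"name": "jog_arm", "arguments": {"steps": [[[-0.2, 0.3, 3], [0, 0, 0.6]], [[0, 0, 3], [0, 0, 0]], [[0, 0, 3], [0, 0, 0]], [[0, 0, 3], [0, 0, 0]], [[0, 0, 0], [0, 0, 0]], [[0, 0, 0], [0, 0, 0]]]}}

```text
t: 20.5
tool_pos: [0.5222, -0.4455, 0.2346]
tool_rot: [3.14, -0.042, 0.003]
contact_force: [-0.1, -0.4, -1.1]
opening: 0.0326
```

```bash
python3 -c "
from h import *
fix([.521,-.45,.033],-92)"
```

```text
t 20.5 grasp [ 0.5225 -0.4457  0.0796] yawY -91.5 F [-0.1 -0.4 -1.1] Tq [-0.04 -0.02 -0.01] open 0.0326 q [-0.81  0.34  1.58  0.    1.22  0.78]
 row [[-0.12, 0.45, 4.66], [0.1, -0.1, 0.5]]
```

{"name": "jog_arm", "arguments": {"steps": [[[-0.1, 0.6, 2], [0, 0, 0.5]], [[0, 0, 1.5], [0, 0, 0]], [[0, 0, 1.0], [0, 0, 0]], [[0, 0, 0], [0, 0, 0]], [[0, 0, 0], [0, 0, 0]]]}}

```text
t: 21.0
tool_pos: [0.5226, -0.453, 0.1913]
tool_rot: [3.135, -0.055, 0.01]
contact_force: [0.9, 0.8, -0.7]
opening: 0.0319
```

```bash
python3 -c "
from h import *
fix([.521,-.45,.033],-92)"
```

```text
t 21.0 grasp [ 0.5236 -0.4541  0.0363] yawY -92.0 F [ 0.9  0.8 -0.7] Tq [ 0.06  0.04 -0.05] open 0.0319 q [-0.82  0.4   1.58  0.    1.15  0.78]
 row [[-0.17, -0.3, 0.33], [0.4, -0.4, -0.0]]
```

Lower slightly, release, and lift.

{"name": "jog_arm", "arguments": {"steps": [[[-0.1, -0.1, 0.6], [0.4, -0.4, 0]], [[0, 0, 0], [0, 0, 0]]]}}

```text
t: 21.2
tool_pos: [0.522, -0.4525, 0.1862]
tool_rot: [3.141, -0.055, 0.001]
contact_force: [-0.0, 1.2, -1.4]
opening: 0.0322
```

{"name": "jog_arm", "arguments": {"steps": [[[0, 0, 0], [0, 0, 0]], [[0, 0, 0], [0, 0, 0]], [[0, 0, 0], [0, 0, 0]], [[0, 0, -2], [0, 0, 0]], [[0, 0, -4], [0, 0, 0]], [[0, 0, -5], [0, 0, 0]], [[0, 0, -4], [0, 0, 0]], [[0, 0, 0], [0, 0, 0]]], "fingers": 0.3}}

```text
t: 22.0
tool_pos: [0.5218, -0.4522, 0.342]
tool_rot: [-3.141, 0.055, -0.0]
contact_force: [0.4, -0.5, 0.9]
opening: 0.0554
```

```bash
python3 -c "
from h import *
fix()
b=snap('wrist','16');im,i=snap('top','16')
plan([(.65,-.175,.20,-90)],step=4)"
```

```text
t 22.0 grasp [ 0.5219 -0.4521  0.187 ] yawY -92.0 F [ 0.4 -0.5  0.9] Tq [-0.06 -0.   -0.04] open 0.0554 q [-0.82  0.25  1.51  0.    1.39  0.78]
 row [[0.0, -0.0, 0.0], [-0.0, -0.0, -0.0]]
[[[1.72, -3.99, -0.28], [0, 0, -0.3]], [[1.74, -3.99, -0.28], [0, 0, -0.3]], [[1.76, -3.98, -0.27], [0, 0, -0.3]], [[1.78, -3.96, -0.28], [0, 0, -0.3]], [[1.8, -3.96, -0.27], [0, 0, -0.3]], [[1.82, -3.95, -0.28], [0, 0, -0.3]], [[1.85, -3.93, -0.27], [0, 0, -0.2]]]
```

View pics/wrist_16.png

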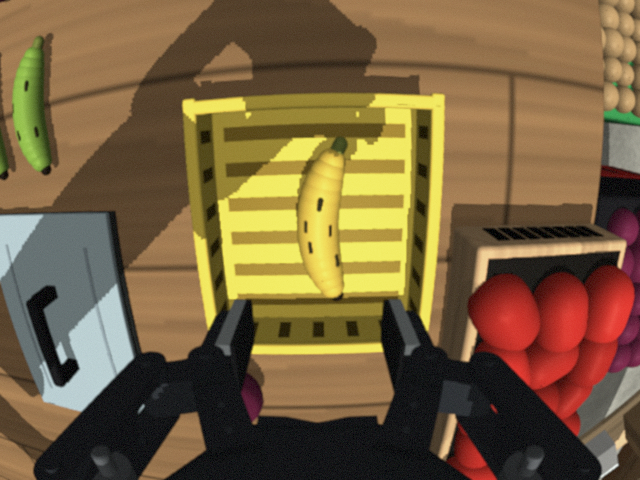

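{"name": "jog_arm", "arguments": {"steps": [[[1.72, -3.99, -0.6], [0, 0, -0.3]], [[1.74, -3.99, -0.6], [0, 0, -0.3]], [[1.76, -3.98, -0.5], [0, 0, -0.3]], [[1.78, -3.96, -0.4], [0, 0, -0.3]], [[1.8, -3.96, -0.4], [0, 0, -0.3]], [[1.82, -3.95, -0.3], [0, 0, -0.3]], [[0.8, -2, 0], [0, 0, 0]], [[0, 0, 0], [0, 0, 0]]]}}

```text
t: 22.9
tool_pos: [0.6408, -0.1856, 0.3451]
tool_rot: [-3.119, 0.011, 0.049]
contact_force: [1.1, -0.7, -0.0]
opening: 0.0557
```

```bash
python3 -c "
from h import *
fix([.65,-.175,.19],-90)
im,i=snap('wrist','17')"
```

```text
t 22.9 grasp [ 0.6359 -0.1821  0.1902] yawY -90.4 F [ 1.1 -0.7 -0. ] Tq [-0.05  0.    0.01] open 0.0557 q [-0.39  0.2   1.55  0.01  1.43  1.18]
 row [[0.91, -1.07, 0.01], [-1.3, 1.8, -0.4]]
```

View pics/wrist_17.png

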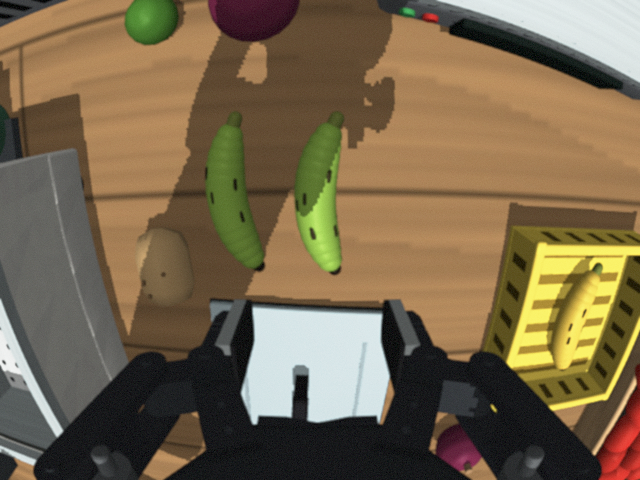

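{"name": "jog_arm", "arguments": {"steps": [[[0.9, -1.0, 0], [-1.3, 1.8, 0]], [[0, 0, 0], [0, 0, 0]], [[0, 0, 0], [0, 0, 0]]]}}

```text
t: 23.25
tool_pos: [0.6477, -0.179, 0.3398]
tool_rot: [-3.141, 0.016, 0.014]
contact_force: [-0.1, -1.4, 0.8]
opening: 0.0556
```

```bash
python3 -c "
from h import *
im,i=snap('wrist','18')
print(proj('wrist',[[.65,-.177,.017],[.65,-.104,.017]]))
banana(im,'wrist',30,50,.017,(300,110,400,320),i,40)
banana(im,'wrist',30,50,.017,(190,110,290,320),i,40)
fix([.65,-.175,.1],-90)"
```

```text
[[315.51119337 215.85827881]
 [227.411288   217.32860175]]
wrist px [ 0.652 -0.181] mid [ 0.6513 -0.1785] len 0.1362 thick 0.0283 yaw -1.2
wrist px [ 0.652 -0.106] mid [ 0.6525 -0.1017] len 0.1356 thick 0.0357 yaw 5.0
t 23.3 grasp [ 0.6463 -0.1791  0.1847] yawY -90.6 F [ 0.9 -1.3 -0. ] Tq [-0.02 -0.    0.02] open 0.0553 q [-0.38  0.21  1.55 -0.    1.39  1.2 ]
 row [[0.3, -0.41, 8.47], [-0.0, 0.5, -0.6]]
```

View pics/wrist_18.png

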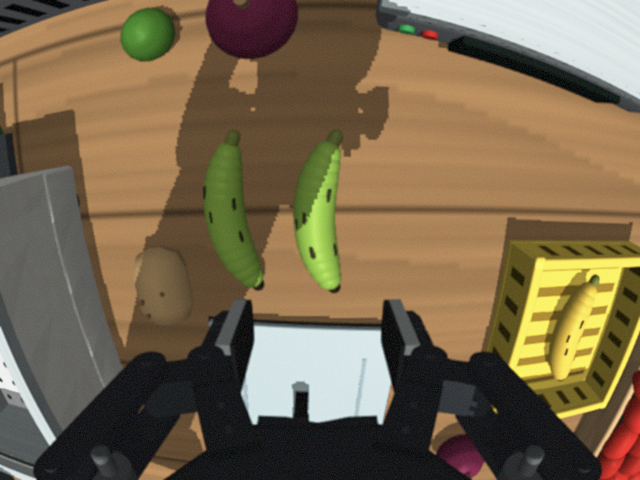

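{"name": "jog_arm", "arguments": {"steps": [[[0.5, -0.1, 3], [0, 0.5, -0.3]], [[0, 0, 3], [0, 0, 0]], [[0, 0, 3], [0, 0, 0]], [[0, 0, 3], [0, 0, 0]], [[0, 0, 0], [0, 0, 0]], [[0, 0, 0], [0, 0, 0]]]}}

```text
t: 23.9
tool_pos: [0.6509, -0.1856, 0.2183]
tool_rot: [3.14, -0.021, 0.002]
contact_force: [1.0, 0.4, 0.0]
opening: 0.0555
```

```bash
python3 -c "
from h import *
fix([.651,-.178,.025],-90.3)"
```

```text
t 23.9 grasp [ 0.651  -0.1858  0.0633] yawY -90.8 F [1.  0.4 0. ] Tq [-0.03  0.01 -0.01] open 0.0555 q [-0.39  0.34  1.61 -0.    1.19  1.2 ]
 row [[-0.0, -0.76, 3.83], [0.1, -0.1, -0.5]]
```

{"name": "jog_arm", "arguments": {"steps": [[[0, -0.8, 1.5], [0, 0, -0.5]], [[0, 0, 1.5], [0, 0, 0]], [[0, 0, 1], [0, 0, 0]], [[0, 0, 0], [0, 0, 0]], [[0, 0, 0], [0, 0, 0]]]}}

```text
t: 24.4
tool_pos: [0.6526, -0.1782, 0.1802]
tool_rot: [3.138, -0.007, 0.012]
contact_force: [0.0, -0.4, -0.7]
opening: 0.0556
```

```bash
python3 -c "
from h import *
fix([.651,-.178,.025],-90.3)"
```

```text
t 24.4 grasp [ 0.6538 -0.1788  0.0252] yawY -90.2 F [ 0.  -0.4 -0.7] Tq [-0.01  0.02 -0.02] open 0.0556 q [-0.38  0.39  1.62 -0.    1.12  1.2 ]
 row [[-0.16, -0.02, 0.02], [0.2, -0.4, 0.1]]
```

{"name": "jog_arm", "arguments": {"steps": [[[0, 0, 0], [0, 0, 0]], [[0, 0, 0], [0, 0, 0]], [[0, 0, 0], [0, 0, 0]], [[0, 0, 0], [0, 0, 0]], [[0, 0, 0], [0, 0, 0]]], "fingers": -1}}

```text
t: 24.9
tool_pos: [0.6532, -0.1783, 0.1818]
tool_rot: [3.137, -0.006, 0.015]
contact_force: [0.4, -1.1, -0.9]
opening: 0.0321
```

{"name": "jog_arm", "arguments": {"steps": [[[0, 0, -2], [0, 0, 0]], [[0, 0, -4], [0, 0, 0]], [[0, 0, -5], [0, 0, 0]], [[0, 0, -5], [0, 0, 0]], [[0, 0, -5], [0, 0, 0]], [[0, 0, -2], [0, 0, 0]], [[0, 0, 0], [0, 0, 0]]]}}

```text
t: 25.6
tool_pos: [0.65, -0.1771, 0.4157]
tool_rot: [3.14, -0.007, 0.002]
contact_force: [0.1, -0.5, -1.4]
opening: 0.0323
```

```bash
python3 -c "
from h import *
fix()
plan([(.607,.151,.25,1.8)],step=4)"
```

```text
t 25.6 grasp [ 0.6503 -0.1774  0.2607] yawY -90.2 F [ 0.1 -0.5 -1.4] Tq [ 0.01  0.03 -0.01] open 0.0323 q [-0.38  0.16  1.48 -0.    1.5   1.2 ]
 row [[0.02, 0.03, 0.0], [0.1, -0.1, 0.0]]
[[[-0.32, -2.34, 0.08], [0, 0, -6.6]], [[-0.05, -2.37, 0.08], [0, 0, -6.6]], [[0.22, -2.35, 0.08], [0, 0, -6.6]], [[0.49, -2.31, 0.08], [0, 0, -6.6]], [[0.76, -2.24, 0.08], [0, 0, -6.6]], [[1.01, -2.14, 0.07], [0, 0, -6.6]], [[1.25, -2.01, 0.08], [0, 0, -6.6]], [[1.47, -1.85, 0.07], [0, 0, -6.5]]]
[[[1.67, -1.68, 0.08], [0, 0, -6.6]], [[1.85, -1.47, 0.07], [0, 0, -6.5]], [[2.01, -1.25, 0.08], [0, 0, -6.6]], [[2.14, -1.01, 0.07], [0, 0, -6.5]], [[2.24, -0.77, 0.08], [0, 0, -6.6]], [[2.32, -0.5, 0.07], [0, 0, -6.5]]]
```

{"name": "jog_arm", "arguments": {"steps": [[[-0.32, -2.34, -0.2], [0, 0, -6.6]], [[-0.05, -2.37, -0.2], [0, 0, -6.6]], [[0.22, -2.35, -0.2], [0, 0, -6.6]], [[0.49, -2.31, -0.2], [0, 0, -6.6]], [[0.76, -2.24, -0.2], [0, 0, -6.6]], [[1.01, -2.14, -0.2], [0, 0, -6.6]], [[1.25, -2.01, -0.2], [0, 0, -6.6]], [[1.47, -1.85, -0.2], [0, 0, -6.5]]]}}

```text
t: 26.4
tool_pos: [0.6198, 0.0137, 0.4137]
tool_rot: [-2.787, -1.427, 0.027]
contact_force: [0.4, 0.3, -1.5]
opening: 0.0317
```

{"name": "jog_arm", "arguments": {"steps": [[[1.67, -1.68, -0.2], [0, 0, -6.6]], [[1.85, -1.47, -0.2], [0, 0, -6.5]], [[2.01, -1.25, 0], [0, 0, -6.6]], [[2.14, -1.01, 0], [0, 0, -6.5]], [[2.24, -0.77, 0], [0, 0, -6.6]], [[1, -0.2, 0], [0, 0, -6.5]], [[0, 0, 0], [0, 0, 0]], [[0, 0, 0], [0, 0, 0]]]}}

```text
t: 27.2
tool_pos: [0.5929, 0.1479, 0.3971]
tool_rot: [-2.092, -2.295, 0.05]
contact_force: [-0.3, -0.1, -1.2]
opening: 0.0325
```

```bash
python3 -c "
from h import *
fix([.607,.151,.24],1.8)
im,i=snap('wrist','19')
print(onz('wrist',[],.15) if 0 else '')"
```

```text
t 27.2 grasp [0.5853 0.1479 0.2423] yawY 5.3 F [-0.3 -0.1 -1.2] Tq [-0.02 -0.02 -0.02] open 0.0325 q [0.12 0.04 1.64 0.01 1.51 0.03]
 row [[0.18, 1.44, 0.14], [-2.8, -0.2, 3.5]]
```

View pics/wrist_19.png

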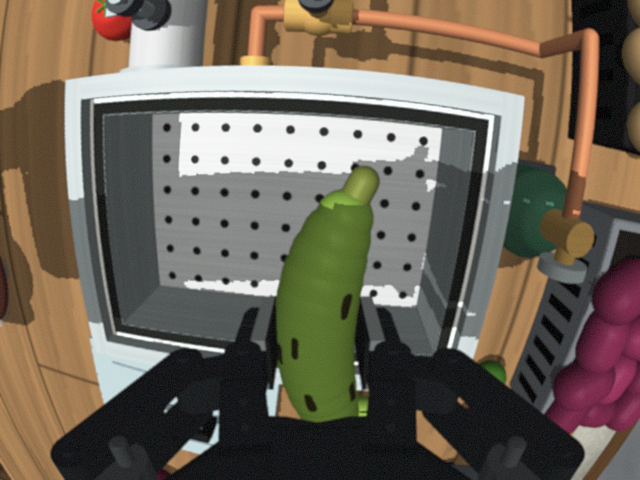

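{"name": "jog_arm", "arguments": {"steps": [[[0.2, 1.2, 1], [-2.8, 0, 3.5]], [[0, 0, 2], [0, 0, 0]], [[0, 0, 2.5], [0, 0, 0]], [[0, 0, 2.5], [0, 0, 0]], [[0, 0, 0], [0, 0, 0]], [[0, 0, 0], [0, 0, 0]]]}}

```text
t: 27.85
tool_pos: [0.6059, 0.1459, 0.3131]
tool_rot: [-2.207, -2.235, -0.005]
contact_force: [0.4, -0.4, -0.6]
opening: 0.0324
```

```bash
python3 -c "
from h import *
fix([.604,.150,.088],1.8)"
```

```text
t 27.85 grasp [0.6062 0.1462 0.1581] yawY 0.7 F [ 0.4 -0.4 -0.6] Tq [ 0.01 -0.1   0.01] open 0.0324 q [0.12 0.12 1.7  0.   1.32 0.1 ]
 row [[0.4, -0.2, 7.01], [0.1, -0.1, -1.1]]
```

{"name": "jog_arm", "arguments": {"steps": [[[0.5, -0.2, 2], [0, 0, -1.1]], [[0, 0, 2], [0, 0, 0]], [[0, 0, 2], [0, 0, 0]], [[0, 0, 0.8], [0, 0, 0]], [[0, 0, 0], [0, 0, 0]], [[0, 0, 0], [0, 0, 0]]]}}

```text
t: 28.45
tool_pos: [0.6085, 0.1495, 0.2539]
tool_rot: [2.185, 2.244, 0.023]
contact_force: [0.5, -0.7, -0.8]
opening: 0.0322
```

```bash
python3 -c "
from h import *
fix([.604,.150,.088],1.8)"
```

```text
t 28.45 grasp [0.6111 0.1501 0.0989] yawY 1.5 F [ 0.5 -0.7 -0.8] Tq [ 0.01 -0.02 -0.  ] open 0.0322 q [0.12 0.19 1.73 0.   1.21 0.09]
 row [[0.06, -0.47, 1.08], [1.0, -0.2, -0.3]]
```

{"name": "jog_arm", "arguments": {"steps": [[[0.1, -0.5, 0.8], [1.0, 0, 0]], [[0, 0, 0.6], [0, 0, 0]], [[0, 0, 0], [0, 0, 0]]]}}

```text
t: 28.75
tool_pos: [0.6044, 0.1505, 0.2425]
tool_rot: [-2.192, -2.25, -0.009]
contact_force: [0.0, -0.8, -2.3]
opening: 0.0323
```

```bash
python3 -c "
from h import *
fix([.604,.150,.088],1.8)"
```

```text
t 28.75 grasp [0.605  0.1512 0.0875] yawY 1.5 F [ 0.  -0.8 -2.3] Tq [-0.   -0.04 -0.02] open 0.0323 q [0.12 0.2  1.74 0.   1.2  0.1 ]
 row [[-0.05, -0.04, -0.05], [0.2, -0.2, -0.3]]
```

{"name": "jog_arm", "arguments": {"steps": [[[0, 0, 0.2], [0, 0, 0]], [[0, 0, 0], [0, 0, 0]], [[0, 0, 0], [0, 0, 0]], [[0, 0, -2], [0, 0, 0]], [[0, 0, -4], [0, 0, 0]], [[0, 0, -5], [0, 0, 0]], [[0, 0, -4], [0, 0, 0]], [[0, 0, 0], [0, 0, 0]]], "fingers": 0.25}}

```text
t: 29.55
tool_pos: [0.6039, 0.15, 0.3958]
tool_rot: [-2.192, -2.25, -0.007]
contact_force: [1.2, 0.1, 1.2]
opening: 0.0536
```

```bash
python3 -c "
from h import *
im,i=snap('wrist','20')
fix()
plan([(.65,-.103,.25,-84.5)],step=4)"
```

```text
t 29.6 grasp [0.6032 0.1504 0.2379] yawY 1.5 F [ 0.1 -0.7 -0.1] Tq [ 0.03  0.   -0.04] open 0.0537 q [0.12 0.05 1.63 0.   1.46 0.1 ]
 row [[0.05, -0.02, 0.0], [-0.1, -0.2, -0.0]]
[[[-1.96, 0.31, -0.09], [0, 0, 6.6]], [[-1.91, 0.53, -0.09], [0, 0, 6.6]], [[-1.84, 0.75, -0.09], [0, 0, 6.6]], [[-1.74, 0.95, -0.09], [0, 0, 6.6]], [[-1.62, 1.15, -0.09], [0, 0, 6.6]], [[-1.47, 1.32, -0.1], [0, 0, 6.6]], [[-1.31, 1.49, -0.09], [0, 0, 6.6]], [[-1.13, 1.63, -0.1], [0, 0, 6.6]]]
[[[-0.94, 1.74, -0.09], [0, 0, 6.6]], [[-0.73, 1.84, -0.1], [0, 0, 6.7]], [[-0.51, 1.92, -0.09], [0, 0, 6.6]], [[-0.29, 1.96, -0.1], [0, 0, 6.7]], [[-0.05, 1.98, -0.09], [0, 0, 6.6]]]
```

View pics/wrist_20.png

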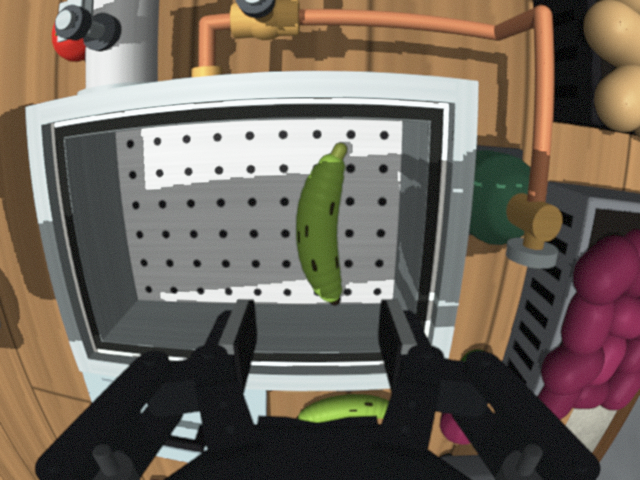

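{"name": "jog_arm", "arguments": {"steps": [[[-1.96, 0.31, -0.4], [0, 0, 6.6]], [[-1.91, 0.53, -0.4], [0, 0, 6.6]], [[-1.84, 0.75, -0.4], [0, 0, 6.6]], [[-1.74, 0.95, -0.4], [0, 0, 6.6]], [[-1.62, 1.15, -0.3], [0, 0, 6.6]], [[-1.47, 1.32, -0.3], [0, 0, 6.6]], [[-1.31, 1.49, -0.3], [0, 0, 6.6]], [[-1.13, 1.63, 0], [0, 0, 6.6]]], "fingers": 0.3}}

```text
t: 30.4
tool_pos: [0.6288, -0.0097, 0.4055]
tool_rot: [-2.971, -0.99, 0.025]
contact_force: [-0.1, -0.0, -0.4]
opening: 0.0556
```

{"name": "jog_arm", "arguments": {"steps": [[[-0.94, 1.74, 0], [0, 0, 6.6]], [[-0.73, 1.84, 0], [0, 0, 6.7]], [[-0.51, 1.92, 0], [0, 0, 6.6]], [[-0.29, 1.96, 0], [0, 0, 6.7]], [[0, 0.8, 0], [0, 0, 6.6]], [[0, 0, 0], [0, 0, 0]], [[0, 0, 0], [0, 0, 0]]]}}

```text
t: 31.1
tool_pos: [0.6399, -0.1019, 0.3908]
tool_rot: [-3.131, -0.059, 0.057]
contact_force: [-1.1, 0.4, 0.0]
opening: 0.0555
```

```bash
python3 -c "
from h import *
fix([.651,-.103,.19],-84.5)"
```

```text
t 31.1 grasp [ 0.6342 -0.1005  0.2359] yawY -87.9 F [-1.1  0.4  0. ] Tq [-0.02  0.01 -0.03] open 0.0555 q [-0.27  0.12  1.56 -0.    1.49  1.26]
 row [[1.27, 0.2, 4.54], [-0.6, 2.1, -3.4]]
```

{"name": "jog_arm", "arguments": {"steps": [[[1.3, 0.2, 2], [-0.6, 2.1, -3.4]], [[0, 0, 2], [0, 0, 0]], [[0, 0, 0], [0, 0, 0]], [[0, 0, 0], [0, 0, 0]]]}}

```text
t: 31.5
tool_pos: [0.6523, -0.1007, 0.3482]
tool_rot: [-3.135, -0.171, -0.001]
contact_force: [-0.6, -0.0, 0.3]
opening: 0.0551
```

```bash
python3 -c "
from h import *
fix([.651,-.103,.07],-84.5)
im,i=snap('wrist','21')
banana(im,'wrist',30,50,.017,(270,90,380,330),i,40)"
```

```text
t 31.5 grasp [ 0.6524 -0.1004  0.1932] yawY -83.8 F [-0.6 -0.   0.3] Tq [ 0.01 -0.03 -0.08] open 0.0551 q [-0.27  0.17  1.58  0.    1.39  1.2 ]
 row [[-0.16, 0.23, 12.32], [-0.1, -0.0, 0.7]]
wrist px [ 0.653 -0.106] mid [ 0.652  -0.1021] len 0.1356 thick 0.034 yaw 5.3
```

View pics/wrist_21.png

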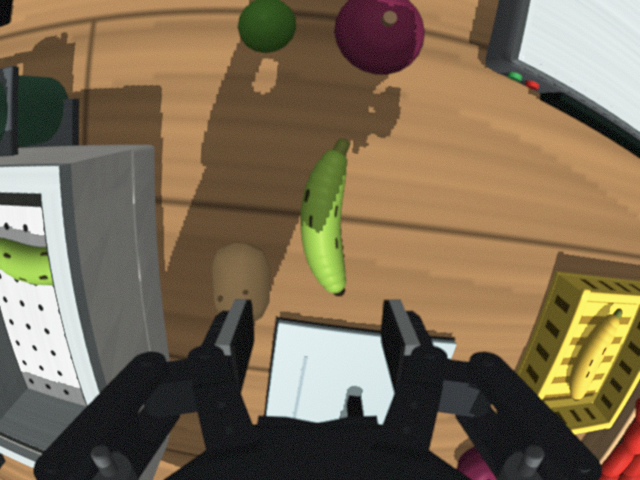

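{"name": "jog_arm", "arguments": {"steps": [[[0, 0.2, 3], [0, 0, 0.7]], [[0, 0, 3], [0, 0, 0]], [[0, 0, 3], [0, 0, 0]], [[0, 0, 3], [0, 0, 0]], [[0, 0, 0], [0, 0, 0]], [[0, 0, 0], [0, 0, 0]]]}}

```text
t: 32.15
tool_pos: [0.6562, -0.1018, 0.2356]
tool_rot: [3.134, 0.159, 0.024]
contact_force: [0.2, 0.4, 0.5]
opening: 0.0555
```

```bash
python3 -c "
from h import *
fix([.651,-.1025,.025],-84.5)"
```

```text
t 32.15 grasp [ 0.6585 -0.1021  0.0807] yawY -84.2 F [0.2 0.4 0.5] Tq [-0.   -0.07 -0.03] open 0.0555 q [-0.27  0.29  1.64  0.    1.19  1.2 ]
 row [[-0.6, -0.0, 5.56], [0.2, -0.9, 0.3]]
```

{"name": "jog_arm", "arguments": {"steps": [[[-0.7, 0, 2], [0.2, -0.9, 0]], [[0, 0, 2], [0, 0, 0]], [[0, 0, 1.5], [0, 0, 0]], [[0, 0, 0.5], [0, 0, 0]], [[0, 0, 0], [0, 0, 0]]]}}

```text
t: 32.65
tool_pos: [0.6514, -0.1033, 0.1796]
tool_rot: [3.134, 0.16, 0.012]
contact_force: [-0.5, -0.1, -0.1]
opening: 0.0554
```

```bash
python3 -c "
from h import *
fix([.651,-.1025,.025],-84.5)"
```

```text
t 32.65 grasp [ 0.6526 -0.1038  0.0246] yawY -84.1 F [-0.5 -0.1 -0.1] Tq [-0.03 -0.06  0.02] open 0.0554 q [-0.27  0.35  1.67 -0.    1.11  1.2 ]
 row [[-0.03, -0.09, -0.04], [0.2, -0.4, 0.4]]
```

{"name": "jog_arm", "arguments": {"steps": [[[0, 0, 0], [0, 0, 0]], [[0, 0, 0], [0, 0, 0]], [[0, 0, 0], [0, 0, 0]], [[0, 0, 0], [0, 0, 0]], [[0, 0, 0], [0, 0, 0]]], "fingers": -1}}

```text
t: 33.15
tool_pos: [0.6523, -0.1035, 0.1822]
tool_rot: [3.133, 0.16, 0.017]
contact_force: [1.1, 0.0, -1.9]
opening: 0.0323
```

{"name": "jog_arm", "arguments": {"steps": [[[0, 0, -2], [0, 0, 0]], [[0, 0, -4], [0, 0, 0]], [[0, 0, -5], [0, 0, 0]], [[0, 0, -5], [0, 0, 0]], [[0, 0, -5], [0, 0, 0]], [[0, 0, -2], [0, 0, 0]], [[0, 0, 0], [0, 0, 0]]]}}

```text
t: 33.85
tool_pos: [0.6488, -0.1023, 0.417]
tool_rot: [3.135, 0.16, 0.006]
contact_force: [0.7, 0.3, -1.8]
opening: 0.0325
```

```bash
python3 -c "
from h import *
fix()
plan([(.50,.148,.25,1.8)],step=4)"
```

```text
t 33.85 grasp [ 0.6495 -0.1027  0.262 ] yawY -84.1 F [ 0.7  0.3 -1.8] Tq [-0.01 -0.02  0.01] open 0.0325 q [-0.27  0.12  1.52 -0.    1.5   1.2 ]
 row [[0.06, 0.04, 0.0], [0.2, -0.2, 0.0]]
[[[-0.95, -2.04, 0.09], [0, 0, -6.6]], [[-0.71, -2.13, 0.09], [0, 0, -6.6]], [[-0.46, -2.2, 0.09], [0, 0, -6.6]], [[-0.2, -2.24, 0.09], [0, 0, -6.6]], [[0.06, -2.24, 0.09], [0, 0, -6.6]], [[0.31, -2.22, 0.09], [0, 0, -6.6]], [[0.57, -2.17, 0.09], [0, 0, -6.6]], [[0.81, -2.09, 0.1], [0, 0, -6.6]]]
[[[1.05, -1.98, 0.09], [0, 0, -6.6]], [[1.27, -1.85, 0.1], [0, 0, -6.6]], [[1.48, -1.69, 0.09], [0, 0, -6.6]], [[1.66, -1.51, 0.1], [0, 0, -6.7]], [[1.83, -1.32, 0.09], [0, 0, -6.6]]]
```

{"name": "jog_arm", "arguments": {"steps": [[[-0.95, -2.04, -0.2], [0, 0, -6.6]], [[-0.71, -2.13, -0.2], [0, 0, -6.6]], [[-0.46, -2.2, -0.2], [0, 0, -6.6]], [[-0.2, -2.24, -0.2], [0, 0, -6.6]], [[0.06, -2.24, -0.2], [0, 0, -6.6]], [[0.31, -2.22, -0.2], [0, 0, -6.6]], [[0.57, -2.17, -0.2], [0, 0, -6.6]], [[0.81, -2.09, -0.2], [0, 0, -6.6]]]}}

```text
t: 34.65
tool_pos: [0.5499, 0.0537, 0.4158]
tool_rot: [-2.706, -1.579, 0.023]
contact_force: [0.4, -0.4, -0.6]
opening: 0.0325
```

{"name": "jog_arm", "arguments": {"steps": [[[1.05, -1.98, -0.2], [0, 0, -6.6]], [[1.27, -1.85, -0.2], [0, 0, -6.6]], [[1.48, -1.69, 0], [0, 0, -6.6]], [[1.66, -1.2, 0], [0, 0, -6.7]], [[1.4, -0.3, 0], [0, 0, -6.6]], [[0, 0, 0], [0, 0, 0]], [[0, 0, 0], [0, 0, 0]]]}}

```text
t: 35.35
tool_pos: [0.4954, 0.1474, 0.4042]
tool_rot: [-2.102, -2.297, 0.044]
contact_force: [0.3, -0.4, -1.1]
opening: 0.0322
```

```bash
python3 -c "
from h import *
fix([.50,.148,.20],1.8)
im,i=snap('wrist','22')"
```

```text
t 35.35 grasp [0.4893 0.147  0.2493] yawY 5.1 F [ 0.3 -0.4 -1.1] Tq [ 0.05 -0.01 -0.05] open 0.0322 q [ 0.14 -0.2   1.85  0.    1.53  0.06]
 row [[0.01, 0.66, 4.9], [-2.3, -0.0, 3.3]]
```

View pics/wrist_22.png

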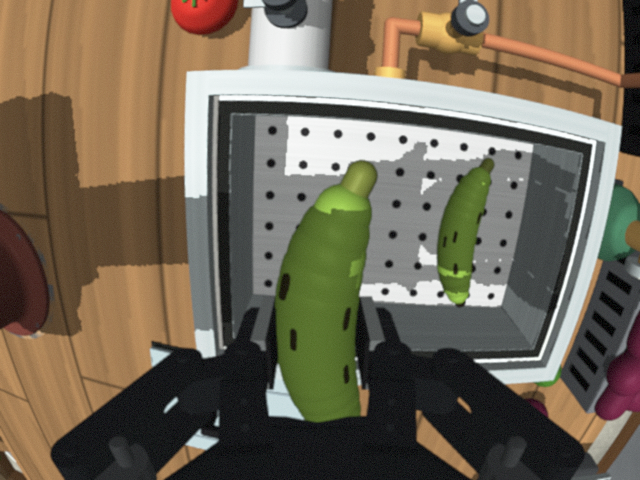

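{"name": "jog_arm", "arguments": {"steps": [[[0.1, 0.6, 2], [-2.3, 0, 3.3]], [[0, 0, 2.5], [0, 0, 0]], [[0, 0, 2.5], [0, 0, 0]], [[0, 0, 2], [0, 0, 0]], [[0, 0, 0], [0, 0, 0]], [[0, 0, 0], [0, 0, 0]]]}}

```text
t: 36.0
tool_pos: [0.5027, 0.1441, 0.3099]
tool_rot: [2.206, 2.234, 0.0]
contact_force: [0.8, -0.2, -0.7]
opening: 0.0323
```

```bash
python3 -c "
from h import *
fix([.498,.148,.088],1.8)"
```

```text
t 36.0 grasp [0.503  0.1439 0.1549] yawY 0.7 F [ 0.8 -0.2 -0.7] Tq [-0.03 -0.1   0.01] open 0.0323 q [ 0.14 -0.11  1.94 -0.    1.32  0.12]
 row [[0.4, -0.48, 6.69], [0.1, 0.1, -1.1]]
```

{"name": "jog_arm", "arguments": {"steps": [[[0.5, -0.5, 2], [0, 0, -1.1]], [[0, 0, 2], [0, 0, 0]], [[0, 0, 2], [0, 0, 0]], [[0, -0.4, 1], [0.7, 0, 0]], [[0, 0, 0.6], [0, 0, 0]], [[0, 0, 0], [0, 0, 0]]]}}

```text
t: 36.6
tool_pos: [0.4985, 0.1478, 0.2415]
tool_rot: [2.189, 2.249, 0.005]
contact_force: [0.8, 0.2, -0.4]
opening: 0.0326
```

```bash
python3 -c "
from h import *
fix([.498,.148,.087],1.8)"
```

```text
t 36.6 grasp [0.4992 0.1478 0.0865] yawY 1.5 F [ 0.8  0.2 -0.4] Tq [-0.05 -0.01  0.04] open 0.0326 q [ 0.15 -0.04  1.99 -0.    1.18  0.12]
 row [[0.02, -0.05, -0.05], [0.2, 0.0, -0.3]]
```

{"name": "jog_arm", "arguments": {"steps": [[[0, 0, 0], [0, 0, 0]], [[0, 0, 0], [0, 0, 0]], [[0, 0, 0], [0, 0, 0]], [[0, 0, -2], [0, 0, 0]], [[0, 0, -4], [0, 0, 0]], [[0, 0, -5], [0, 0, 0]], [[0, 0, -5], [0, 0, 0]], [[0, 0, 0], [0, 0, 0]]], "fingers": 0.2}}

```text
t: 37.4
tool_pos: [0.498, 0.1477, 0.4107]
tool_rot: [2.188, 2.246, 0.01]
contact_force: [0.6, -0.8, 1.1]
opening: 0.0515
```

```bash
python3 -c "
from h import *
im,i=snap('wrist','23');snap('top','23')
fix()
plan([(.43,-.10,.24,87)],step=4)"
```

```text
t 37.5 grasp [0.4965 0.1472 0.2487] yawY 1.5 F [-0.7 -0.1 -0.9] Tq [ 0.   -0.01  0.02] open 0.0512 q [ 0.14 -0.21  1.86 -0.    1.49  0.12]
 row [[-0.02, -0.03, 0.0], [-0.1, 0.1, 0.0]]
[[[-1.89, -0.56, 0.07], [0, 0, -6.6]], [[-1.81, -0.77, 0.07], [0, 0, -6.6]], [[-1.71, -0.98, 0.07], [0, 0, -6.6]], [[-1.59, -1.17, 0.07], [0, 0, -6.6]], [[-1.44, -1.34, 0.07], [0, 0, -6.6]], [[-1.28, -1.5, 0.06], [0, 0, -6.6]], [[-1.1, -1.64, 0.07], [0, 0, -6.6]], [[-0.9, -1.75, 0.06], [0, 0, -6.6]]]
[[[-0.69, -1.84, 0.07], [0, 0, -6.5]], [[-0.48, -1.91, 0.06], [0, 0, -6.6]], [[-0.26, -1.95, 0.07], [0, 0, -6.5]], [[-0.04, -1.97, 0.06], [0, 0, -6.6]], [[0.19, -1.96, 0.07], [0, 0, -6.5]]]
```

View pics/wrist_23.png

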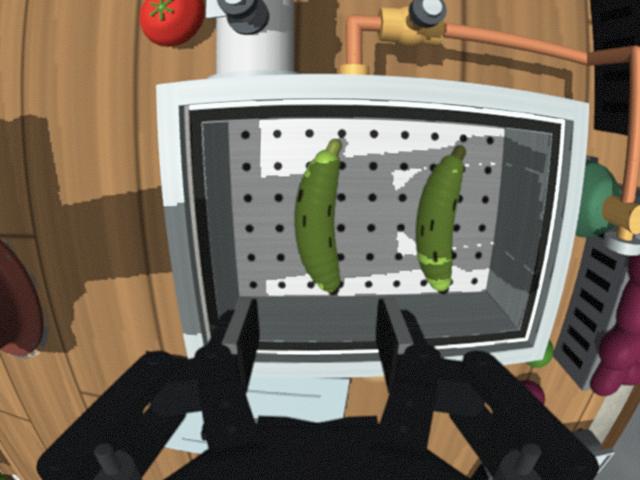

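View pics/top_23.png

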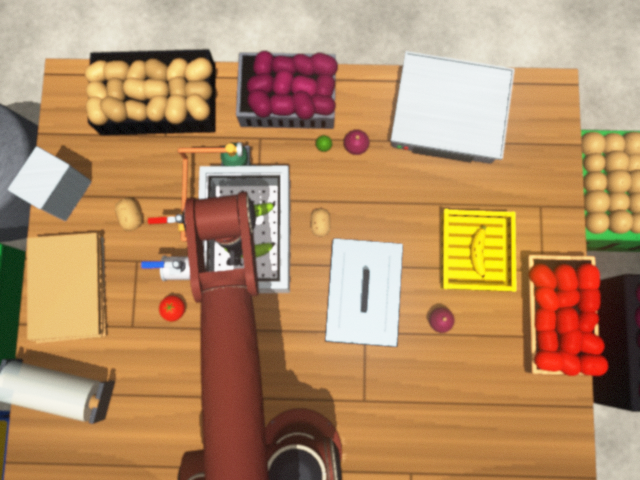

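{"name": "jog_arm", "arguments": {"steps": [[[-1.89, -0.56, -0.2], [0, 0, -6.6]], [[-1.81, -0.77, -0.2], [0, 0, -6.6]], [[-1.71, -0.98, -0.2], [0, 0, -6.6]], [[-1.59, -1.17, -0.2], [0, 0, -6.6]], [[-1.44, -1.34, -0.2], [0, 0, -6.6]], [[-1.28, -1.5, -0.2], [0, 0, -6.6]], [[-1.1, -1.64, -0.2], [0, 0, -6.6]], [[-0.9, -1.75, 0], [0, 0, -6.6]]]}}

```text
t: 38.3
tool_pos: [0.4542, -0.0088, 0.4004]
tool_rot: [-0.891, -2.982, 0.013]
contact_force: [-0.3, -0.9, 0.8]
opening: 0.0517
```

{"name": "jog_arm", "arguments": {"steps": [[[-0.6, -2.5, 0], [0, 0, -6.5]], [[-0.4, -2.5, 0], [0, 0, -6.6]], [[-0.1, -2.5, 0], [0, 0, -6.5]], [[0.2, -2.5, 0], [0, 0, -6.6]], [[0.4, -2.0, 0], [0, 0, -4.5]], [[0.2, -0.7, 0], [0, 0, 0]], [[0, 0, 0], [0, 0, 0]], [[0, 0, 0], [0, 0, 0]]]}}

```text
t: 39.1
tool_pos: [0.4098, -0.1362, 0.3842]
tool_rot: [-0.042, -3.086, -0.017]
contact_force: [-0.9, -0.5, -0.6]
opening: 0.0513
```

```bash
python3 -c "
from h import *
fix([.4067,-.1574,.2],86.9)
"
```

```text
t 39.1 grasp [ 0.4013 -0.1344  0.2295] yawY 88.4 F [-0.9 -0.5 -0.6] Tq [ 0.03  0.03 -0.04] open 0.0513 q [-0.49 -0.41  2.05 -0.02  1.55 -2.03]
 row [[0.09, -2.16, 2.91], [0.5, -3.2, 1.5]]
```

{"name": "jog_arm", "arguments": {"steps": [[[0.1, -2.2, 1.5], [0.5, -3.2, 1.5]], [[0, 0, 1.5], [0, 0, 0]], [[0, 0, 0], [0, 0, 0]], [[0, 0, 0], [0, 0, 0]]]}}

```text
t: 39.5
tool_pos: [0.4086, -0.1555, 0.3527]
tool_rot: [0.082, 3.138, 0.003]
contact_force: [0.8, -0.6, 0.4]
opening: 0.0512
```

```bash
python3 -c "
from h import *
fix([.4067,-.1574,.053],86.9)
im,i=snap('wrist','24')
H=hsv(im).astype(int); m=H[...,2]<55; k=np.zeros(m.shape,bool); k[100:330,280:370]=1
B=max(blobs(m&k,100),key=lambda b:b[0]);r=rect(B[3]);print(B[1]);P=onz('wrist',cv2.boxPoints(r),.056,i);print(P.round(4),P.mean(0).round(4))
"
```

```text
t 39.5 grasp [ 0.4089 -0.1552  0.1977] yawY 87.0 F [ 0.8 -0.6  0.4] Tq [-0.   -0.01 -0.01] open 0.0512 q [-0.53 -0.39  2.09  0.    1.44 -2.05]
 row [[0.21, -0.23, 14.47], [0.1, 0.1, 0.1]]
[304 154  19 141]
[[ 0.3512 -0.1606  0.056 ]
 [ 0.3519 -0.1478  0.056 ]
 [ 0.4617 -0.1533  0.056 ]
 [ 0.461  -0.1676  0.056 ]] [ 0.4065 -0.1573  0.056 ]
```

View pics/wrist_24.png

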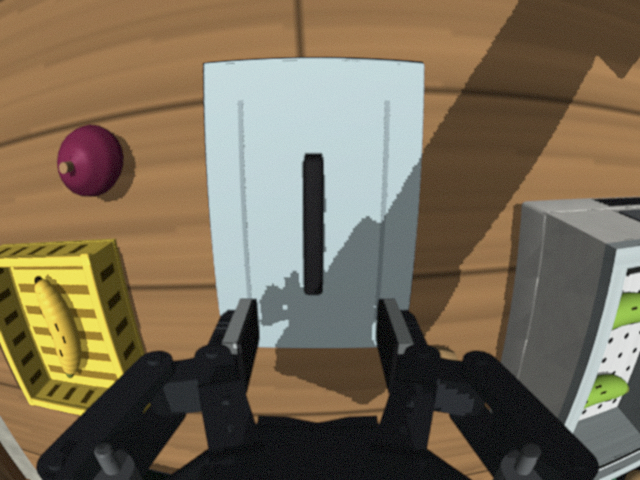

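{"name": "jog_arm", "arguments": {"steps": [[[0.2, -0.2, 3], [0, 0, 0]], [[0, 0, 3], [0, 0, 0]], [[0, 0, 3], [0, 0, 0]], [[0, 0, 2], [0, 0, 0]], [[0, 0, 0], [0, 0, 0]], [[0, 0, 0], [0, 0, 0]]]}}

```text
t: 40.15
tool_pos: [0.4107, -0.1559, 0.2468]
tool_rot: [0.075, 3.128, -0.005]
contact_force: [-0.1, -0.0, 0.1]
opening: 0.0509
```

```bash
python3 -c "
from h import *
fix([.4067,-.1574,.053],86.9)
"
```

```text
t 40.15 grasp [ 0.4127 -0.1565  0.0918] yawY 87.3 F [-0.1 -0.   0.1] Tq [-0.02 -0.01 -0.01] open 0.0509 q [-0.53 -0.26  2.18  0.    1.21 -2.06]
 row [[0.44, -0.15, 3.87], [-0.2, 0.8, 0.4]]
```

{"name": "jog_arm", "arguments": {"steps": [[[0.5, -0.1, 1.5], [-0.2, 0.8, 0.4]], [[0, 0, 1.5], [0, 0, 0]], [[0, 0, 1], [0, 0, 0]], [[0, 0, 0], [0, 0, 0]], [[0, 0, 0], [0, 0, 0]]]}}

```text
t: 40.65
tool_pos: [0.4075, -0.1578, 0.2096]
tool_rot: [0.086, 3.135, -0.006]
contact_force: [0.5, 0.1, -0.2]
opening: 0.0512
```

```bash
python3 -c "
from h import *
fix([.4067,-.1574,.053],86.9)
"
```

```text
t 40.65 grasp [ 0.4083 -0.1584  0.0546] yawY 86.8 F [ 0.5  0.1 -0.2] Tq [-0.02 -0.    0.01] open 0.0512 q [-0.54 -0.2   2.2  -0.    1.14 -2.06]
 row [[0.08, 0.04, 0.16], [-0.2, 0.3, -0.1]]
```

{"name": "jog_arm", "arguments": {"steps": [[[0.1, 0, 0.6], [-0.2, 0.3, 0]], [[0, 0, 0], [0, 0, 0]]]}}

```text
t: 40.85
tool_pos: [0.4068, -0.158, 0.2042]
tool_rot: [0.087, 3.139, -0.001]
contact_force: [-0.3, 1.0, -0.1]
opening: 0.0514
```

{"name": "jog_arm", "arguments": {"steps": [[[0, 0, 0], [0, 0, 0]], [[0, 0, 0], [0, 0, 0]], [[0, 0, 0], [0, 0, 0]], [[0, 0, 0], [0, 0, 0]], [[0, 0, 0], [0, 0, 0]]], "fingers": -1, "grip_force": 90}}

```text
t: 41.35
tool_pos: [0.4072, -0.1582, 0.2051]
tool_rot: [0.087, 3.138, -0.003]
contact_force: [0.3, -0.6, -0.2]
opening: 0.0148
```

```bash
python3 -c "
from h import *
fix([.4067,-.1574,.053],86.9)
"
```

```text
t 41.35 grasp [ 0.4076 -0.1585  0.0501] yawY 86.8 F [ 0.3 -0.6 -0.2] Tq [ 0.06 -0.04 -0.03] open 0.0148 q [-0.54 -0.19  2.2  -0.    1.13 -2.06]
 row [[0.05, 0.08, -0.29], [-0.1, 0.1, -0.1]]
```

{"name": "jog_arm", "arguments": {"steps": [[[0, 0, -2], [0, 0, 0]], [[0, 0, -3], [0, 0, 0]], [[0, 0, -4], [0, 0, 0]], [[0, 0, -4], [0, 0, 0]], [[0, 0, -4], [0, 0, 0]], [[0, 0, -4], [0, 0, 0]], [[0, 0, -3], [0, 0, 0]], [[0, 0, 0], [0, 0, 0]]]}}

```text
t: 42.15
tool_pos: [0.4046, -0.1566, 0.4438]
tool_rot: [-0.086, -3.126, -0.012]
contact_force: [0.7, 0.1, -4.0]
opening: 0.0141
```

```bash
python3 -c "
from h import *
fix()
plan([(.546,.15,.29,91.8)],step=3)
"
```

```text
t 42.15 grasp [ 0.4024 -0.1554  0.2888] yawY 86.8 F [ 0.7  0.1 -4. ] Tq [-0.05 -0.05  0.04] open 0.0141 q [-0.54 -0.45  1.98 -0.    1.62 -2.06]
 row [[0.23, 0.11, 0.0], [0.4, -0.8, 0.0]]
[[[-1.15, 2.84, -0.01], [0, 0, -0.5]], [[-1.18, 2.83, -0.01], [0, 0, -0.4]], [[-1.19, 2.83, -0.01], [0, 0, -0.5]], [[-1.22, 2.82, -0.01], [0, 0, -0.4]], [[-1.24, 2.81, -0.01], [0, 0, -0.5]], [[-1.26, 2.8, -0.01], [0, 0, -0.4]], [[-1.28, 2.79, -0.01], [0, 0, -0.5]], [[-1.31, 2.77, -0.01], [0, 0, -0.4]]]
[[[-1.33, 2.77, -0.01], [0, 0, -0.5]], [[-1.35, 2.75, -0.01], [0, 0, -0.4]], [[-1.37, 2.74, -0.02], [0, 0, -0.5]]]
```

{"name": "jog_arm", "arguments": {"steps": [[[-1.15, 2.84, -0.3], [0.4, -0.8, -0.5]], [[-1.18, 2.83, -0.3], [0, 0, -0.4]], [[-1.19, 2.83, -0.3], [0, 0, -0.5]], [[-1.22, 2.82, -0.3], [0, 0, -0.4]], [[-1.24, 2.81, -0.3], [0, 0, -0.5]], [[-1.26, 2.8, -0.3], [0, 0, -0.4]], [[-1.28, 2.79, -0.2], [0, 0, -0.5]], [[-1.31, 2.77, -0.2], [0, 0, -0.4]]]}}

```text
t: 42.95
tool_pos: [0.5097, 0.0711, 0.4408]
tool_rot: [0.002, -3.112, -0.005]
contact_force: [1.0, -0.9, -3.4]
opening: 0.0143
```

{"name": "jog_arm", "arguments": {"steps": [[[-1.33, 2.77, -0.1], [0, 0, -0.5]], [[-1.35, 2.75, 0], [0, 0, -0.4]], [[-0.7, 1.4, 0], [0, 0, 0]], [[0, 0, 0], [0, 0, 0]], [[0, 0, 0], [0, 0, 0]]]}}

```text
t: 43.45
tool_pos: [0.5425, 0.1462, 0.4241]
tool_rot: [0.035, -3.089, -0.001]
contact_force: [0.2, -0.5, -3.9]
opening: 0.0144
```

```bash
python3 -c "
from h import *
fix([.546,.15,.24],91.8)
"
```

```text
t 43.45 grasp [0.5344 0.1463 0.2693] yawY 91.3 F [ 0.2 -0.5 -3.9] Tq [ 0.02 -0.06  0.02] open 0.0144 q [ 0.13 -0.1   1.73  0.01  1.56 -1.46]
 row [[-0.51, 0.36, 2.89], [0.1, -3.0, -0.5]]
```

{"name": "jog_arm", "arguments": {"steps": [[[-0.5, 0.3, 1.2], [0, -3.0, -0.5]], [[0, 0, 1.2], [0, 0, 0]], [[0, 0, 0], [0, 0, 0]], [[0, 0, 0], [0, 0, 0]]]}}

```text
t: 43.85
tool_pos: [0.5454, 0.1459, 0.3961]
tool_rot: [0.042, -3.136, 0.001]
contact_force: [0.1, -0.1, -3.2]
opening: 0.0145
```

```bash
python3 -c "
from h import *
fix([.546,.15,.20],91.8)
snap('wrist','25');snap('scene','25')
"
```

```text
t 43.85 grasp [0.5446 0.1458 0.2411] yawY 91.5 F [ 0.1 -0.1 -3.2] Tq [ 0.01  0.01 -0.02] open 0.0145 q [ 0.13 -0.08  1.76 -0.    1.47 -1.47]
 row [[-0.09, 0.41, 4.11], [-0.0, -0.3, -0.3]]
```

View pics/wrist_25.png

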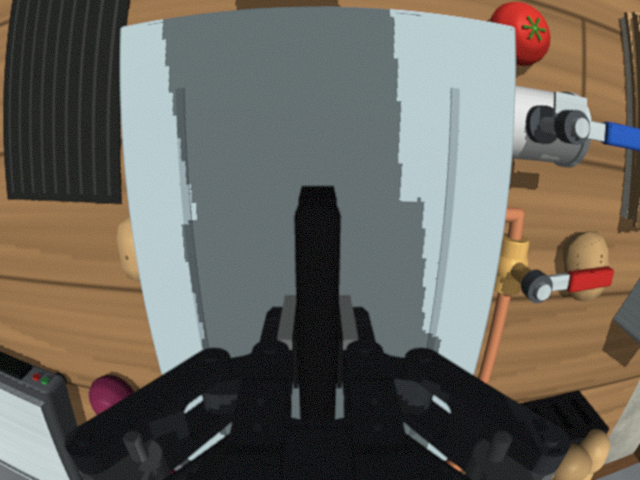

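View pics/scene_25.png

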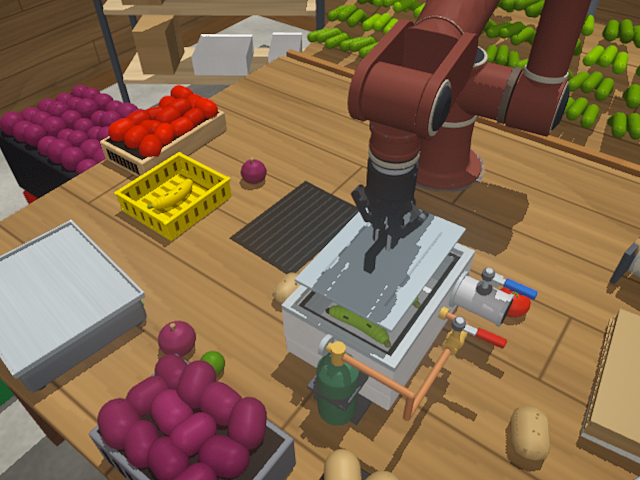

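```bash
python3 -c "
from h import *
P=onz('wrist',[(120,27),(515,27)],.206);print(P.round(4),P.mean(0).round(4));d=P[1]-P[0];print(np.degrees(np.arctan2(d[1],d[0]))-90,np.hypot(*d[:2]))
im=cv2.imread('pics/wrist_25.png');cv2.imwrite('pics/c25.png',cv2.resize(im[0:120,90:560],None,fx=1.7,fy=1.7*1.5,interpolation=cv2.INTER_CUBIC))
im=cv2.imread('pics/wrist_6.png');cv2.imwrite('pics/c6.png',cv2.resize(im[0:120,120:520],None,fx=2,fy=3,interpolation=cv2.INTER_CUBIC))
"
```

```text
[[0.4147 0.0515 0.206 ]
 [0.4099 0.235  0.206 ]] [0.4123 0.1432 0.206 ]
1.5054862433512426 0.1836436205295481
```

View pics/c25.png

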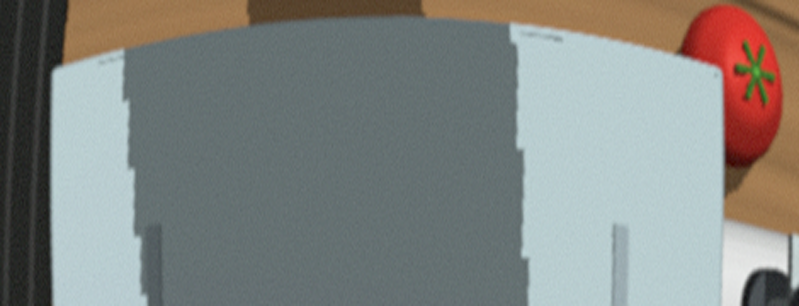

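View pics/c6.png

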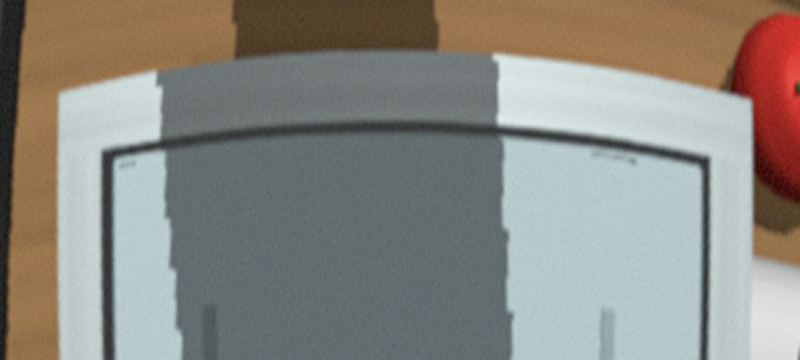

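{"name": "jog_arm", "arguments": {"steps": [[[-0.1, 0.6, 1.5], [0, -0.3, -0.3]], [[0, 0, 1.5], [0, 0, 0]], [[0, 0, 0], [0, 0, 0]], [[0, 0, 0], [0, 0, 0]]]}}

```text
t: 44.35
tool_pos: [0.5469, 0.1514, 0.3682]
tool_rot: [-0.049, 3.137, -0.001]
contact_force: [0.8, -0.2, -3.7]
opening: 0.0143
```

```bash
python3 -c "
from h import *
fix([.546,.151,.20],91.8)
"
```

```text
t 44.35 grasp [0.5476 0.1513 0.2132] yawY 91.8 F [ 0.8 -0.2 -3.7] Tq [-0.   -0.01 -0.01] open 0.0143 q [ 0.14 -0.06  1.79 -0.    1.41 -1.46]
 row [[0.1, -0.04, 1.32], [-0.0, 0.2, -0.0]]
```

{"name": "jog_arm", "arguments": {"steps": [[[0.2, 0, 0.8], [0, 0.2, 0]], [[0.05, 0, 0.8], [0, 0, 0]], [[0, 0, 0], [0, 0, 0]]]}}

```text
t: 44.65
tool_pos: [0.5445, 0.1511, 0.3522]
tool_rot: [-0.049, 3.139, -0.001]
contact_force: [-0.6, -0.2, -3.6]
opening: 0.0141
```

```bash
python3 -c "
from h import *
fix([.546,.151,.185],91.8)
"
```

```text
t 44.65 grasp [0.5448 0.151  0.1972] yawY 91.8 F [-0.6 -0.2 -3.6] Tq [ 0.01  0.01 -0.02] open 0.0141 q [ 0.14 -0.05  1.81 -0.    1.39 -1.46]
 row [[-0.15, -0.01, 1.22], [-0.0, 0.1, -0.0]]
```

{"name": "jog_arm", "arguments": {"steps": [[[-0.1, 0, 0.6], [0, 0, 0]], [[0, 0, 0.5], [0, 0, 0]], [[0, 0, 0], [0, 0, 0]]]}}

```text
t: 44.95
tool_pos: [0.5457, 0.1511, 0.3404]
tool_rot: [-0.049, 3.139, -0.001]
contact_force: [-0.4, 0.1, -3.5]
opening: 0.0146
```

```bash
python3 -c "
from h import *
fix([.546,.151,.185],91.8)
"
```

```text
t 44.95 grasp [0.546  0.151  0.1855] yawY 91.8 F [-0.4  0.1 -3.5] Tq [ 0.01  0.03 -0.04] open 0.0146 q [ 0.14 -0.04  1.81 -0.    1.36 -1.46]
 row [[-0.03, -0.01, 0.05], [-0.0, 0.1, -0.0]]
```

{"name": "jog_arm", "arguments": {"steps": [[[0, 0, 0.4], [0, 0, 0]], [[0, 0, 0.4], [0, 0, 0]]]}}

```text
t: 45.15
tool_pos: [0.5464, 0.1512, 0.3401]
tool_rot: [-0.049, 3.139, -0.002]
contact_force: [-11.6, -2.2, 12.7]
opening: 0.0141
```

```bash
python3 -c "
from h import *
fix([.546,.151,.185],91.8)
"
```

```text
t 45.15 grasp [0.5468 0.1511 0.1851] yawY 91.8 F [-11.6  -2.2  12.7] Tq [-0.29  1.67 -0.06] open 0.0141 q [ 0.14 -0.04  1.81 -0.    1.36 -1.46]
 row [[0.04, -0.02, 0.01], [-0.1, 0.1, -0.0]]
```

Contact at the expected seated height. Release and look.

{"name": "jog_arm", "arguments": {"steps": [[[0, 0, -0.1], [0, 0, 0]], [[0, 0, 0], [0, 0, 0]]]}}

```text
t: 45.35
tool_pos: [0.5468, 0.1514, 0.3432]
tool_rot: [-0.049, 3.135, -0.001]
contact_force: [0.6, 0.2, -3.1]
opening: 0.0147
```

{"name": "jog_arm", "arguments": {"steps": [[[0, 0, 0], [0, 0, 0]], [[0, 0, 0], [0, 0, 0]], [[0, 0, 0], [0, 0, 0]], [[0, 0, -2], [0, 0, 0]], [[0, 0, -3], [0, 0, 0]], [[0, 0, -3], [0, 0, 0]], [[0, 0, 0], [0, 0, 0]], [[0, 0, 0], [0, 0, 0]]], "fingers": 0.2}}

```text
t: 46.15
tool_pos: [0.5469, 0.1514, 0.4261]
tool_rot: [-0.049, 3.133, -0.001]
contact_force: [-1.2, -0.3, -0.5]
opening: 0.0517
```

```bash
python3 -c "
from h import *
fix()
snap('wrist','26');im,i=snap('scene','26')
cv2.imwrite('pics/c26.png',cv2.resize(im[190:430,230:540,::-1],None,fx=2.5,fy=2.5,interpolation=cv2.INTER_CUBIC))
"
```

```text
t 46.15 grasp [0.5481 0.1514 0.2711] yawY 91.8 F [-1.2 -0.3 -0.5] Tq [-0.03 -0.04  0.02] open 0.0517 q [ 0.14 -0.1   1.73 -0.    1.51 -1.46]
 row [[-0.12, -0.01, 0.0], [-0.0, 0.5, 0.0]]
```

View pics/wrist_26.png

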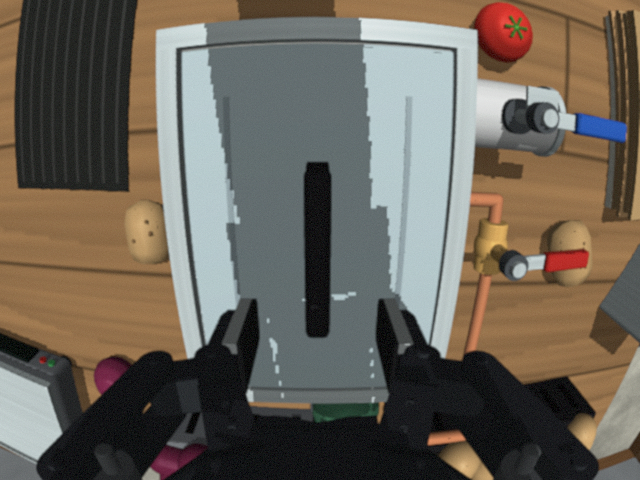

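View pics/c26.png

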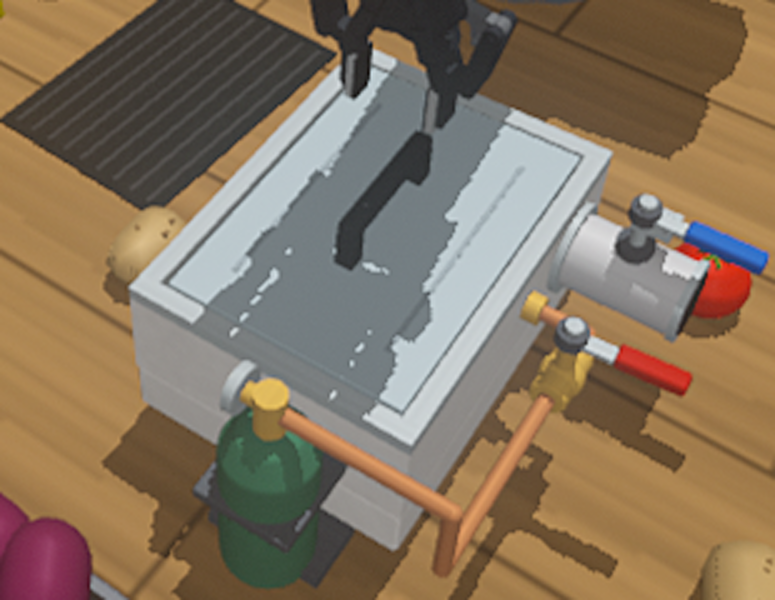

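```bash
python3 -c "
from h import *
plan([(.446,.36,.265,1.7)],step=4)
"
```

```text
[[[0.73, 1.63, 0.04], [0, 0, 6.9]], [[0.93, 1.53, 0.04], [0, 0, 6.9]], [[1.1, 1.41, 0.05], [0, 0, 6.9]], [[1.26, 1.26, 0.04], [0, 0, 6.9]], [[1.41, 1.1, 0.05], [0, 0, 6.9]], [[1.53, 0.93, 0.04], [0, 0, 6.9]], [[1.63, 0.74, 0.05], [0, 0, 7.0]], [[1.7, 0.53, 0.04], [0, 0, 6.9]]]
[[[1.76, 0.32, 0.05], [0, 0, 7.0]], [[1.78, 0.11, 0.04], [0, 0, 6.9]], [[1.78, -0.11, 0.05], [0, 0, 7.0]], [[1.76, -0.33, 0.04], [0, 0, 6.9]], [[1.7, -0.53, 0.05], [0, 0, 7.0]]]
```

{"name": "jog_arm", "arguments": {"steps": [[[0.73, 1.63, -0.2], [0, 0, 6.9]], [[0.93, 1.53, -0.2], [0, 0, 6.9]], [[1.1, 1.41, -0.2], [0, 0, 6.9]], [[1.26, 1.26, -0.2], [0, 0, 6.9]], [[1.41, 1.1, -0.2], [0, 0, 6.9]], [[1.53, 0.93, -0.2], [0, 0, 6.9]], [[1.63, 0.74, -0.2], [0, 0, 7.0]], [[1.7, 0.53, 0], [0, 0, 6.9]]], "fingers": -0.35}}

```text
t: 47.05
tool_pos: [0.4836, 0.2831, 0.4257]
tool_rot: [-1.472, -2.767, 0.018]
contact_force: [-0.2, -0.1, 0.1]
opening: 0.0277
```

{"name": "jog_arm", "arguments": {"steps": [[[1.76, 0.32, 0], [0, 0, 7.0]], [[1.78, 0.11, 0], [0, 0, 6.9]], [[1.78, -0.11, 0], [0, 0, 7.0]], [[1.76, -0.33, 0], [0, 0, 6.9]], [[0.7, -0.2, 0], [0, 0, 6.0]], [[0, 0, 0], [0, 0, 0]], [[0, 0, 0], [0, 0, 0]]]}}

```text
t: 47.75
tool_pos: [0.449, 0.3595, 0.413]
tool_rot: [-2.234, -2.196, 0.049]
contact_force: [0.1, -0.2, -0.2]
opening: 0.0275
```

```bash
python3 -c "
from h import *
fix([.446,.36,.24],1.7)
"
```

```text
t 47.75 grasp [0.4446 0.3571 0.2581] yawY -1.0 F [ 0.1 -0.2 -0.2] Tq [0.   0.04 0.05] open 0.0275 q [ 0.55 -0.06  1.71  0.    1.52  0.56]
 row [[0.07, -0.25, 1.81], [-1.6, 0.9, -2.7]]
```

{"name": "jog_arm", "arguments": {"steps": [[[0.1, -0.2, 1.5], [-1.6, 0.9, -2.7]], [[0, 0, 0], [0, 0, 0]], [[0, 0, 0], [0, 0, 0]]]}}

```text
t: 48.05
tool_pos: [0.4472, 0.359, 0.3966]
tool_rot: [-2.184, -2.257, 0.003]
contact_force: [-0.4, 0.8, -0.2]
opening: 0.0276
```

```bash
python3 -c "
from h import *
fix([.446,.36,.165],1.7)
snap('wrist','27')"
```

```text
t 48.05 grasp [0.4469 0.3589 0.2416] yawY 1.9 F [-0.4  0.8 -0.2] Tq [ 0.01  0.02 -0.06] open 0.0276 q [ 0.55 -0.06  1.74  0.    1.46  0.51]
 row [[0.11, -0.1, 7.66], [-0.1, 0.1, 0.2]]
```

View pics/wrist_27.png

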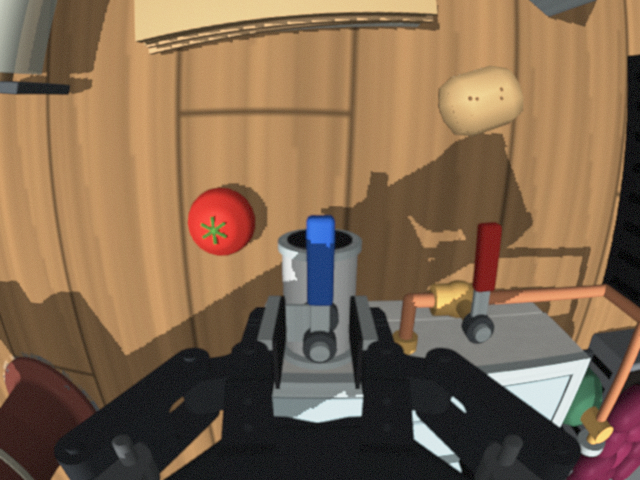

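{"name": "jog_arm", "arguments": {"steps": [[[0.1, 0, 3], [0, 0, 0]], [[0, 0, 3], [0, 0, 0]], [[0, 0, 1.7], [0.3, 0, 0]], [[0, 0, 0], [0, 0, 0]], [[0, 0, 0], [0, 0, 0]]]}}

```text
t: 48.6
tool_pos: [0.4493, 0.3597, 0.3221]
tool_rot: [-2.185, -2.253, 0.001]
contact_force: [0.2, -0.7, 0.4]
opening: 0.0278
```

```bash
python3 -c "
from h import *
fix([.446,.36,.165],1.7)"
```

```text
t 48.6 grasp [0.4489 0.3599 0.1671] yawY 1.8 F [ 0.2 -0.7  0.4] Tq [-0.04  0.02 -0.06] open 0.0278 q [0.55 0.   1.81 0.   1.34 0.51]
 row [[0.04, -0.33, 0.21], [-0.1, -0.1, 0.1]]
```

{"name": "jog_arm", "arguments": {"steps": [[[-0.04, -0.8, 0], [0, 0, -7]], [[-0.04, -0.71, 0], [0, 0, -7]], [[-0.04, -0.71, 0], [0, 0, -7]], [[-0.04, -0.71, 0], [0, 0, -7]], [[-0.04, -0.71, 0], [0, 0, -7]], [[-0.04, -0.71, 0], [0, 0, -7]], [[0, 0, 0], [0, 0, 0]]]}}

```text
t: 49.3
tool_pos: [0.4138, 0.3446, 0.3348]
tool_rot: [1.188, 2.893, 0.033]
contact_force: [0.3, 0.4, 0.3]
opening: 0.028
```

```bash
cat > vent.py <<'E'
from h import *
hv=np.array([.4477,.302]);o,M=state();g=(o['tool_pos']+.155*M[:,2])[:2]-hv;print(np.hypot(*g).round(4),np.degrees(np.arctan2(g[1],g[0])).round(1))
a=np.arctan2(g[1],g[0]);p=hv+.058*np.array([np.cos(a),np.sin(a)])
fix([*p,.165],np.degrees(a)-90)
E
python3 vent.py
```

```text
0.0543 124.4
t 49.3 grasp [0.417  0.3468 0.1799] yawY 45.4 F [0.3 0.4 0.3] Tq [-0.04 -0.   -0.02] open 0.028 q [ 0.56 -0.11  1.89  0.    1.34 -0.24]
 row [[0.29, 0.41, 1.49], [1.4, 0.1, 10.9]]
```

```bash
python3 -c "
from h import *
snap('wrist','28')"
```

```text
(no output)
```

View pics/wrist_28.png

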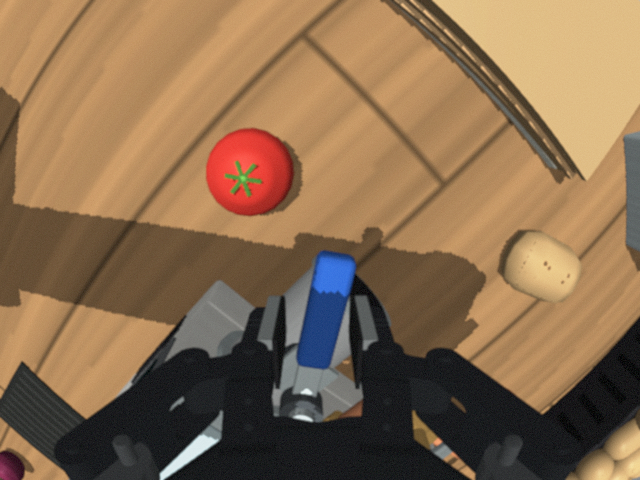

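{"name": "jog_arm", "arguments": {"steps": [[[0.3, 0, 1.3], [1.4, 0, 6]], [[0, 0, 0], [0, 0, 0]], [[-0.02, -0.75, 0.2], [0, 0, -6]], [[-0.02, -0.75, 0.2], [0, 0, -6]], [[-0.02, -0.75, 0.2], [0, 0, -6]]]}}

```text
t: 49.85
tool_pos: [0.4004, 0.3334, 0.3244]
tool_rot: [0.875, 3.003, 0.022]
contact_force: [0.3, 2.7, 1.8]
opening: 0.0279
```

```bash
python3 vent.py
```

```text
0.0555 143.6
t 49.85 grasp [0.403  0.3349 0.1694] yawY 57.5 F [0.3 2.7 1.8] Tq [ 0.5  -0.05  0.03] open 0.0279 q [ 0.55 -0.14  1.94 -0.    1.33 -0.45]
 row [[0.11, 0.28, 0.44], [1.0, 0.5, 3.9]]
```

{"name": "jog_arm", "arguments": {"steps": [[[0, -0.75, 0.3], [1, 0.5, -5]], [[0, -0.75, 0.2], [0, 0, -6]], [[0, -0.75, 0.2], [0, 0, -6]], [[0, -0.75, 0.2], [0, 0, -6]], [[0, 0, 0], [0, 0, 0]]]}}

```text
t: 50.35
tool_pos: [0.391, 0.3082, 0.3244]
tool_rot: [0.228, 3.119, 0.023]
contact_force: [-0.4, -0.2, -0.2]
opening: 0.0277
```

```bash
python3 vent.py
```

```text
0.055 171.3
t 50.35 grasp [0.3933 0.3104 0.1694] yawY 81.6 F [-0.4 -0.2 -0.2] Tq [ 0.01  0.05 -0.02] open 0.0277 q [ 0.52 -0.2   1.99  0.    1.33 -0.91]
 row [[0.11, 0.24, 0.44], [0.9, 0.7, 0.4]]
```

{"name": "jog_arm", "arguments": {"steps": [[[0.1, -0.7, 0.4], [0.9, 0.7, -6]], [[0, -0.7, 0.2], [0, 0, -4]], [[0, -0.6, 0], [0, 0, 0]], [[0, -0.4, 0], [0, 0, 0]]]}}

```text
t: 50.75
tool_pos: [0.3898, 0.2901, 0.3215]
tool_rot: [-0.041, 3.134, 0.045]
contact_force: [2.8, 20.3, -11.8]
opening: 0.0278
```

```bash
python3 vent.py
```

```text
0.0574 -172.6
t 50.75 grasp [0.3908 0.2946 0.1666] yawY 91.5 F [  2.8  20.3 -11.8] Tq [ 2.94 -0.37  0.05] open 0.0278 q [ 0.48 -0.23  2.02  0.02  1.33 -1.12]
 row [[-0.05, 0.44, 0.17], [1.6, 0.5, -5.9]]
```

{"name": "jog_arm", "arguments": {"steps": [[[0, 0.6, 0], [1.6, 0.5, 0]], [[0, 0, -3], [0, 0, 0]], [[0, 0, -4], [0, 0, 0]], [[0, 0, -3], [0, 0, 0]], [[0, 0, 0], [0, 0, 0]], [[0, 0, 0], [0, 0, 0]]]}}

```text
t: 51.35
tool_pos: [0.3904, 0.2974, 0.4255]
tool_rot: [0.019, -3.139, 0.004]
contact_force: [0.0, -0.7, -1.1]
opening: 0.0279
```

```bash
python3 -c "
from h import *
fix()
im,i=snap('wrist','29');snap('top','29')
"
```

```text
t 51.35 grasp [0.3899 0.297  0.2705] yawY 90.7 F [ 0.  -0.7 -1.1] Tq [-0.01 -0.03  0.03] open 0.0279 q [ 0.5  -0.29  1.89 -0.    1.54 -1.08]
 row [[0.05, -0.04, 0.0], [-0.1, -0.2, -0.0]]
```

View pics/wrist_29.png

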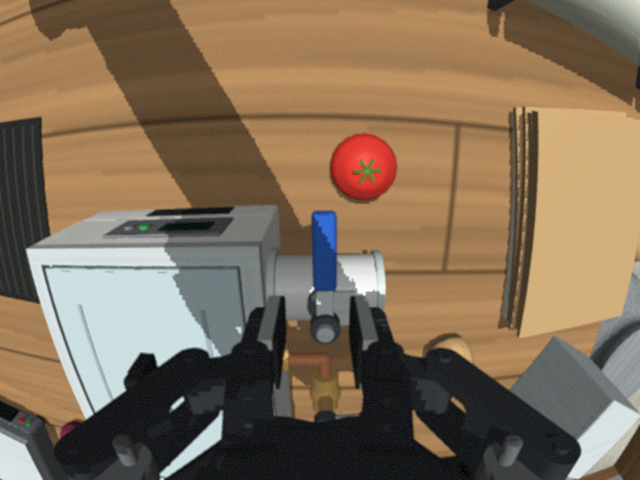

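```bash
python3 -c "
from h import *
im=cv2.imread('pics/wrist_29.png')[:,:,::-1].copy();H=hsv(im).astype(int)
m=(H[...,0]>100)&(H[...,0]<125)&(H[...,1]>140);m[:200]=0;m[300:]=0;m[:,:300]=0;m[:,345:]=0
ys,xs=np.nonzero(m)
P=onz('wrist',np.c_[xs,ys],.1705)[:,:2]
bins=np.linspace(P[:,0].min()+.004,P[:,0].max()-.004,10);c=[]
for a,b in zip(bins[:-1],bins[1:]):
  s=P[(P[:,0]>=a)&(P[:,0]<b)];c.append([(a+b)/2,(s[:,1].min()+s[:,1].max())/2])
c=np.array(c);print(c.round(4));k=np.polyfit(c[:,0],c[:,1],1);print('dir',180+np.degrees(np.arctan(k[0])),'vs 181.7')
print('hinge',onz('wrist',[(323,328)],.1805))
P=onz('wrist',[(274,226),(33,251)],.15);print(P)
"
```

```text
[[0.3704 0.3013]
 [0.3754 0.301 ]
 [0.3805 0.3014]
 [0.3855 0.3015]
 [0.3906 0.3016]
 [0.3956 0.3017]
 [0.4007 0.3018]
 [0.4057 0.3022]
 [0.4108 0.3023]]
dir 181.6226236374245 vs 181.7
hinge [[0.44089015 0.30173505 0.1805    ]]
[[0.37914586 0.26737311 0.15      ]
 [0.40210545 0.04688407 0.15      ]]
```

```bash
python3 -c "
from h import *
plan([(.5575,.357,.26,5.5)],step=4)
"
```

```text
[[[-1.3, 0.45, 0.08], [0, 0, 6.6]], [[-1.24, 0.59, 0.07], [0, 0, 6.6]], [[-1.16, 0.73, 0.08], [0, 0, 6.5]], [[-1.07, 0.86, 0.07], [0, 0, 6.6]], [[-0.96, 0.97, 0.08], [0, 0, 6.5]], [[-0.85, 1.08, 0.07], [0, 0, 6.6]], [[-0.72, 1.17, 0.08], [0, 0, 6.5]], [[-0.58, 1.24, 0.07], [0, 0, 6.6]]]
[[[-0.44, 1.3, 0.08], [0, 0, 6.5]], [[-0.29, 1.34, 0.07], [0, 0, 6.6]], [[-0.13, 1.36, 0.08], [0, 0, 6.5]], [[0.03, 1.37, 0.07], [0, 0, 6.6]], [[0.18, 1.36, 0.08], [0, 0, 6.5]]]
```

{"name": "jog_arm", "arguments": {"steps": [[[-1.3, 0.45, -0.2], [0, 0, 6.6]], [[-1.24, 0.59, -0.2], [0, 0, 6.6]], [[-1.16, 0.73, -0.2], [0, 0, 6.5]], [[-1.07, 0.86, -0.2], [0, 0, 6.6]], [[-0.96, 0.97, -0.2], [0, 0, 6.5]], [[-0.85, 1.08, -0.2], [0, 0, 6.6]], [[-0.72, 1.17, -0.1], [0, 0, 6.5]], [[-0.58, 1.24, -0.1], [0, 0, 6.6]]], "fingers": -0.45}}

```text
t: 52.25
tool_pos: [0.4955, 0.3326, 0.4205]
tool_rot: [-1.423, -2.782, 0.043]
contact_force: [1.3, -0.0, 0.4]
opening: 0.0236
```

{"name": "jog_arm", "arguments": {"steps": [[[-0.44, 1.3, 0], [0, 0, 6.5]], [[-0.29, 1.34, 0], [0, 0, 6.6]], [[-0.13, 1.36, 0], [0, 0, 6.5]], [[0.03, 1.37, 0], [0, 0, 6.6]], [[0.1, 0.6, 0], [0, 0, 5]], [[0, 0, 0], [0, 0, 0]], [[0, 0, 0], [0, 0, 0]]]}}

```text
t: 52.95
tool_pos: [0.556, 0.3499, 0.401]
tool_rot: [-2.151, -2.267, 0.086]
contact_force: [-1.0, -1.2, 0.1]
opening: 0.0232
```

```bash
python3 -c "
from h import *
fix([.5575,.357,.24],5.5)
"
```

```text
t 52.95 grasp [0.5483 0.3454 0.2463] yawY 3.0 F [-1.  -1.2  0.1] Tq [ 0.02 -0.02 -0.05] open 0.0232 q [ 0.45  0.14  1.52 -0.    1.53  0.4 ]
 row [[0.72, 0.22, 0.58], [-3.0, 1.5, -2.5]]
```

{"name": "jog_arm", "arguments": {"steps": [[[0.7, 0.2, 0.6], [-3.0, 1.5, -2.5]], [[0, 0, 0], [0, 0, 0]], [[0, 0, 0], [0, 0, 0]]]}}

```text
t: 53.25
tool_pos: [0.5562, 0.3564, 0.3924]
tool_rot: [-2.107, -2.329, 0.004]
contact_force: [0.0, -0.2, 0.5]
opening: 0.0234
```

```bash
python3 -c "
from h import *
fix([.5575,.357,.155],5.5)
im,i=snap('wrist','30')
H=hsv(im).astype(int)
m=((H[...,0]<6)|(H[...,0]>174))&(H[...,1]>170);m[:170]=0;m[340:]=0;m[:,:280]=0;m[:,360:]=0
ys,xs=np.nonzero(m)
P=onz('wrist',np.c_[xs,ys],.1555,i)[:,:2]
bins=np.linspace(P[:,1].min()+.004,P[:,1].max()-.004,8);c=[]
for a,b in zip(bins[:-1],bins[1:]):
  s=P[(P[:,1]>=a)&(P[:,1]<b)];c.append([(s[:,0].min()+s[:,0].max())/2,(a+b)/2])
c=np.array(c);print(c.round(4));k=np.polyfit(c[:,1],c[:,0],1);print('dir',90-np.degrees(np.arctan(k[0])),'tip y',P[:,1].max())
"
```

```text
t 53.25 grasp [0.5558 0.3562 0.2374] yawY 5.7 F [ 0.  -0.2  0.5] Tq [ 0.02  0.04 -0.  ] open 0.0234 q [ 0.46  0.14  1.54 -0.    1.46  0.36]
 row [[0.06, 0.16, 8.24], [-0.2, 0.1, 0.2]]
[[0.5613 0.3455]
 [0.5608 0.3512]
 [0.5602 0.3568]
 [0.5597 0.3624]
 [0.5593 0.3681]
 [0.5584 0.3737]
 [0.5582 0.3793]]
dir 95.51651468346702 tip y 0.3861441070919849
```

View pics/wrist_30.png

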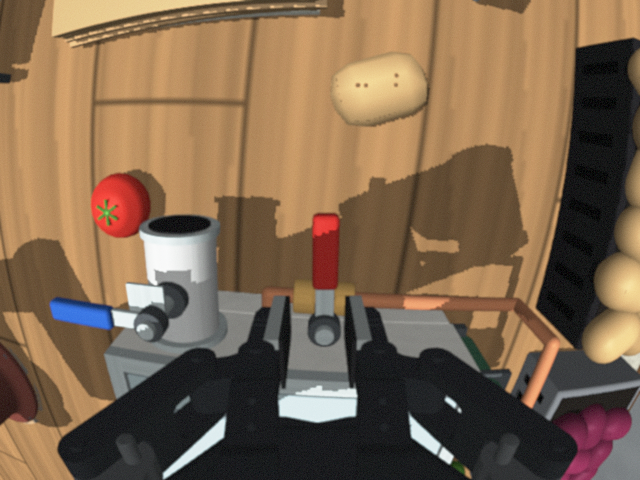

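{"name": "jog_arm", "arguments": {"steps": [[[0.2, 0.4, 2.5], [-0.2, 0, 0]], [[0, 0, 2.5], [0, 0, 0]], [[0, 0, 0], [0, 0, 0]]]}}

```text
t: 53.6
tool_pos: [0.5599, 0.3585, 0.3437]
tool_rot: [2.107, 2.327, 0.002]
contact_force: [-1.0, -0.4, -0.4]
opening: 0.0235
```

```bash
python3 -c "
from h import *
fix([.5595,.3585,.157],5.5)
im,i=snap('wrist','31')"
```

```text
t 53.6 grasp [0.5603 0.3584 0.1887] yawY 5.7 F [-1.  -0.4 -0.4] Tq [ 0.04 -0.   -0.01] open 0.0235 q [ 0.46  0.19  1.57 -0.    1.38  0.36]
 row [[0.01, -0.05, 3.17], [0.1, 0.0, 0.2]]
```

View pics/wrist_31.png

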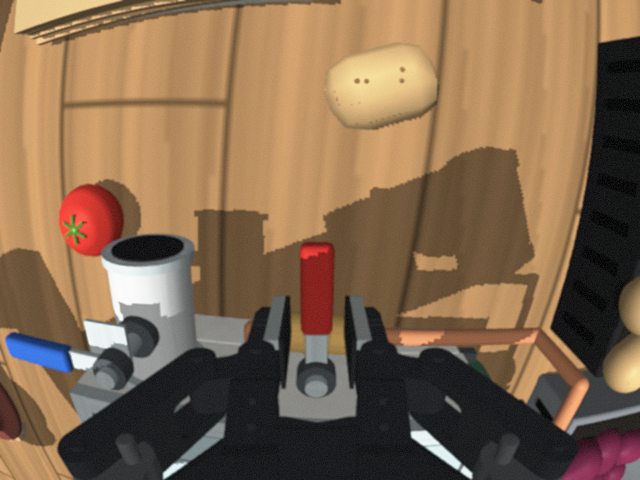

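{"name": "jog_arm", "arguments": {"steps": [[[0, 0, 1.8], [0, 0, 0]], [[0, -0.1, 1.6], [0.3, 0, 0]], [[0, 0, 0], [0, 0, 0]], [[0, 0, 0], [0, 0, 0]]]}}

```text
t: 54.05
tool_pos: [0.5604, 0.3589, 0.3134]
tool_rot: [2.107, 2.328, 0.007]
contact_force: [0.1, -0.3, -1.0]
opening: 0.0236
```

```bash
sed -e 's/\[.4477,.302\]/[.5645,.3075]/' -e 's/\.058/.052/' -e 's/,.165\]/,.155]/' vent.py > gas.py; python3 gas.py
```

```text
0.0519 93.8
t 54.05 grasp [0.5611 0.3593 0.1584] yawY 5.7 F [ 0.1 -0.3 -1. ] Tq [-0.01 -0.01  0.03] open 0.0236 q [0.46 0.21 1.59 0.   1.33 0.36]
 row [[0.04, 0.07, 0.34], [0.3, -0.1, 1.9]]
```

{"name": "jog_arm", "arguments": {"steps": [[[-0.02, -0.7, 0.2], [0, 0, -5]], [[-0.02, -0.68, 0.2], [0, 0, -6]], [[-0.02, -0.68, 0.2], [0, 0, -6]], [[-0.02, -0.68, 0.2], [0, 0, -6]], [[0, 0, 0], [0, 0, 0]]]}}

```text
t: 54.55
tool_pos: [0.5371, 0.3521, 0.3124]
tool_rot: [1.575, 2.701, 0.028]
contact_force: [0.8, -0.4, 0.3]
opening: 0.0233
```

```bash
python3 gas.py
```

```text
0.0518 117.7
t 54.55 grasp [0.5405 0.3534 0.1574] yawY 29.5 F [ 0.8 -0.4  0.3] Tq [ 0.01 -0.02  0.  ] open 0.0233 q [ 0.46  0.16  1.66 -0.    1.3  -0.05]
 row [[-0.03, 0.35, 0.25], [1.3, 0.2, 1.8]]
```

{"name": "jog_arm", "arguments": {"steps": [[[0, -0.4, 0.2], [1.3, 0.2, -3]], [[-0.02, -0.68, 0.2], [0, 0, -6]], [[-0.02, -0.68, 0.2], [0, 0, -6]], [[-0.02, -0.68, 0.2], [0, 0, -6]], [[-0.02, -0.68, 0.2], [0, 0, -6]], [[0, 0, 0], [0, 0, 0]]]}}

```text
t: 55.15
tool_pos: [0.5181, 0.3341, 0.3122]
tool_rot: [0.896, 2.995, 0.029]
contact_force: [0.3, 0.1, -1.6]
opening: 0.0232
```

```bash
python3 gas.py
```

```text
0.0519 146.5
t 55.15 grasp [0.5212 0.3361 0.1572] yawY 56.7 F [ 0.3  0.1 -1.6] Tq [ 0.01  0.05 -0.  ] open 0.0232 q [ 0.45  0.1   1.72  0.    1.3  -0.54]
 row [[-0.14, 0.34, 0.23], [1.3, 0.6, 0.1]]
```

{"name": "jog_arm", "arguments": {"steps": [[[0, -0.4, 0.1], [1.3, 0.6, -4]], [[-0.02, -0.68, 0.2], [0, 0, -6]], [[-0.02, -0.68, 0.2], [0, 0, -6]], [[-0.02, -0.68, 0.2], [0, 0, -6]], [[-0.02, -0.68, 0.1], [0, 0, -6]], [[0, 0, 0], [0, 0, 0]]]}}

```text
t: 55.75
tool_pos: [0.5102, 0.3079, 0.3103]
tool_rot: [0.154, 3.128, 0.016]
contact_force: [0.1, -0.3, -0.2]
opening: 0.0238
```

```bash
python3 gas.py
```

```text
0.0528 177.9
t 55.75 grasp [0.5117 0.3095 0.1554] yawY 84.4 F [ 0.1 -0.3 -0.2] Tq [-0.01  0.02 -0.04] open 0.0238 q [ 0.42  0.06  1.77  0.01  1.3  -1.06]
 row [[-0.22, 0.17, 0.04], [0.6, 0.5, -3.5]]
```

Final push to the stop.

{"name": "jog_arm", "arguments": {"steps": [[[-0.1, -0.4, 0], [0.6, 0.5, -5]], [[0, -0.6, 0], [0, 0, -2]], [[0, -0.5, 0], [0, 0, 0]]]}}

```text
t: 56.05
tool_pos: [0.5109, 0.2975, 0.3106]
tool_rot: [-0.021, 3.14, 0.027]
contact_force: [1.0, 23.4, -6.7]
opening: 0.0235
```

```bash
python3 gas.py
```

```text
0.0539 -172.2
t 56.05 grasp [0.5111 0.3002 0.1557] yawY 90.8 F [ 1.  23.4 -6.7] Tq [ 3.74 -0.19  0.15] open 0.0235 q [ 0.4   0.05  1.78  0.02  1.31 -1.19]
 row [[-0.21, 0.29, 0.07], [1.0, 0.2, -7.1]]
```

{"name": "jog_arm", "arguments": {"steps": [[[0, 0.5, 0], [1.0, 0.2, 0]], [[0, 0, -3], [0, 0, 0]], [[0, 0, -4], [0, 0, 0]], [[0, 0, -4], [0, 0, 0]], [[0, 0, -3], [0, 0, 0]], [[0, 0, 0], [0, 0, 0]], [[0, 0, 0], [0, 0, 0]]]}}

```text
t: 56.75
tool_pos: [0.5115, 0.3051, 0.4521]
tool_rot: [-0.027, -3.131, 0.01]
contact_force: [-0.5, -0.1, -0.9]
opening: 0.0236
```

```bash
python3 -c "
from h import *
fix()
im,i=snap('wrist','32')
H=hsv(im).astype(int)
m=((H[...,0]<6)|(H[...,0]>174))&(H[...,1]>170);m[:,:280]=0;m[:,360:]=0;m[:195]=0;m[350:]=0
ys,xs=np.nonzero(m)
P=onz('wrist',np.c_[xs,ys],.1555,i)[:,:2];print(P.min(0),P.max(0))
bins=np.linspace(P[:,0].min()+.004,P[:,0].max()-.004,8);c=[]
for a,b in zip(bins[:-1],bins[1:]):
  s=P[(P[:,0]>=a)&(P[:,0]<b)];c.append([(a+b)/2,(s[:,1].min()+s[:,1].max())/2])
c=np.array(c);print(c.round(4));k=np.polyfit(c[:,0],c[:,1],1);print('dir',180+np.degrees(np.arctan(k[0])))
"
```

```text
t 56.75 grasp [0.5099 0.3041 0.2972] yawY 89.0 F [-0.5 -0.1 -0.9] Tq [ 0.    0.01 -0.01] open 0.0236 q [ 0.41 -0.04  1.63 -0.    1.57 -1.14]
 row [[0.15, -0.1, 0.0], [-0.4, -0.6, -0.0]]
[0.4853752  0.27775884] [0.59499446 0.3278997 ]Traceback (most recent call last):
  File "<string>", line 11, in <module>
    s=P[(P[:,0]>=a)&(P[:,0]<b)];c.append([(a+b)/2,(s[:,1].min()+s[:,1].max())/2])
                                                   ~~~~~~~~~~^^
    return umr_minimum(a, axis, None, out, keepdims, initial, where)
ValueError: zero-size array to reduction operation minimum which has no identity
```

View pics/wrist_32.png

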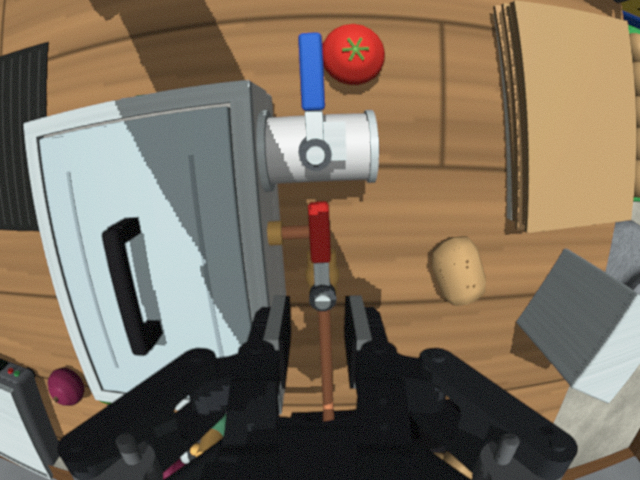

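```bash
python3 -c "
from h import *
im=cv2.imread('pics/wrist_32.png')[:,:,::-1].copy();H=hsv(im).astype(int)
def d(m,z):
  ys,xs=np.nonzero(m);P=onz('wrist',np.c_[xs,ys],z)[:,:2]
  bins=np.linspace(P[:,0].min()+.004,P[:,0].max()-.004,8);c=[]
  for a,b in zip(bins[:-1],bins[1:]):
    s=P[(P[:,0]>=a)&(P[:,0]<b)];c.append([(a+b)/2,(s[:,1].min()+s[:,1].max())/2])
  c=np.array(c);print(c[[0,-1]].round(4),180+np.degrees(np.arctan(np.polyfit(c[:,0],c[:,1],1)[0])))
m=((H[...,0]<6)|(H[...,0]>174))&(H[...,1]>170);k=np.zeros(m.shape,bool);k[195:268,300:340]=1;d(m&k,.1555)
m=(H[...,0]>100)&(H[...,0]<125)&(H[...,1]>140);k[:]=0;k[25:115,290:335]=1;d(m&k,.1705)
print(onz('wrist',[(320,201),(322,297)],.1555))
fix()
plan([(.5,.0,.33,60),(.4,-.35,.33,0)])
"
```

```text
[[0.4924 0.3048]
 [0.5258 0.3057]] 181.52420174460414
[[0.3737 0.3017]
 [0.4122 0.3026]] 181.3101128531982
[[0.48562047 0.30639951 0.1555    ]
 [0.56347743 0.30679144 0.1555    ]]
t 56.8 grasp [0.51   0.3042 0.2973] yawY 89.0 F [0.2 0.6 0.8] Tq [ 0.03  0.02 -0.02] open 0.0233 q [ 0.41 -0.04  1.62 -0.    1.57 -1.14]
 row [[0.15, -0.1, 0.0], [-0.4, -0.5, -0.0]]
[[[0.07, -4.35, -0.47], [0, 0, 4.1]], [[-0.24, -4.34, -0.47], [0, 0, 4.2]], [[-0.56, -4.31, -0.47], [0, 0, 4.1]], [[-0.86, -4.26, -0.46], [0, 0, 4.2]], [[-1.18, -4.19, -0.47], [0, 0, 4.1]], [[-1.47, -4.09, -0.46], [0, 0, 4.2]], [[-1.77, -3.97, -0.47], [0, 0, 4.1]], [[-0.98, -3.92, 0.0], [0, 0, 6.7]]]
[[[-1.43, -3.78, 0.0], [0, 0, 6.7]], [[-1.86, -3.59, 0.0], [0, 0, 6.7]], [[-2.27, -3.35, 0.0], [0, 0, 6.7]], [[-2.64, -3.06, 0.0], [0, 0, 6.6]], [[-2.98, -2.74, 0.0], [0, 0, 6.7]], [[-3.28, -2.37, 0.0], [0, 0, 6.6]], [[-3.53, -1.98, 0.0], [0, 0, 6.7]], [[-3.74, -1.56, 0.0], [0, 0, 6.6]]]
```

Both handles read ~181.5° against the box axis 181.7°: vent closed, gas fully open. Moving clear for a last look.

{"name": "jog_arm", "arguments": {"steps": [[[0.07, -4.0, -0.7], [0, 0, 4.1]], [[-0.24, -4.0, -0.7], [0, 0, 4.2]], [[-0.56, -4.0, -0.7], [0, 0, 4.1]], [[-0.86, -4.0, -0.7], [0, 0, 4.2]], [[-1.18, -4.0, -0.7], [0, 0, 4.1]], [[-1.47, -4.0, -0.5], [0, 0, 4.2]], [[-1.77, -3.9, -0.5], [0, 0, 4.1]], [[-0.98, -3.9, -0.3], [0, 0, 6.7]]]}}

```text
t: 57.6
tool_pos: [0.4887, -0.0283, 0.4857]
tool_rot: [-1.019, -2.936, 0.036]
contact_force: [0.1, -0.8, -0.3]
opening: 0.0238
```

{"name": "jog_arm", "arguments": {"steps": [[[-1.43, -3.78, -0.3], [0, 0, 6.7]], [[-1.86, -3.59, -0.3], [0, 0, 6.7]], [[-2.27, -3.35, -0.3], [0, 0, 6.7]], [[-2.64, -3.06, -0.3], [0, 0, 6.6]], [[-2.0, -1.5, 0], [0, 0, 0]], [[0, 0, 0], [0, 0, 0]], [[0, 0, 0], [0, 0, 0]]]}}

```text
t: 58.3
tool_pos: [0.4282, -0.217, 0.4873]
tool_rot: [-1.713, -2.572, 0.054]
contact_force: [-0.6, 0.3, 0.7]
opening: 0.0235
```

```bash
python3 -c "
from h import *
fix()
snap('top','33');im,i=snap('scene','33')
cv2.imwrite('pics/c33.png',cv2.resize(im[190:430,230:540,::-1],None,fx=2.5,fy=2.5,interpolation=cv2.INTER_CUBIC))
"
```

```text
t 58.3 grasp [ 0.4186 -0.2172  0.3326] yawY 22.7 F [-0.6  0.3  0.7] Tq [ 0.06 -0.04  0.05] open 0.0235 q [-0.62 -0.32  1.82 -0.04  1.7  -1.02]
 row [[0.35, -0.89, 0.03], [-3.3, -1.3, -0.0]]
```

View pics/top_33.png

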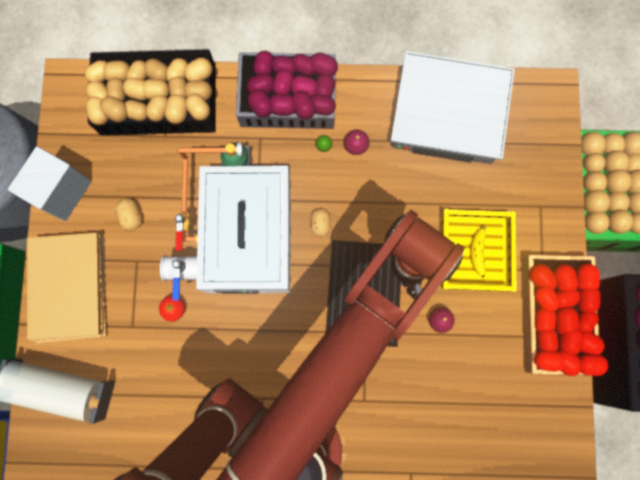

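View pics/c33.png

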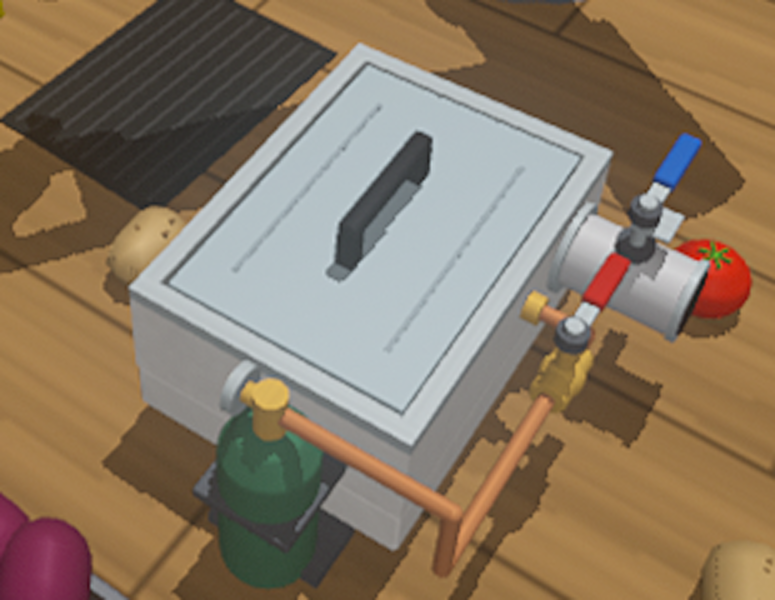

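```bash
python3 -c "
from station import ctrl
print(ctrl.finish_job(), ctrl.get_obs()['t'])"
```

```text
the job is handed in; nothing more can be done
the job is handed in; nothing more can be done
```

The job is done in the order asked and handed in at about 58 s of the 210 s allowed.

**What I did**
- I opened the vent to its stop, lifted off the cover and laid it on the mat.
- There was one yellow banana in the box, which I laid in the crate. The counter had two green bananas, and both now lie side by side on the box floor.
- I set the cover back in its rebate, closed the vent to its stop, and only then opened the gas to its stop.

**Last checks**
- **Vent and gas:** both handles reached their end stops, with about 20 N of resistance. Afterwards they pointed at 181.3° to 181.6°, against 181.7° for fully closed (vent) and fully open (gas).
- **Cover:** it met the ledge at the expected height, and in the last pictures it lies flush all round, as it did at the start.
- **Other produce:** it lies where it was in the pictures, and the crate still holds the yellow banana.

**Disagreements**
- The top camera read the box's y position about 5 mm lower than the wrist camera. I relied on the wrist view for grips and for seating the cover.
- While I was closing the vent, the gripper drifted up about 15 mm. I corrected it and the handle stayed between the fingers.

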